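# Empty the mixed-parts jar, sort it and close it again

## Robot

A 6-joint arm with a two-finger parallel gripper is mounted at the origin on the work surface. World frame = base frame: x ahead of the robot, y to its left, z up, the work surface at z = 0. Lengths are in m, angles in rad, forces in N, time in s.
With the tool pointing down it reaches from about 0.375 to 0.975 m from the base axis. Payload 3.8 kg.
Tool frame: the origin (TCP) lies between the finger pads; the fingertips stand 8 mm ahead of it and the grasp point (between the pads) lies 11 mm behind it; z points along the fingers, y is the direction in which the jaws open and shut (so a half turn about z gives the same grasp; the last joint's range is limited). The gripper opens to 85 mm and grips with 20 to 120 N. Pads are 22 mm wide; open, the fingers measure 114 mm over their backs; the gripper's body (76 mm by 85 mm) begins 54 mm behind the grasp point. The pads swing forward as they close: fully open they stand 13 mm farther back than shut.
Start: joints at [-1.243, 0.264, 1.604, -0, 1.274, -0.037], TCP at [0.241, -0.631, 0.239] pointing down, gripper open.
Joint ranges: [-2.63, 2.63], [-0.94, 2.18], [0.31, 2.57], [-1.31, 4.45], [0, 2.66], [-2.55, 2.55]. Speed limits (rad/s): [2.57, 2.57, 3.14, 3.14, 3.14, 3.14].

## Interface

Orientations are given as a 3x3 rotation matrix whose columns are the frame's x, y, z axes.
In Python, from station import observe, snapshot, camera_model, finish_job gives the robot as it stands.
- The arm moves only by the tool drive_tool, never from a script. Its argument "moves" is a list that holds one entry, the list of rows, each a list of 7 numbers: the shift along the tool's x, y, z in units of 40 mm (1.0 is 40 mm), then the turn, a rotation vector about the tool's x, y, z in units of 6 degrees (1.0 is 6 degrees), then the opening, from 0 (shut) to 1 (fully open). In form: [[[x, y, z, wx, wy, wz, hand], ...]]. A call has 1 to 10 rows; each row shifts and turns the pose as measured when the row begins, along the tool's axes as they then stand; what a row does not reach is not made up. A row lasts 1/12 s, in which the tool goes at most 41.7 mm and 7.16 degrees, less where a joint would pass 70% of its speed; a pose out of reach is approached as far as the arm can. A call is refused whole if a number of a shift passes 1 or a number of a turn 1, either way. A call with a gripper value outside its range is refused whole. The fingers move at their own pace and stop on an object; "newtons" is the grip in N (left out, the last holds). Time passes only in rows, so rows that do not move let the fingers close. It gives the time, the measured TCP pose, the force and the opening at its end, in the units of the state.
- observe(): the state, without advancing time (a new reading comes with each control period).
- snapshot(name): name is "scene" or "top"; returns the picture (400x640x3 uint8, blue, green, red); there is no depth.
- camera_model(name): a dict with "vfov" (degrees; the focal length in pixels is half the picture's height over the tangent of half this angle, whatever the lens; pixels are square), "cx", "cy" (the principal point, pixels), "dist_coeffs" ([k1, k2, p1, p2, k3] as OpenCV has them; the pictures are not rectified), "R" (3x3) and "t" (3): a world point X has camera coordinates R X + t. Camera axes: x right, y down, z forward; pixel columns grow to the right and rows downward; lengths in m; the calibration is good to about 2 mm. A picture is of the moment at which its call begins. camera_model takes no time and is no camera call.
- finish_job(): hands the job in, once; it reports no verdict.
The state is a dict: "time_s": time; "qpos": joint angles; "joint_velocities": joint speeds; "tau": joint torques, N m; "position": TCP position; "eef_rot": TCP orientation; "force": force on the tool from outside, world axes, zero at the start; "ft_torque": the same for the moment, N m; "width": finger opening in m.
Only numpy, scipy, OpenCV 4.12 (cv2) and the standard library are available. Lean on these libraries where they do the work, as an engineer would, in place of code of your own. Each camera call takes 0.05 s, during which the arm holds its last target.

## Task

Unscrew the cap of the jar in the tipping stand and lay it right way up on the cork mat, then turn the crank to tip the jar right over so that its stoppers and sample cells slide out into the steel tray. Sort them: every hexagon-headed stopper into the round glass dish, every square cell into the square box. Finish with the jar upright again and its cap screwed fully down on it, and leave the other things on the bench where they are.

Things in the scene. Friction and masses are not known exactly. Their poses are not given: they have to be found in the camera images.
- jar_tip (a joint): tilt of the jar in its stand, rad: 0 = upright against its stop (as it starts), 2.5 = tipped fully over the tray against the other stop; it grows as the mouth swings towards the tray. The hinge has 0.25 N m of friction, and the jar's weight, off the hinge line, holds it at either stop
- hinge_mid (a point): middle of the stand's level hinge line, 100 mm above the bench. The stand is fixed to the bench. x points level from the jar towards the tray, y along the hinge line, away from the crank, z up. The two aluminium cheeks that carry the hinge stand at y = -58 to -52 and 52 to 58 mm, x = -14 to 14, up to 112 mm above the bench
- jar_mouth (a point): centre of the jar's rim, z along its axis out of the mouth, swinging with the jar; upright it is 55 mm behind the hinge line and 120 mm above the bench. Glass jar, bore 62 mm, 104 mm deep, 67 mm outside; right-handed two-start outside thread, lead 16 mm a turn, 74 mm over the ridges. The jar cannot turn about its own axis in the stand
- crank_bar (a point): middle of the steel crank bar that tips the jar: 12 mm round, along this point's y axis, parallel to the hinge line and 65 mm from it, free for 25 mm either way, on the stand's robot side (108 mm from its middle). It starts 62 mm behind and 20 mm above the hinge line, passes straight above it and ends 62 mm in front and 20 mm above; fixed to the jar's cradle, it turns with it
- tray_floor (a point): a point on the floor (4 mm above the bench) of the stand's steel catch tray, 155 mm in front of the hinge line; axes as hinge_mid. Flat floor x = -66 to 72, y = -72 to 72 mm from here; rim up to 12 mm above the bench on the far end and sides. Between hinge and floor is a 43 degree chute, 75 mm high at its back (14 mm in front of the hinge line), with side walls 45 mm high for its first 50 mm
- cap_grip (a point): the jar's blue screw cap: a point on its axis in the hexagonal grip on its top (grip 40 mm across flats, 34 mm high, flats facing this point's x axis and every 60 degrees), 19 mm above the 82 mm wide top plate, 15 mm below the grip's top, 56 mm above the cap's lower edge; z up along the axis. About 90 g. Screwed home this point is 24 mm above the jar's rim
- cap_lug (a point): centre of one of the two small lugs inside the cap's skirt (the other is opposite), 5 mm above its lower edge, on the x axis of cap_grip. The cap starts screwed home and comes free after about 1.2 turns anticlockwise seen from above, rising 16 mm a turn. Set on the mouth and turned clockwise while lowered with the thread, it finds the thread and is home within 1.8 turns
- mat_top (a point): centre of the top of a loose round cork mat, 100 mm diameter, 6 mm thick, flat on the bench: the place for the cap while it is off
- dish_in (a point): centre of the inner floor (4 mm above the bench) of a loose round glass dish, 114 mm inside diameter, rim 35 mm above the bench, 0.45 kg: for the stoppers
- box_in (a point): centre of the inner floor (4 mm above the bench) of a loose square plastic box, 112 mm square inside (sides along its x and y), rim 35 mm above the bench, 0.45 kg: for the cells
- stopper_a_mid (a point): a pale plastic stopper, half-way along its axis: hexagonal head 23 mm across flats and 10 mm thick at its -z end, then a tapered round plug 17 to 14 mm in diameter; 28 mm long along z (14 mm either way), 14 g. The head's flats face its x axis and every 60 degrees from it. May be absent
- stopper_b_mid (a point): a pale plastic stopper, half-way along its axis: hexagonal head 23 mm across flats and 10 mm thick at its -z end, then a tapered round plug 17 to 14 mm in diameter; 28 mm long along z (14 mm either way), 14 g. The head's flats face its x axis and every 60 degrees from it. May be absent
- stopper_c_mid (a point): a pale plastic stopper, half-way along its axis: hexagonal head 23 mm across flats and 10 mm thick at its -z end, then a tapered round plug 17 to 14 mm in diameter; 28 mm long along z (14 mm either way), 14 g. The head's flats face its x axis and every 60 degrees from it. May be absent
- cell_a_mid (a point): a clear square sample cell with a pale lid: a block 18 x 18 mm and 38 mm long along z, this point at its middle, 18 g
- cell_b_mid (a point): a clear square sample cell with a pale lid: a block 18 x 18 mm and 38 mm long along z, this point at its middle, 18 g
- beaker: a plain glass beaker, 70 mm diameter, 90 mm tall, at the far side behind the stand; a bystander to leave alone
- petri: a closed round glass dish, 90 mm diameter, 14 mm tall, at the far right; a bystander to leave alone
- weight: a small brass weight, 22 mm diameter, 28 mm tall, between the mat and the closed glass dish; a bystander to leave alone

How it is judged:
On the way, in this order (a step that is already met when the one before it is completed fails the run):
1. the cap is off the jar, right way up on the cork mat and let go (horizontal distance between cap_grip and mat_top below 0.05 m and height (world z) of cap_grip below 0.075 m and angle between cap_grip's own z axis and vertical below 0.2 rad and contact force between the fingers and cap below 0.1 N), for 0.2 s.
2. the jar is tipped right over the tray (value of joint jar_tip above 2.2 rad), for 0.2 s.
3. the emptied jar stands upright again (value of joint jar_tip below 0.1 rad and (distance between stopper_a_mid and jar_mouth above 0.11 m or horizontal distance between stopper_a_mid and jar_mouth above 0.034 m) and (distance between stopper_b_mid and jar_mouth above 0.11 m or horizontal distance between stopper_b_mid and jar_mouth above 0.034 m) and (distance between stopper_c_mid and jar_mouth above 0.11 m or horizontal distance between stopper_c_mid and jar_mouth above 0.034 m) and (distance between cell_a_mid and jar_mouth above 0.11 m or horizontal distance between cell_a_mid and jar_mouth above 0.034 m) and (distance between cell_b_mid and jar_mouth above 0.11 m or horizontal distance between cell_b_mid and jar_mouth above 0.034 m)), for 0.2 s.
At the end, for the whole second after the job is handed in: Every stopper present lies at rest in the round dish and every cell present at rest in the square box (both standing level); the jar is upright (tilt under 0.1 rad) and the cap is screwed down on it: within 2.5 mm of fully home, centred within 5 mm, level and at rest (horizontal distance between each of stopper_a_mid, stopper_b_mid, stopper_c_mid and dish_in below 0.057 m and z of stopper_a_mid in the frame of dish_in between -0.002 and 0.05 m and linear speed of each of stopper_a, stopper_b, stopper_c, cell_a, cell_b, cap below 0.03 m/s and z of stopper_b_mid in the frame of dish_in between -0.002 and 0.05 m and z of stopper_c_mid in the frame of dish_in between -0.002 and 0.05 m and x of cell_a_mid in the frame of box_in between -0.057 and 0.057 m and y of cell_a_mid in the frame of box_in between -0.057 and 0.057 m and z of cell_a_mid in the frame of box_in between -0.002 and 0.06 m and x of cell_b_mid in the frame of box_in between -0.057 and 0.057 m and y of cell_b_mid in the frame of box_in between -0.057 and 0.057 m and z of cell_b_mid in the frame of box_in between -0.002 and 0.06 m and value of joint jar_tip below 0.1 rad and horizontal distance between cap_grip and jar_mouth below 0.005 m and z of cap_grip in the frame of jar_mouth between 0.02 and 0.0265 m and angle between cap_grip's own z axis and vertical below 0.08 rad and angle between each of dish_in, box_in's own z axis and vertical below 0.1 rad); the robot touches nothing.
It fails at once if the beaker is shifted more than 40 mm (distance of beaker from where it was at the start of the episode above 0.04 m).
It fails at once if the closed glass dish is shifted more than 40 mm (distance of petri from where it was at the start of the episode above 0.04 m).
It fails at once if the brass weight is shifted more than 40 mm (distance of weight from where it was at the start of the episode above 0.04 m).
Of stopper_a, stopper_b, stopper_c only 1 to 2 are there at a start; the rules pass over those that are not, and their reading is None.
At some moment in a run one of dish, box, mat may be knocked a few centimetres aside while the robot is not near it.
Once in a run the grip may slacken for a moment while it holds something.
It also fails if it takes over 210 s, if anything falls off the work surface, if the arm or the gripper's body presses on something with over 40 N, if the wrist force passes 120 N, or if a joint passes its speed limit or range.

## Working session

There is one attempt and no reset: what is moved stays moved. The work goes in short steps, Python scripts to look and compute and a tool call to move; the robot and the scene stay as the last step left them, time stands still between calls to the robot, and variables do not carry over. Pictures are saved under pics/ and viewed, and the job is handed in when it is done.

Besides the shell and the picture viewer there is one more tool, called after ">>>" in YAML: its name, and indented under it one key for each argument. drive_tool: Moves the arm, as the interface text tells. Its arguments: {"type":"object","properties":{"moves":{"type":"array","items":{"type":"array","items":{"type":"array","items":{"type":"number"}}}},"newtons":{"type":"number"}},"required":["moves"]}

```bash
ls; mkdir -p pics
cat > h.py <<'E'
import numpy as np, cv2
from station import observe, snapshot, camera_model, finish_job
def K(n):
    c=camera_model(n); f=200/np.tan(np.radians(c["vfov"])/2)
    return np.array([[f,0,c["cx"]],[0,f,c["cy"]],[0,0,1]]),np.array(c["dist_coeffs"],float),np.array(c["R"]),np.array(c["t"])
def ray(n,uv):
    k,d,R,t=K(n); p=cv2.undistortPoints(np.array(uv,float).reshape(-1,1,2),k,d).reshape(-1,2)
    v=np.c_[p,np.ones(len(p))]@R; return -R.T@t, v/np.linalg.norm(v,axis=1)[:,None]
def onz(n,uv,z):
    o,v=ray(n,uv); return o+v*((z-o[2])/v[:,2])[:,None]
def proj(n,X):
    k,d,R,t=K(n); r,_=cv2.Rodrigues(R); return cv2.projectPoints(np.array(X,float).reshape(-1,1,3),r,t,k,d)[0].reshape(-1,2)
def st():
    o=observe(); print("t",round(o["time_s"],2),"p",np.round(o["position"],4),"F",np.round(o["force"],1),"w",round(o["width"],4)); print(np.round(o["eef_rot"],3).tolist(),"q",np.round(o["qpos"],2)); return o
def shot(name,fn):
    im=snapshot(name); cv2.imwrite(f"pics/{fn}.png",im); return im
E
python3 - <<'E'
from h import *
st()
for n in("scene","top"):
    im=shot(n,"a_"+n); c=camera_model(n); print(n,im.shape,c["vfov"],c["dist_coeffs"],-np.array(c["R"]).T@np.array(c["t"]),np.array(c["R"])[2])
E
```

```text
pics
t 0.0 p [ 0.2406 -0.6299  0.2379] F [-0.  -0.5  0.2] w 0.0856
[[0.934, 0.357, -0.001], [0.357, -0.934, 0.002], [0.0, -0.002, -1.0]] q [-1.24  0.26  1.61  0.    1.27 -0.04]
scene (400, 640, 3) 46.118218037732824 [-0.05332595  0.          0.          0.          0.        ] [1.10950498 0.0451576  0.9566925 ] [-0.53285084 -0.01726646 -0.84603301]
top (400, 640, 3) 51.791118710217404 [-0.03464005  0.          0.          0.          0.        ] [0.40360915 0.03554361 1.25002574] [ 0.1805664  -0.00775059 -0.98353226]
```

View pics/a_scene.png

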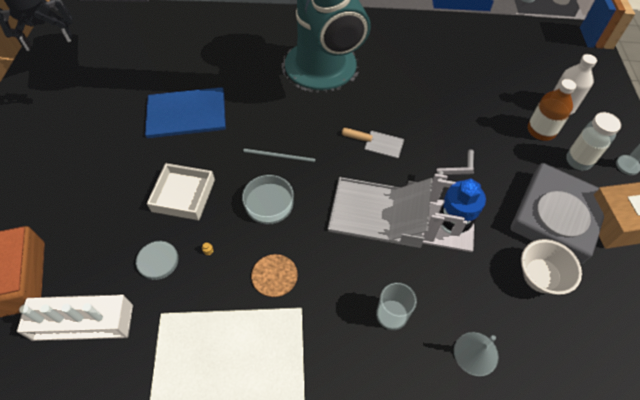

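View pics/a_top.png

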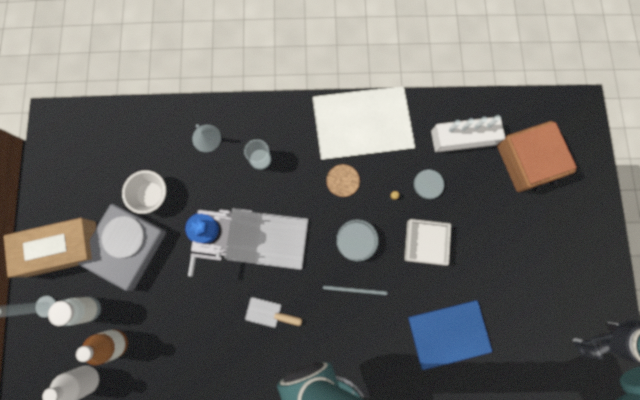

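The scene view faces the robot: cap at (465,200), tray (370,210), mat (275,275), dish (268,198), box (182,190), weight (207,248), petri (157,260). In the top view the cap is at (202,229), tray (270,240), mat (343,180), dish (357,240) and box (429,242). Next I'll zoom in and measure.

Run:
```python
from h import *
a=cv2.imread("pics/a_scene.png");b=cv2.imread("pics/a_top.png")
A=cv2.resize(a[140:260,320:500],None,fx=4.4,fy=4.4,interpolation=cv2.INTER_CUBIC)
B=cv2.resize(b[195:285,170:320],None,fx=5.3,fy=5.3,interpolation=cv2.INTER_CUBIC)
cv2.imwrite("pics/za.png",A);cv2.imwrite("pics/zb.png",B)
for n,im in(("scene",a),("top",b)):
    hsv=cv2.cvtColor(im,cv2.COLOR_BGR2HSV)
    for nm,lo,hi,roi,z in(("cap",(105,150,60),(125,255,255),(140,260,420,500) if n=="scene" else (200,260,170,230),.14),
        ("mat",(5,80,80),(20,255,255),(250,300,245,305) if n=="scene" else(160,200,320,365),.006),
        ("box",(0,0,120),(180,120,255),(160,225,140,220) if n=="scene" else(215,270,400,455),.035),
        ("dish",(0,0,60),(180,120,255),(170,225,236,300) if n=="scene" else(215,270,330,385),.035)):
        m=cv2.inRange(hsv,lo,hi); k=np.zeros_like(m); r=roi; k[r[0]:r[1],r[2]:r[3]]=m[r[0]:r[1],r[2]:r[3]]
        cs=cv2.findContours(k,cv2.RETR_EXTERNAL,cv2.CHAIN_APPROX_NONE)[0]; c=max(cs,key=cv2.contourArea)
        e=cv2.fitEllipse(c); mr=cv2.minAreaRect(c)
        print(n,nm,cv2.contourArea(c),np.round(e[0],1),np.round(e[1],1),"ell->",np.round(onz(n,[e[0]],z)[0],4),"hull",np.round(onz(n,cv2.approxPolyDP(cv2.convexHull(c),4,True).reshape(-1,2),z)[:,:2],3).tolist() if nm=="box" else "")
```

```text
scene cap 1221.0 [465. 199.] [39.  40.7] ell-> [0.5564 0.3287 0.14  ] hull 
scene mat 1526.0 [274.2 275.1] [42.1 46.2] ell-> [ 0.6913 -0.0685  0.006 ] hull 
scene box 2344.5 [182.1 189.3] [51.1 64.8] ell-> [ 0.4965 -0.3069  0.035 ] hull [[0.421, -0.363], [0.442, -0.244], [0.576, -0.253], [0.54, -0.381]]
scene dish 1996.5 [268.1 198.5] [49.3 51.7] ell-> [ 0.5108 -0.0994  0.035 ] hull 
top cap 687.0 [201.3 228.3] [26.7 33.1] ell-> [0.5358 0.3342 0.14  ] hull 
top mat 854.5 [342.7 180.2] [32.5 33.5] ell-> [ 0.6902 -0.0648  0.006 ] hull 
top box 1809.5 [427.6 242. ] [48.4 51.5] ell-> [ 0.49   -0.3063  0.035 ] hull [[0.557, -0.252], [0.541, -0.377], [0.424, -0.362], [0.439, -0.236]]
top dish 1441.0 [356.8 239.8] [42.6 43.1] ell-> [ 0.5022 -0.0969  0.035 ] hull
```

View pics/za.png

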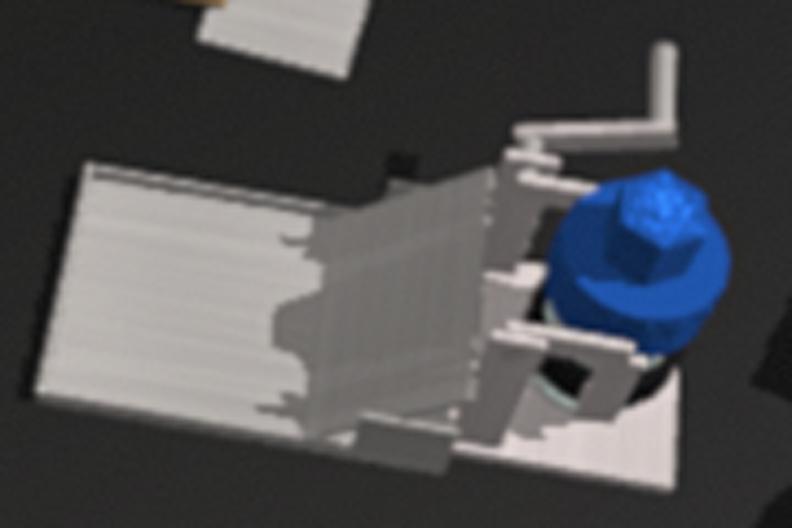

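View pics/zb.png

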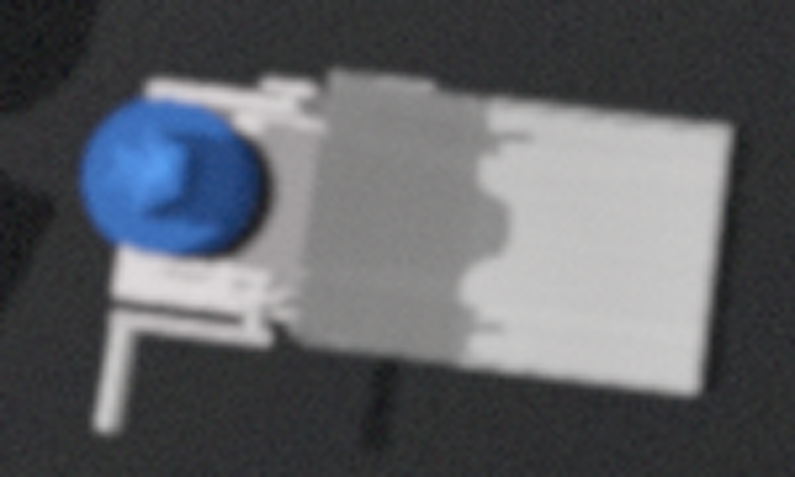

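Run:
```python
from h import *
from scipy.optimize import least_squares
S=lambda p:[320+p[0]/4.4,140+p[1]/4.4]
T=lambda p:[170+p[0]/5.3,195+p[1]/5.3]
print("far scene",onz("scene",[S((88,163)),S((38,397))],.012).round(4)[:,:2].tolist())
print("far top",onz("top",[T((735,125)),T((702,395))],.012).round(4)[:,:2].tolist())
print("crank end scene/top z.12",onz("scene",[S((664,45)),S((666,135))],.12).round(4)[:,:2].tolist(),onz("top",[T((108,428)),T((120,325))],.12).round(4)[:,:2].tolist())
for n,roi in(("scene",(140,260,420,500)),("top",(200,260,170,230))):
    im=cv2.imread(f"pics/a_{n}.png"); hsv=cv2.cvtColor(im,cv2.COLOR_BGR2HSV)
    m=cv2.inRange(hsv,(100,120,50),(130,255,255)); k=np.zeros_like(m); r=roi; k[r[0]:r[1],r[2]:r[3]]=m[r[0]:r[1],r[2]:r[3]]
    c=max(cv2.findContours(k,cv2.RETR_EXTERNAL,cv2.CHAIN_APPROX_NONE)[0],key=cv2.contourArea).reshape(-1,2)
    P=onz(n,c,.125)[:,:2]; o=ray(n,[c[0]])[0][:2]
    c0=P.mean(0); d=(c0-o)/np.linalg.norm(c0-o)
    ang=np.degrees(np.arccos(np.clip(((P-c0)@d)/np.linalg.norm(P-c0,axis=1),-1,1)))
    sel=P[(ang<100)] if n=="top" else P[(ang>45)&(ang<100)]
    f=least_squares(lambda p:np.hypot(*(sel-p).T)-.041,c0,loss="soft_l1",f_scale=.002)
    f2=least_squares(lambda p:np.hypot(*(sel-p[:2]).T)-p[2],[*c0,.041],loss="soft_l1",f_scale=.002)
    print(n,len(sel),f.x.round(4),f2.x.round(4),np.abs(f.fun).mean())
```

```text
far scene [[0.4222, 0.0678], [0.5751, 0.046]]
far top [[0.5721, 0.0434], [0.4203, 0.0655]]
crank end scene/top z.12 [[0.4063, 0.3649], [0.4655, 0.3587]] [[0.4097, 0.3665], [0.4618, 0.3616]]
scene 30 [0.5414 0.3364] [0.5422 0.336  0.0415] 0.0008022960060083223
top 51 [0.5385 0.3427] [0.5402 0.346  0.038 ] 0.0016907899043060617
```

The two views agree: hinge about (0.530,0.283), cap axis about (0.540,0.339), crank bar about (0.433,0.361). Next is the grip's hexagon orientation.

Run:
```python
from h import *
out=[]
for n in("scene","top"):
    im=cv2.imread(f"pics/a_{n}.png")
    # ortho view at z=.159, 60mm patch, world x right,y up
    g=np.linspace(-.035,.035,390); X,Y=np.meshgrid(g,-g); P=np.c_[X.ravel()+.540,Y.ravel()+.339,np.full(X.size,.159)]
    q=proj(n,P).reshape(390,390,2).astype(np.float32)
    o=cv2.remap(im,q[...,0],q[...,1],cv2.INTER_CUBIC)
    o=cv2.normalize(o[...,1] ,None,0,255,cv2.NORM_MINMAX); out.append(o)
cv2.imwrite("pics/hex.png",np.hstack(out))
```

```text
(no output)
```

View pics/hex.png

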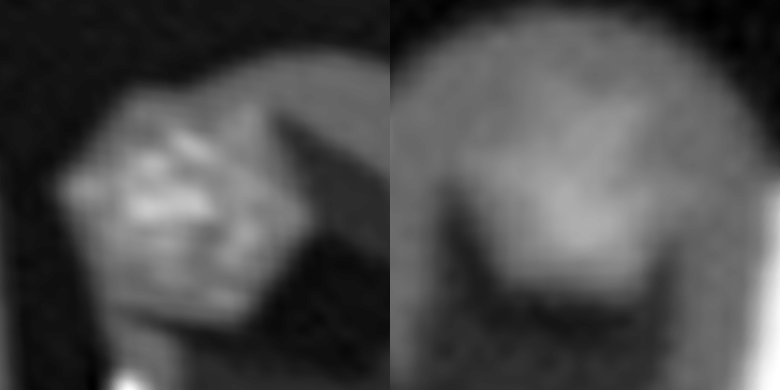

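>>> drive_tool:
  moves:
    - [[0.6,-0.77,0,0,0,0,1],[0.6,-0.77,0,0,0,0,1],[0.6,-0.77,0,0,0,0,1],[0.6,-0.77,0,0,0,0,1],[0.6,-0.77,0,0,0,0,1],[0.6,-0.77,0,0,0,0,1],[0.6,-0.77,0,0,0,0,1],[0.6,-0.77,0,0,0,0,1],[0.6,-0.77,0,0,0,0,1],[0.6,-0.77,0,0,0,0,1]]
  newtons: 60

```text
time_s: 0.93
position: [0.354, -0.2463, 0.2302]
eef_rot: [[0.939, 0.344, -0.006], [0.344, -0.939, 0.009], [-0.003, -0.011, -1.0]]
force: [0.9, -0.4, -0.8]
width: 0.0857
```

```bash
cat >> h.py <<'E'
def go(x,y,z,yaw=None):
    "yaw deg = direction of tool y"
    o=st(); R=np.array(o["eef_rot"]); d=R.T@(np.array([x,y,z])-o["position"])/.04
    print("shift units",d.round(2),"len",round(np.linalg.norm(d),1))
    cy=np.degrees(np.arctan2(R[1,1],R[0,1])); print("yaw_y",round(cy,1))
    if yaw is None: yaw=cy
    c,s=np.cos(np.radians(yaw)),np.sin(np.radians(yaw))
    D=np.array([[ -s,c,0],[c,s,0],[0,0,-1]]); 
    # tool y=(c,s,0), z=(0,0,-1), x = y cross z
    D[:,0]=np.cross(D[:,1],D[:,2])
    cz=yaw-cy; print("turn about tool z, units (neg=ccw):",round(-cz/6,2))
    # tilt correction
    v=np.cross(R[:,2],[0,0,-1]); print("tilt fix units",(R.T@v/np.radians(6)).round(2))
E
python3 -c "
from h import *
go(.538,.337,.22,-96)"
```

```text
t 0.93 p [ 0.354  -0.2463  0.2302] F [ 0.9 -0.4 -0.8] w 0.0857
[[0.939, 0.344, -0.006], [0.344, -0.939, 0.009], [-0.003, -0.011, -1.0]] q [-0.67 -0.2   2.1   0.    1.25  0.55]
shift units [  9.34 -12.1    0.36] len 15.3
yaw_y -69.9
turn about tool z, units (neg=ccw): 4.36
tilt fix units [-0.1   0.03 -0.  ]
```

>>> drive_tool:
  moves:
    - [[0.6,-0.78,0.02,0,0,0,1],[0.6,-0.78,0.02,0,0,0,1],[0.6,-0.78,0.02,0,0,0,1],[0.6,-0.78,0.02,0,0,0,1],[0.6,-0.78,0.02,0,0,0,1],[0.6,-0.78,0.02,0,0,0,1],[0.6,-0.78,0.02,0,0,0,1],[0.6,-0.78,0.02,0,0,0,1],[0.6,-0.78,0.02,0,0,0,1],[0.6,-0.78,0.02,0,0,0,1]]

```text
time_s: 1.77
position: [0.4701, 0.1496, 0.2228]
eef_rot: [[0.939, 0.343, -0.005], [0.343, -0.939, 0.008], [-0.002, -0.009, -1.0]]
force: [1.7, -0.7, 0.1]
width: 0.0855
```

```bash
python3 -c "
from h import *
go(.538,.337,.22,-96)"
```

```text
t 1.77 p [0.4701 0.1496 0.2228] F [ 1.7 -0.7  0.1] w 0.0855
[[0.939, 0.343, -0.005], [0.343, -0.939, 0.008], [-0.002, -0.009, -1.0]] q [ 0.25 -0.07  2.    0.01  1.21  1.47]
shift units [ 3.2  -3.82  0.1 ] len 5.0
yaw_y -69.9
turn about tool z, units (neg=ccw): 4.34
tilt fix units [-0.09  0.02 -0.  ]
```

>>> drive_tool:
  moves:
    - [[0.64,-0.77,0,0,0,0,1],[0.64,-0.77,0,0,0,0,1],[0.64,-0.77,0,0,0,0,1],[0.64,-0.77,0,0,0,0,1],[0.5,-0.6,0,0,0,0,1],[0,0,0,0,0,1,1],[0,0,0,0,0,1,1],[0,0,0,0,0,1,1],[0,0,0,0,0,1,1],[0,0,0,0,0,0,1]]

```text
time_s: 2.6
position: [0.5323, 0.3496, 0.2156]
eef_rot: [[0.997, -0.075, -0.013], [-0.074, -0.997, 0.006], [-0.013, -0.005, -1.0]]
force: [0.1, -1.0, 0.2]
width: 0.0851
```

```bash
python3 -c "
from h import *
go(.538,.337,.137,-96)
shot('scene','b_s');shot('top','b_t')
a=cv2.imread('pics/b_s.png')[100:250,380:560];cv2.imwrite('pics/b_z.png',cv2.resize(a,None,fx=4.2,fy=4,interpolation=2))"
```

```text
t 2.6 p [0.5323 0.3496 0.2156] F [ 0.1 -1.   0.2] w 0.0851
[[0.997, -0.075, -0.013], [-0.074, -0.997, 0.006], [-0.013, -0.005, -1.0]] q [0.54 0.21 1.71 0.01 1.23 2.18]
shift units [0.19 0.31 1.96] len 2.0
yaw_y -94.3
turn about tool z, units (neg=ccw): 0.29
tilt fix units [-0.04  0.13  0.  ]
```

View pics/b_z.png

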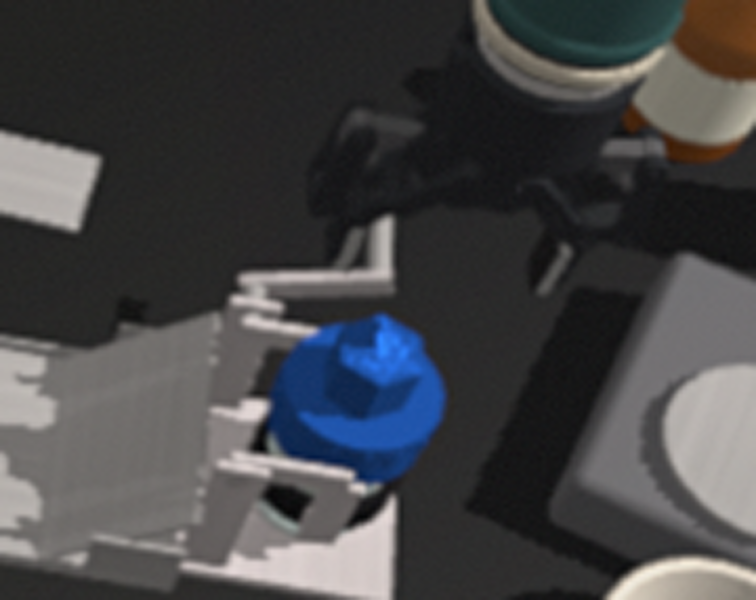

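The open gripper hangs over the cap with its jaws lined up to two flats. I'll centre it and descend.

>>> drive_tool:
  moves:
    - [[0.19,0.31,0.2,-0.04,0.13,0.29,1],[0,0,0.45,0,0,0,1],[0,0,0.45,0,0,0,1],[0,0,0.3,0,0,0,1],[0,0,0,0,0,0,1]]

```text
time_s: 3.12
position: [0.5414, 0.332, 0.1574]
eef_rot: [[0.995, -0.097, 0.007], [-0.097, -0.995, -0.001], [0.007, 0.0, -1.0]]
force: [-1.5, -0.3, -0.7]
width: 0.0855
```

```bash
python3 -c "
from h import *
go(.538,.337,.138,-96)"
```

```text
t 3.12 p [0.5414 0.332  0.1574] F [-1.5 -0.3 -0.7] w 0.0855
[[0.995, -0.097, 0.007], [-0.097, -0.995, -0.001], [0.007, 0.0, -1.0]] q [ 0.51  0.25  1.78 -0.    1.11  2.18]
shift units [-0.1  -0.12  0.48] len 0.5
yaw_y -95.6
turn about tool z, units (neg=ccw): 0.07
tilt fix units [ 0.   -0.06 -0.  ]
```

>>> drive_tool:
  moves:
    - [[-0.08,-0.1,0.25,0,0,0.07,1],[0,0,0.18,0,0,0,1],[0,0,0,0,0,0,1],[0,0,0,0,0,0,0.55],[0,0,0,0,0,0,0.4],[0,0,0,0,0,0,0.4],[0,0,0,0,0,0,0.2],[0,0,0,0,0,0,0.2]]

```text
time_s: 3.78
position: [0.5402, 0.3385, 0.1414]
eef_rot: [[0.994, -0.105, 0.011], [-0.105, -0.994, 0.004], [0.01, -0.005, -1.0]]
force: [-0.0, -2.4, -3.9]
width: 0.0392
```

```bash
python3 -c "
from h import *
go(.538,.337,.138,-96)"
```

```text
t 3.78 p [0.5402 0.3385 0.1414] F [-0.  -2.4 -3.9] w 0.0392
[[0.994, -0.105, 0.011], [-0.105, -0.994, 0.004], [0.01, -0.005, -1.0]] q [ 0.52  0.26  1.79 -0.    1.07  2.2 ]
shift units [-0.05  0.04  0.08] len 0.1
yaw_y -96.0
turn about tool z, units (neg=ccw): -0.01
tilt fix units [-0.05 -0.1   0.  ]
```

>>> drive_tool:
  moves:
    - [[0,0,0,0,0,-1,0.2],[0,0,-0.007,0,0,-1,0.2],[0,0,-0.007,0,0,-1,0.2],[0,0,-0.007,0,0,-1,0.2],[0,0,-0.007,0,0,-1,0.2]]
  newtons: 80

```text
time_s: 4.2
position: [0.5402, 0.3389, 0.1427]
eef_rot: [[0.905, 0.426, 0.011], [0.426, -0.905, 0.005], [0.012, 0.001, -1.0]]
force: [0.1, 1.0, -2.1]
width: 0.0389
```

```bash
python3 -c "
from h import *
go(.5402,.3385,.1428,-66)"
```

```text
t 4.2 p [0.5402 0.3389 0.1427] F [ 0.1  1.  -2.1] w 0.0389
[[0.905, 0.426, 0.011], [0.426, -0.905, 0.005], [0.012, 0.001, -1.0]] q [ 0.52  0.26  1.79 -0.    1.08  1.65]
shift units [-0.    0.01 -0.  ] len 0.0
yaw_y -64.8
turn about tool z, units (neg=ccw): 0.2
tilt fix units [ 0.01 -0.12 -0.  ]
```

>>> drive_tool:
  moves:
    - [[0,0,-0.007,0,0,-1,0.2],[0,0,-0.007,0,0,-1,0.2],[0,0,-0.007,0,0,-1,0.2],[0,0,-0.007,0,0,-1,0.2],[0,0,-0.007,0,0,-1,0.2],[0,0,-0.007,0,0,-1,0.2],[0,0,-0.007,0,0,-1,0.2],[0,0,-0.007,0,0,-1,0.2],[0,0,-0.007,0,0,-1,0.2],[0,0,-0.007,0,0,-1,0.2]]

```text
time_s: 5.03
position: [0.5386, 0.3396, 0.1455]
eef_rot: [[0.03, 1.0, 0.009], [1.0, -0.03, 0.005], [0.006, 0.009, -1.0]]
force: [-0.1, -0.7, -1.9]
width: 0.0386
```

>>> drive_tool:
  moves:
    - [[0,0,-0.007,0,0,-1,0.2],[0,0,-0.007,0,0,-1,0.2],[0,0,-0.007,0,0,-1,0.2],[0,0,-0.007,0,0,-1,0.2],[0,0,-0.007,0,0,-1,0.2],[0,0,-0.007,0,0,-1,0.2],[0,0,-0.007,0,0,-1,0.2],[0,0,-0.007,0,0,-1,0.2],[0,0,-0.007,0,0,-1,0.2],[0,0,-0.007,0,0,-1,0.2]]

```text
time_s: 5.87
position: [0.5374, 0.3389, 0.1477]
eef_rot: [[-0.878, 0.479, 0.007], [0.479, 0.878, 0.004], [-0.005, 0.007, -1.0]]
force: [-0.9, 0.8, -1.3]
width: 0.0386
```

```bash
python3 -c "
from h import *
go(.5402,.3389,.151,144)"
```

```text
t 5.87 p [0.5374 0.3389 0.1477] F [-0.9  0.8 -1.3] w 0.0386
[[-0.878, 0.479, 0.007], [0.479, 0.878, 0.004], [-0.005, 0.007, -1.0]] q [ 0.52  0.25  1.79 -0.    1.09 -0.55]
shift units [-0.06  0.03 -0.08] len 0.1
yaw_y 61.4
turn about tool z, units (neg=ccw): -13.77
tilt fix units [0.06 0.04 0.  ]
```

>>> drive_tool:
  moves:
    - [[-0.02,0.01,-0.01,0,0,-1,0.2],[0,0,-0.01,0,0,-1,0.2],[0,0,-0.01,0,0,-1,0.2],[0,0,-0.01,0,0,-1,0.2],[0,0,-0.01,0,0,-1,0.2],[0,0,-0.01,0,0,-1,0.2],[0,0,-0.01,0,0,-1,0.2],[0,0,-0.008,0,0,-1,0.2],[0,0,-0.008,0,0,-1,0.2],[0,0,-0.008,0,0,-1,0.2]]

```text
time_s: 6.7
position: [0.5373, 0.3377, 0.1506]
eef_rot: [[-0.824, -0.566, 0.005], [-0.566, 0.824, 0.001], [-0.005, -0.002, -1.0]]
force: [-0.7, -0.2, -1.1]
width: 0.0389
```

>>> drive_tool:
  moves:
    - [[0,0,-0.008,0,0,-1,0.2],[0,0,-0.008,0,0,-1,0.2],[0,0,-0.008,0,0,-1,0.2],[0,0,0,0,0,-0.4,0.2],[0,0,0,0,0,0,0.2]]

```text
time_s: 7.12
position: [0.5378, 0.3373, 0.1517]
eef_rot: [[-0.557, -0.831, 0.007], [-0.831, 0.557, 0.001], [-0.004, -0.005, -1.0]]
force: [-0.2, 1.3, -1.1]
width: 0.0387
```

```bash
python3 -c "
from h import *
go(.5402,.3389,.152,144)"
```

```text
t 7.12 p [0.5378 0.3373 0.1517] F [-0.2  1.3 -1.1] w 0.0387
[[-0.557, -0.831, 0.007], [-0.831, 0.557, 0.001], [-0.004, -0.005, -1.0]] q [ 0.52  0.25  1.79 -0.    1.1  -2.03]
shift units [-0.07 -0.03 -0.01] len 0.1
yaw_y 146.2
turn about tool z, units (neg=ccw): 0.36
tilt fix units [-0.05  0.04  0.  ]
```

>>> drive_tool:
  moves:
    - [[0,0,0,0,0,0,0.75],[0,0,0,0,0,0,0.75],[0,0,0,0,0,0,0.75],[0,0,0,0,0,1,0.75],[0,0,0,0,0,1,0.75],[0,0,0,0,0,1,0.75],[0,0,0,0,0,1,0.75],[0,0,0,0,0,1,0.75],[0,0,0,0,0,1,0.75],[0,0,0,0,0,1,0.75]]

```text
time_s: 7.95
position: [0.5399, 0.3376, 0.1553]
eef_rot: [[-0.979, -0.204, 0.012], [-0.204, 0.979, 0.002], [-0.012, -0.001, -1.0]]
force: [0.5, -0.3, 0.0]
width: 0.064
```

>>> drive_tool:
  moves:
    - [[0,0,0,0,0,1,0.75],[0,0,0,0,0,1,0.75],[0,0,0,0,0,1,0.75],[0,0,0,0,0,1,0.75],[0,0,0,0,0,1,0.75],[0,0,0,0,0,1,0.75],[0,0,0,0,0,1,0.75],[0,0,0,0,0,1,0.75],[0,0,0,0,0,1,0.75],[0,0,0,0,0,1,0.75]]

```text
time_s: 8.78
position: [0.5425, 0.338, 0.1594]
eef_rot: [[-0.618, 0.786, 0.019], [0.786, 0.618, 0.004], [-0.009, 0.017, -1.0]]
force: [-0.4, 0.5, 0.5]
width: 0.064
```

>>> drive_tool:
  moves:
    - [[0,0,0,0,0,1,0.75],[0,0,0,0,0,1,0.75],[0,0,0,0,0,1,0.75],[0,0,0,0,0,1,0.75],[0,0,0,0,0,1,0.75],[0,0,0,0,0,1,0.75],[0,0,0,0,0,1,0.75],[0,0,0,0,0,1,0.75],[0,0,0,0,0,1,0.75],[0,0,0,0,0,1,0.75]]

```text
time_s: 9.62
position: [0.5449, 0.3384, 0.1635]
eef_rot: [[0.429, 0.903, 0.025], [0.903, -0.429, 0.005], [0.015, 0.02, -1.0]]
force: [0.4, -1.5, -0.5]
width: 0.0639
```

>>> drive_tool:
  moves:
    - [[0,0,0,0,0,1,0.75],[0,0,0,0,0,1,0.75],[0,0,0,0,0,1,0.75],[0,0,0,0,0,1,0.75],[0,0,0,0,0,1,0.75],[0,0,0,0,0,1,0.75],[0,0,0,0,0,1,0.75],[0,0,0,0,0,1,0.75],[0,0,0,0,0,1,0.75],[0,0,0,0,0,1,0.75]]

```text
time_s: 10.45
position: [0.5473, 0.3387, 0.1676]
eef_rot: [[0.999, 0.018, 0.031], [0.018, -1.0, 0.007], [0.031, -0.006, -0.999]]
force: [0.1, -0.2, 0.2]
width: 0.0642
```

```bash
python3 -c "
from h import *
go(.539,.338,.152,-94)"
```

```text
t 10.45 p [0.5473 0.3387 0.1676] F [ 0.1 -0.2  0.2] w 0.0642
[[0.999, 0.018, 0.031], [0.018, -1.0, 0.007], [0.031, -0.006, -0.999]] q [ 0.52  0.24  1.77 -0.01  1.1   2.08]
shift units [-0.22  0.02  0.38] len 0.4
yaw_y -89.0
turn about tool z, units (neg=ccw): 0.84
tilt fix units [-0.06 -0.3   0.  ]
```

>>> drive_tool:
  moves:
    - [[-0.2,0.02,0.15,-0.06,-0.3,0.8,0.75],[0,0,0.2,0,0,0,0.75],[0,0,0,0,0,0,0.75]]

```text
time_s: 10.7
position: [0.5406, 0.3382, 0.1546]
eef_rot: [[0.997, -0.073, 0.003], [-0.073, -0.997, 0.003], [0.002, -0.003, -1.0]]
force: [-0.6, 0.0, -0.8]
width: 0.0638
```

```bash
python3 -c "
from h import *
go(.539,.338,.152,-94)"
```

```text
t 10.7 p [0.5406 0.3382 0.1546] F [-0.6  0.  -0.8] w 0.0638
[[0.997, -0.073, 0.003], [-0.073, -0.997, 0.003], [0.002, -0.003, -1.0]] q [0.52 0.26 1.78 0.   1.11 2.16]
shift units [-0.04  0.01  0.06] len 0.1
yaw_y -94.2
turn about tool z, units (neg=ccw): -0.04
tilt fix units [-0.03 -0.02 -0.  ]
```

>>> drive_tool:
  moves:
    - [[-0.04,0.01,0.08,0,0,0,0.7],[0,0,0,0,0,0,0.2],[0,0,0,0,0,0,0.2],[0,0,0,0,0,0,0.2],[0,0,0,0,0,-1,0.2],[0,0,0,0,0,-1,0.2],[0,0,-0.007,0,0,-1,0.2],[0,0,-0.007,0,0,-1,0.2],[0,0,-0.007,0,0,-1,0.2],[0,0,-0.007,0,0,-1,0.2]]

```text
time_s: 11.53
position: [0.5392, 0.3387, 0.1536]
eef_rot: [[0.832, 0.555, 0.005], [0.555, -0.832, 0.005], [0.007, -0.001, -1.0]]
force: [-0.3, 0.1, -0.4]
width: 0.0386
```

>>> drive_tool:
  moves:
    - [[0,0,-0.007,0,0,-1,0.2],[0,0,-0.007,0,0,-1,0.2],[0,0,-0.007,0,0,-1,0.2],[0,0,-0.007,0,0,-1,0.2],[0,0,-0.007,0,0,-1,0.2],[0,0,-0.007,0,0,-1,0.2],[0,0,-0.007,0,0,-1,0.2],[0,0,-0.007,0,0,-1,0.2],[0,0,-0.007,0,0,-1,0.2],[0,0,-0.007,0,0,-1,0.2]]

```text
time_s: 12.37
position: [0.5385, 0.3393, 0.1563]
eef_rot: [[-0.124, 0.992, 0.005], [0.992, 0.124, 0.006], [0.005, 0.006, -1.0]]
force: [-0.9, 0.7, -0.5]
width: 0.0389
```

>>> drive_tool:
  moves:
    - [[0,0,-0.007,0,0,-1,0.2],[0,0,-0.007,0,0,-1,0.2],[0,0,-0.007,0,0,-1,0.2],[0,0,-0.007,0,0,-1,0.2],[0,0,-0.007,0,0,-1,0.2],[0,0,-0.007,0,0,-1,0.2],[0,0,-0.007,0,0,-1,0.2],[0,0,-0.007,0,0,-1,0.2],[0,0,-0.007,0,0,-1,0.2],[0,0,-0.007,0,0,-1,0.2]]

```text
time_s: 13.2
position: [0.5372, 0.3396, 0.1591]
eef_rot: [[-0.943, 0.333, 0.004], [0.333, 0.943, 0.007], [-0.002, 0.008, -1.0]]
force: [0.1, -0.4, -0.4]
width: 0.0383
```

```bash
python3 -c "
from h import *
go(.539,.338,.152,144)"
```

```text
t 13.2 p [0.5372 0.3396 0.1591] F [ 0.1 -0.4 -0.4] w 0.0383
[[-0.943, 0.333, 0.004], [0.333, 0.943, 0.007], [-0.002, 0.008, -1.0]] q [ 0.52  0.25  1.78  0.    1.11 -0.71]
shift units [-0.06 -0.02  0.18] len 0.2
yaw_y 70.5
turn about tool z, units (neg=ccw): -12.24
tilt fix units [0.07 0.02 0.  ]
```

>>> drive_tool:
  moves:
    - [[0,0,-0.007,0,0,-1,0.2],[0,0,-0.007,0,0,-1,0.2],[0,0,-0.007,0,0,-1,0.2],[0,0,-0.007,0,0,-1,0.2],[0,0,-0.007,0,0,-1,0.2],[0,0,-0.007,0,0,-1,0.2],[0,0,-0.007,0,0,-1,0.2],[0,0,-0.007,0,0,-1,0.2],[0,0,-0.04,0,0,0,0.2],[0,0,-0.04,0,0,0,0.2]]

```text
time_s: 14.03
position: [0.5369, 0.3384, 0.1642]
eef_rot: [[-0.854, -0.52, 0.005], [-0.52, 0.854, 0.005], [-0.006, 0.001, -1.0]]
force: [0.3, 0.4, -2.2]
width: 0.0383
```

```bash
python3 -c "
from h import *
st()"
```

```text
t 14.03 p [0.5369 0.3384 0.1642] F [ 0.3  0.4 -2.2] w 0.0383
[[-0.854, -0.52, 0.005], [-0.52, 0.854, 0.005], [-0.006, 0.001, -1.0]] q [ 0.52  0.24  1.78  0.    1.12 -1.6 ]
```

>>> drive_tool:
  moves:
    - [[0,0,-0.1,0,0,0,0.2],[0,0,-0.1,0,0,0,0.2]]

```text
time_s: 14.2
position: [0.5368, 0.3385, 0.172]
eef_rot: [[-0.856, -0.517, 0.005], [-0.517, 0.856, 0.005], [-0.006, 0.002, -1.0]]
force: [1.1, 0.4, -0.7]
width: 0.0389
```

>>> drive_tool:
  moves:
    - [[0,0,-0.4,0,0,0,0.2],[0,0,-0.6,0,0,0,0.2],[0,0,-0.6,0,0,0,0.2],[0,0,0,0,0,0,0.2]]

```text
time_s: 14.53
position: [0.5351, 0.3372, 0.2382]
eef_rot: [[-0.859, -0.511, 0.001], [-0.511, 0.859, 0.002], [-0.001, 0.001, -1.0]]
force: [1.1, 0.1, 1.3]
width: 0.0384
```

```bash
python3 -c "
from h import *
go(.691,-.066,.2)
a=shot('scene','c_s');cv2.imwrite('pics/c_z.png',cv2.resize(a[100:280,240:540],None,fx=2.6,fy=2.6,interpolation=2))
shot('top','c_t')"
```

```text
t 14.53 p [0.5351 0.3372 0.2382] F [1.1 0.1 1.3] w 0.0384
[[-0.859, -0.511, 0.001], [-0.511, 0.859, 0.002], [-0.001, 0.001, -1.0]] q [ 0.52  0.18  1.7   0.    1.25 -1.59]
shift units [  1.81 -10.66   0.94] len 10.8
yaw_y 120.8
turn about tool z, units (neg=ccw): -0.0
tilt fix units [ 0.01  0.01 -0.  ]
```

View pics/c_z.png

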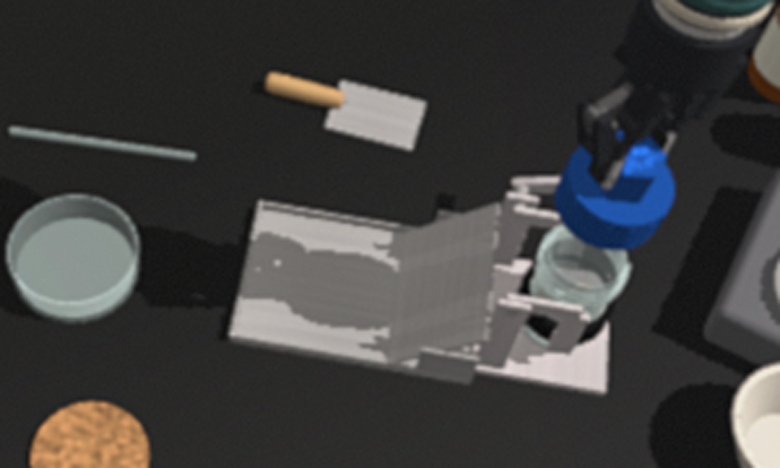

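The cap is free of the jar, held level, and the mat hasn't moved. I'll carry it over.

>>> drive_tool:
  moves:
    - [[0.16,-0.93,0.05,0,0,0,0.2],[0.16,-0.93,0.05,0,0,0,0.2],[0.16,-0.93,0.05,0,0,0,0.2],[0.16,-0.93,0.05,0,0,0,0.2],[0.16,-0.93,0.05,0,0,0,0.2],[0.16,-0.93,0.05,0,0,0,0.2],[0.16,-0.93,0.05,0,0,0,0.2],[0.16,-0.93,0.05,0,0,0,0.2],[0.16,-0.93,0.05,0,0,0,0.2],[0.16,-0.9,0.05,0,0,0,0.2]]

```text
time_s: 15.47
position: [0.6608, -0.022, 0.1936]
eef_rot: [[-0.855, -0.518, -0.03], [-0.519, 0.855, -0.001], [0.026, 0.015, -1.0]]
force: [-0.1, -0.4, -0.2]
width: 0.0386
```

>>> drive_tool:
  moves:
    - [[0.1,-0.55,0,0,0,0,0.2],[0,0,0,0,0,1,0.2],[0,0,0,0,0,1,0.2],[0,0,0,0,0,1,0.2],[0,0,0,0,0,0,0.2]]

```text
time_s: 15.88
position: [0.6647, -0.0557, 0.1801]
eef_rot: [[-0.978, -0.201, -0.047], [-0.201, 0.98, -0.002], [0.047, 0.007, -0.999]]
force: [0.7, 0.1, -0.7]
width: 0.0387
```

```bash
python3 -c "
from h import *
go(.691,-.066,.1)
a=shot('scene','d_s');cv2.imwrite('pics/d_z.png',cv2.resize(a[160:320,200:380],None,fx=3.5,fy=3.5,interpolation=2))
b=shot('top','d_t')
for n,im,r in(('scene',a,(250,305,245,305)),('top',b,(155,205,315,370))):
    m=cv2.inRange(cv2.cvtColor(im,cv2.COLOR_BGR2HSV),(5,80,80),(20,255,255))[r[0]:r[1],r[2]:r[3]]
    c=max(cv2.findContours(m,0,1)[0],key=cv2.contourArea);e=cv2.fitEllipse(c)
    print(n,cv2.contourArea(c),onz(n,[[e[0][0]+r[2],e[0][1]+r[0]]],.006).round(4))
"
```

```text
t 15.88 p [ 0.6647 -0.0557  0.1801] F [ 0.7  0.1 -0.7] w 0.0387
[[-0.978, -0.201, -0.047], [-0.201, 0.98, -0.002], [0.047, 0.007, -0.999]] q [-0.12  0.32  1.65 -0.01  1.22 -1.89]
shift units [-0.69 -0.4   1.97] len 2.1
yaw_y 101.6
turn about tool z, units (neg=ccw): -0.0
tilt fix units [ 0.07 -0.45  0.  ]
scene 1485.0 [[ 0.6926 -0.0685  0.006 ]]Traceback (most recent call last):
  File "<string>", line 8, in <module>
    c=max(cv2.findContours(m,0,1)[0],key=cv2.contourArea);e=cv2.fitEllipse(c)
ValueError: max() iterable argument is empty
```

View pics/d_z.png

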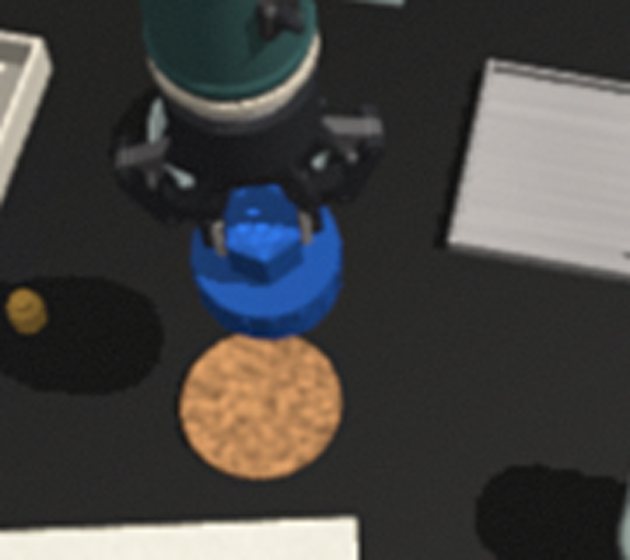

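>>> drive_tool:
  moves:
    - [[-0.65,-0.36,0.3,0.07,-0.45,0,0.2],[0,0,0.6,0,0,0,0.2],[0,0,0.6,0,0,0,0.2],[0,0,0,0,0,0,0.2]]

```text
time_s: 16.32
position: [0.6941, -0.0625, 0.1179]
eef_rot: [[-0.975, -0.22, 0.005], [-0.22, 0.975, 0.0], [-0.005, -0.001, -1.0]]
force: [-1.5, 0.2, -2.9]
width: 0.0382
```

```bash
python3 -c "
from h import *
go(.691,-.067,.062)"
```

```text
t 16.32 p [ 0.6941 -0.0625  0.1179] F [-1.5  0.2 -2.9] w 0.0382
[[-0.975, -0.22, 0.005], [-0.22, 0.975, 0.0], [-0.005, -0.001, -1.0]] q [-0.13  0.39  1.67  0.    1.08 -1.92]
shift units [ 0.11 -0.09  1.4 ] len 1.4
yaw_y 102.7
turn about tool z, units (neg=ccw): -0.0
tilt fix units [-0.01  0.05  0.  ]
```

>>> drive_tool:
  moves:
    - [[0.05,-0.09,0.5,0,0,0,0.2],[0,0,0.5,0,0,0,0.2],[0,0,0.3,0,0,0,0.2],[0,0,0,0,0,0,0.2]]

```text
time_s: 16.65
position: [0.6932, -0.0645, 0.066]
eef_rot: [[-0.973, -0.229, 0.005], [-0.229, 0.973, 0.001], [-0.005, -0.0, -1.0]]
force: [-1.0, 0.3, -1.8]
width: 0.0382
```

```bash
python3 -c "
from h import *
go(.691,-.067,.06)"
```

```text
t 16.65 p [ 0.6932 -0.0645  0.066 ] F [-1.   0.3 -1.8] w 0.0382
[[-0.973, -0.229, 0.005], [-0.229, 0.973, 0.001], [-0.005, -0.0, -1.0]] q [-0.13  0.44  1.7   0.    0.99 -1.93]
shift units [ 0.07 -0.05  0.15] len 0.2
yaw_y 103.3
turn about tool z, units (neg=ccw): -0.0
tilt fix units [-0.    0.04 -0.  ]
```

>>> drive_tool:
  moves:
    - [[0,0,0.06,0,0,0,0.2],[0,0,0.06,0,0,0,0.2],[0,0,0,0,0,0,0.2]]

```text
time_s: 16.9
position: [0.694, -0.064, 0.0637]
eef_rot: [[-0.973, -0.232, 0.006], [-0.232, 0.973, 0.001], [-0.006, -0.001, -1.0]]
force: [0.2, 0.2, -1.4]
width: 0.0385
```

```bash
python3 -c "
from h import *
st()"
```

```text
t 16.9 p [ 0.694  -0.064   0.0637] F [ 0.2  0.2 -1.4] w 0.0385
[[-0.973, -0.232, 0.006], [-0.232, 0.973, 0.001], [-0.006, -0.001, -1.0]] q [-0.13  0.45  1.7   0.    0.99 -1.93]
```

>>> drive_tool:
  moves:
    - [[0,0,0.06,0,0,0,0.2],[0,0,0.06,0,0,0,0.2],[0,0,0,0,0,0,0.2]]

```text
time_s: 17.15
position: [0.696, -0.064, 0.0635]
eef_rot: [[-0.972, -0.233, 0.01], [-0.233, 0.972, -0.0], [-0.01, -0.003, -1.0]]
force: [-0.5, -0.2, -0.7]
width: 0.0385
```

```bash
python3 -c "
from h import *
st()"
```

```text
t 17.15 p [ 0.696  -0.064   0.0635] F [-0.5 -0.2 -0.7] w 0.0385
[[-0.972, -0.233, 0.01], [-0.233, 0.972, -0.0], [-0.01, -0.003, -1.0]] q [-0.13  0.45  1.7   0.    0.98 -1.93]
```

>>> drive_tool:
  moves:
    - [[0,0,0,0,0,0,0.5],[0,0,0,0,0,0,0.75],[0,0,0,0,0,0,0.75],[0,0,-0.3,0,0,0,0.75],[0,0,-0.8,0,0,0,0.75],[0,0,-0.9,0,0,0,0.75],[0,0,-0.9,0,0,0,0.75],[0,0,-0.6,0,0,0,0.5]]

```text
time_s: 17.82
position: [0.6905, -0.0635, 0.2029]
eef_rot: [[-0.973, -0.233, -0.002], [-0.233, 0.973, 0.002], [0.002, 0.002, -1.0]]
force: [2.4, 0.5, 0.7]
width: 0.0532
```

```bash
python3 -c "
from h import *
go(.432,.360,.2,80)
a=shot('scene','e_s');shot('top','e_t')
"
```

```text
t 17.82 p [ 0.6905 -0.0635  0.2029] F [2.4 0.5 0.7] w 0.0532
[[-0.973, -0.233, -0.002], [-0.233, 0.973, 0.002], [0.002, 0.002, -1.0]] q [-0.13  0.32  1.6   0.    1.22 -1.93]
shift units [ 3.82 11.8   0.1 ] len 12.4
yaw_y 103.5
turn about tool z, units (neg=ccw): 3.91
tilt fix units [ 0.02 -0.02 -0.  ]
```

View pics/e_s.png

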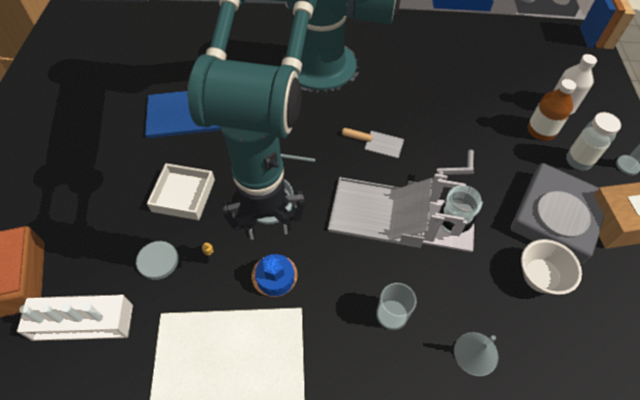

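The cap sits right way up on the mat at (274,272), let go. Now to the crank bar.

>>> drive_tool:
  moves:
    - [[0.31,0.94,0,0,0,0,0.5],[0.31,0.94,0,0,0,0,0.5],[0.31,0.94,0,0,0,0,0.5],[0.31,0.94,0,0,0,0,0.5],[0.31,0.94,0,0,0,0,0.5],[0.31,0.94,0,0,0,0,0.5],[0.31,0.94,0,0,0,0,0.5],[0.31,0.94,0,0,0,0,0.5],[0.31,0.94,0,0,0,0,0.5],[0.31,0.94,0,0,0,0,0.5]]

```text
time_s: 18.75
position: [0.4818, 0.2775, 0.2049]
eef_rot: [[-0.976, -0.218, 0.014], [-0.218, 0.976, -0.003], [-0.013, -0.006, -1.0]]
force: [-0.1, 0.7, 0.7]
width: 0.0429
```

```bash
python3 -c "
from h import *
go(.433,.361,.19,82)"
```

```text
t 18.75 p [0.4818 0.2775 0.2049] F [-0.1  0.7  0.7] w 0.0429
[[-0.976, -0.218, 0.014], [-0.218, 0.976, -0.003], [-0.013, -0.006, -1.0]] q [ 0.48  0.06  1.91 -0.01  1.17 -1.3 ]
shift units [0.74 2.3  0.35] len 2.4
yaw_y 102.6
turn about tool z, units (neg=ccw): 3.44
tilt fix units [-0.05  0.12 -0.  ]
```

>>> drive_tool:
  moves:
    - [[0.3,0.9,0,0,0.1,0,0.5],[0.3,0.9,0,0,0,0,0.5],[0.1,0.4,0,0,0,0,0.5],[0,0,0,0,0,1,0.5],[0,0,0,0,0,1,0.5],[0,0,0,0,0,1,0.5],[0,0,0,0,0,0.3,0.5],[0,0,0,0,0,0,0.5]]

```text
time_s: 19.42
position: [0.4222, 0.3681, 0.2016]
eef_rot: [[-0.992, 0.128, -0.003], [0.128, 0.992, -0.005], [0.002, -0.005, -1.0]]
force: [0.5, 1.1, -0.2]
width: 0.0427
```

```bash
python3 -c "
from h import *
go(.433,.361,.115,82)
a=shot('scene','f_s');cv2.imwrite('pics/f_z.png',cv2.resize(a[90:260,400:560],None,fx=4,fy=3.5,interpolation=2))"
```

```text
t 19.42 p [0.4222 0.3681 0.2016] F [ 0.5  1.1 -0.2] w 0.0427
[[-0.992, 0.128, -0.003], [0.128, 0.992, -0.005], [0.002, -0.005, -1.0]] q [ 0.67  0.08  1.89 -0.    1.18 -0.77]
shift units [-0.29 -0.13  2.16] len 2.2
yaw_y 82.6
turn about tool z, units (neg=ccw): 0.1
tilt fix units [-0.05 -0.02 -0.  ]
```

View pics/f_z.png

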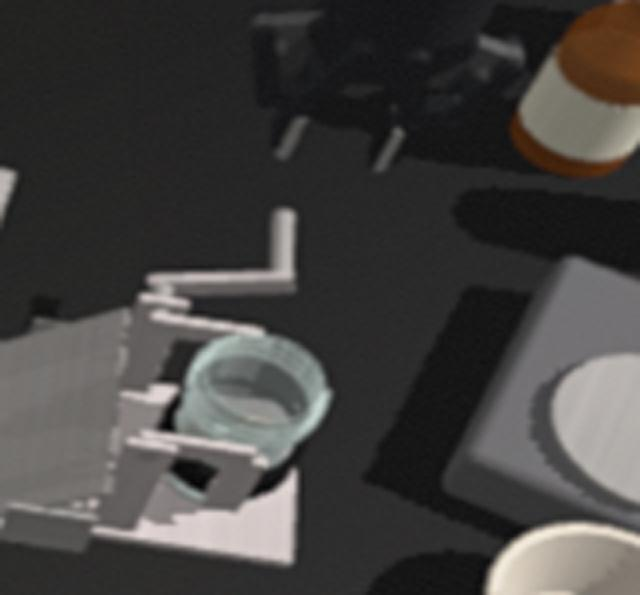

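>>> drive_tool:
  moves:
    - [[-0.2,-0.12,0.4,0,0,0,0.5],[0,0,0.6,0,0,0,0.5],[0,0,0.6,0,0,0,0.5],[0,0,0.3,0,0,0,0.4],[0,0,0,0,0,0,0.4]]

```text
time_s: 19.88
position: [0.4312, 0.3622, 0.1253]
eef_rot: [[-0.993, 0.121, 0.002], [0.121, 0.993, -0.002], [-0.002, -0.002, -1.0]]
force: [-0.4, -0.6, -0.3]
width: 0.0341
```

```bash
python3 -c "
from h import *
go(.433,.361,.115,82)
a=shot('scene','f_s');cv2.imwrite('pics/f_z.png',cv2.resize(a[90:260,400:560],None,fx=4,fy=3.5,interpolation=2))"
```

```text
t 19.88 p [0.4312 0.3622 0.1253] F [-0.4 -0.6 -0.3] w 0.0341
[[-0.993, 0.121, 0.002], [0.121, 0.993, -0.002], [-0.002, -0.002, -1.0]] q [ 0.66  0.15  1.96 -0.    1.03 -0.79]
shift units [-0.05 -0.03  0.26] len 0.3
yaw_y 83.0
turn about tool z, units (neg=ccw): 0.17
tilt fix units [-0.02  0.02 -0.  ]
```

View pics/f_z.png

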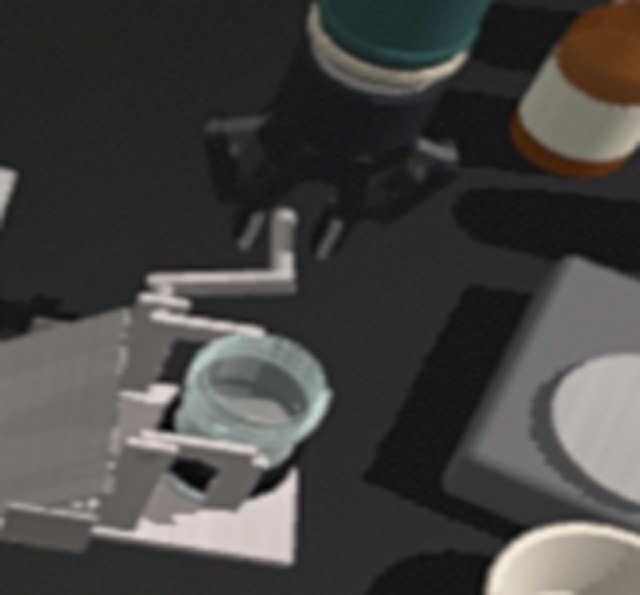

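The bar lies between the fingers. I'll lower slightly and grip it.

>>> drive_tool:
  moves:
    - [[-0.05,0,0.25,0,0,0.1,0.4],[0,0,0.08,0,0,0,0.1],[0,0,0,0,0,0,0],[0,0,0,0,0,0,0],[0,0,0,0,0,0,0]]
  newtons: 40

```text
time_s: 20.35
position: [0.435, 0.3618, 0.1148]
eef_rot: [[-0.991, 0.132, 0.004], [0.132, 0.991, -0.002], [-0.004, -0.002, -1.0]]
force: [-0.3, 0.5, -5.4]
width: 0.0102
```

```bash
python3 -c "
from h import *
st()"
```

```text
t 20.35 p [0.435  0.3618 0.1148] F [-0.3  0.5 -5.4] w 0.0102
[[-0.991, 0.132, 0.004], [0.132, 0.991, -0.002], [-0.004, -0.002, -1.0]] q [ 0.65  0.17  1.96 -0.    1.01 -0.78]
```

>>> drive_tool:
  moves:
    - [[0,-0.085,-0.21,0,0,0,0],[0,-0.11,-0.19,0,0,0,0],[0,-0.14,-0.18,0,0,0,0],[0,0,0,0,0,0,0]]

```text
time_s: 20.68
position: [0.4334, 0.3512, 0.1367]
eef_rot: [[-0.991, 0.134, 0.006], [0.134, 0.991, 0.005], [-0.005, 0.006, -1.0]]
force: [-0.6, -2.4, -1.4]
width: 0.0105
```

```bash
python3 -c "
from h import *
o=st();p=np.array(o['position'])-[.530,.283,.1]; print('hinge frame x,y',(p[:2]@[-.143,-.99]).round(4),(p[:2]@[.99,-.143]).round(4),p[2].round(4))"
```

```text
t 20.68 p [0.4334 0.3512 0.1367] F [-0.6 -2.4 -1.4] w 0.0105
[[-0.991, 0.134, 0.006], [0.134, 0.991, 0.005], [-0.005, 0.006, -1.0]] q [ 0.64  0.13  1.97  0.    1.04 -0.8 ]
hinge frame x,y -0.0537 -0.1054 0.0367
```

>>> drive_tool:
  moves:
    - [[0,-0.16,-0.16,0,0,0,0],[0,-0.18,-0.13,0,0,0,0],[0,-0.2,-0.11,0,0,0,0],[0,0,0,0,0,0,0]]

```text
time_s: 21.02
position: [0.431, 0.3351, 0.1531]
eef_rot: [[-0.991, 0.135, 0.009], [0.136, 0.991, 0.018], [-0.007, 0.019, -1.0]]
force: [0.9, -3.8, -4.4]
width: 0.0101
```

```bash
cat >> h.py <<'E'
def hf():
    o=st();p=np.array(o['position'])-[.530,.283,.1]; print('hinge frame x,y',(p[:2]@[-.143,-.99]).round(4),(p[:2]@[.99,-.143]).round(4),p[2].round(4))
E
python3 -c "
from h import *
hf()
a=shot('scene','g_s');cv2.imwrite('pics/g_z.png',cv2.resize(a[90:260,400:560],None,fx=4,fy=3.5,interpolation=2))"
```

```text
t 21.02 p [0.431  0.3351 0.1531] F [ 0.9 -3.8 -4.4] w 0.0101
[[-0.991, 0.135, 0.009], [0.136, 0.991, 0.018], [-0.007, 0.019, -1.0]] q [ 0.61  0.08  1.98  0.01  1.06 -0.83]
hinge frame x,y -0.0374 -0.1055 0.0531
```

View pics/g_z.png

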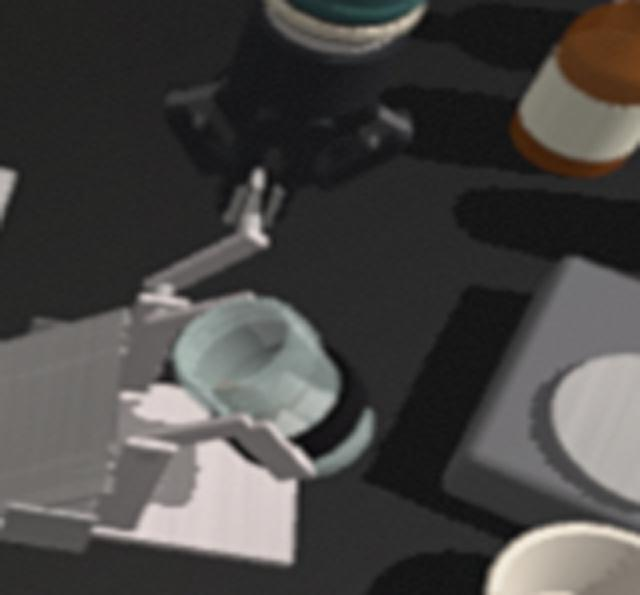

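>>> drive_tool:
  moves:
    - [[0,-0.26,-0.03,-0.2,0,0,0],[0,-0.21,-0.08,0,0,0,0],[0,-0.22,-0.05,0,0,0,0],[0,-0.22,-0.02,0,0,0,0],[0,0,0,0,0,0,0]]

```text
time_s: 21.48
position: [0.4277, 0.3131, 0.1637]
eef_rot: [[-0.99, 0.138, 0.019], [0.139, 0.988, 0.07], [-0.009, 0.072, -0.997]]
force: [2.2, -1.4, -11.0]
width: 0.0101
```

```bash
python3 -c "
from h import *
hf()
a=shot('scene','g_s');cv2.imwrite('pics/g_z.png',cv2.resize(a[90:260,400:560],None,fx=4,fy=3.5,interpolation=2))"
```

```text
t 21.48 p [0.4277 0.3131 0.1637] F [  2.2  -1.4 -11. ] w 0.0101
[[-0.99, 0.138, 0.019], [0.139, 0.988, 0.07], [-0.009, 0.072, -0.997]] q [ 0.55  0.02  2.03  0.06  1.04 -0.91]
hinge frame x,y -0.0151 -0.1056 0.0637
```

View pics/g_z.png

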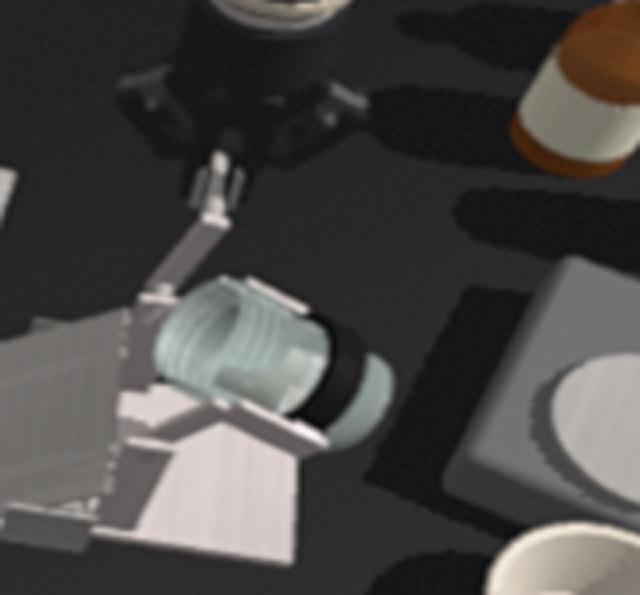

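```bash
python3 -c "
from h import *
go(.4277,.3131,.158,82)"
```

```text
t 21.53 p [0.4277 0.3132 0.1636] F [ 0.4  1.2 -2.5] w 0.0102
[[-0.99, 0.138, 0.019], [0.139, 0.988, 0.07], [-0.009, 0.072, -0.997]] q [ 0.55  0.02  2.03  0.06  1.04 -0.91]
shift units [ 0.   -0.01  0.14] len 0.1
yaw_y 82.0
turn about tool z, units (neg=ccw): 0.0
tilt fix units [0.68 0.09 0.  ]
```

>>> drive_tool:
  moves:
    - [[0,0,0,0,0,0,0.25],[0,0,0,0,0,0,0.25],[0,0,0.12,0,0,0,0.25],[0,0,0,0,0,0,0.25]]

```text
time_s: 21.87
position: [0.4291, 0.314, 0.1603]
eef_rot: [[-0.99, 0.137, 0.021], [0.138, 0.988, 0.069], [-0.012, 0.071, -0.997]]
force: [0.3, -0.2, 0.1]
width: 0.0211
```

```bash
python3 -c "
from h import *
go(.4277,.3131,.158,82);hf()
a=shot('scene','g_s');cv2.imwrite('pics/g_z.png',cv2.resize(a[90:260,400:560],None,fx=4,fy=3.5,interpolation=2))"
```

```text
t 21.87 p [0.4291 0.314  0.1603] F [ 0.3 -0.2  0.1] w 0.0211
[[-0.99, 0.137, 0.021], [0.138, 0.988, 0.069], [-0.012, 0.071, -0.997]] q [ 0.55  0.02  2.03  0.05  1.03 -0.9 ]
shift units [ 0.03 -0.03  0.06] len 0.1
yaw_y 82.1
turn about tool z, units (neg=ccw): 0.02
tilt fix units [ 0.68  0.11 -0.  ]
t 21.87 p [0.4291 0.314  0.1603] F [ 0.3 -0.2  0.1] w 0.0211
[[-0.99, 0.137, 0.021], [0.138, 0.988, 0.069], [-0.012, 0.071, -0.997]] q [ 0.55  0.02  2.03  0.05  1.03 -0.9 ]
hinge frame x,y -0.0163 -0.1043 0.0603
```

View pics/g_z.png

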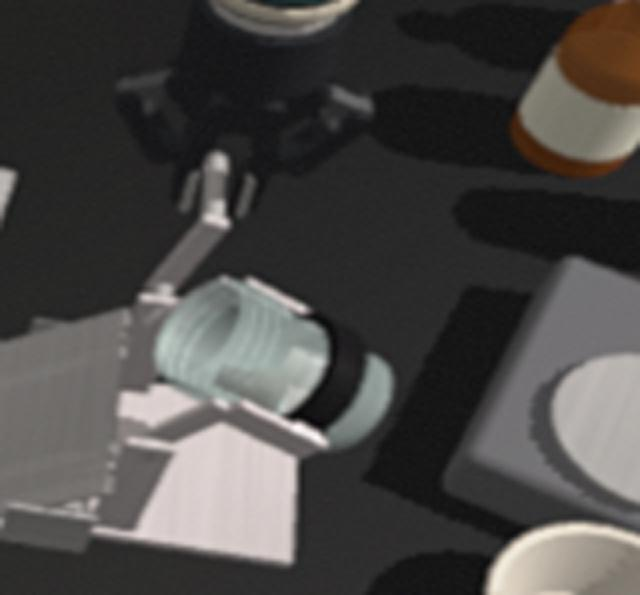

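>>> drive_tool:
  moves:
    - [[0,0,0.05,0.68,0.1,0,0.25],[0,-0.2,0,0,0,0,0.25],[0,-0.22,0,0,0,0,0.25],[0,-0.22,0,0,0,0,0.25],[0,-0.22,0,0,0,0,0.25],[0,0,0,0,0,0,0.25]]

```text
time_s: 22.42
position: [0.4265, 0.2879, 0.1619]
eef_rot: [[-0.991, 0.137, 0.007], [0.137, 0.99, 0.019], [-0.004, 0.02, -1.0]]
force: [0.4, -0.6, -0.6]
width: 0.021
```

```bash
python3 -c "
from h import *
go(.4277,.3131,.158,82);hf()
a=shot('scene','g_s');cv2.imwrite('pics/g_z.png',cv2.resize(a[90:260,400:560],None,fx=4,fy=3.5,interpolation=2))"
```

```text
t 22.42 p [0.4265 0.2879 0.1619] F [ 0.4 -0.6 -0.6] w 0.021
[[-0.991, 0.137, 0.007], [0.137, 0.99, 0.019], [-0.004, 0.02, -1.0]] q [ 0.54  0.01  2.04  0.01  1.08 -0.9 ]
shift units [0.06 0.63 0.11] len 0.6
yaw_y 82.1
turn about tool z, units (neg=ccw): 0.02
tilt fix units [0.19 0.04 0.  ]
t 22.42 p [0.4265 0.2879 0.1619] F [ 0.4 -0.6 -0.6] w 0.021
[[-0.991, 0.137, 0.007], [0.137, 0.99, 0.019], [-0.004, 0.02, -1.0]] q [ 0.54  0.01  2.04  0.01  1.08 -0.9 ]
hinge frame x,y 0.0099 -0.1032 0.0619
```

View pics/g_z.png

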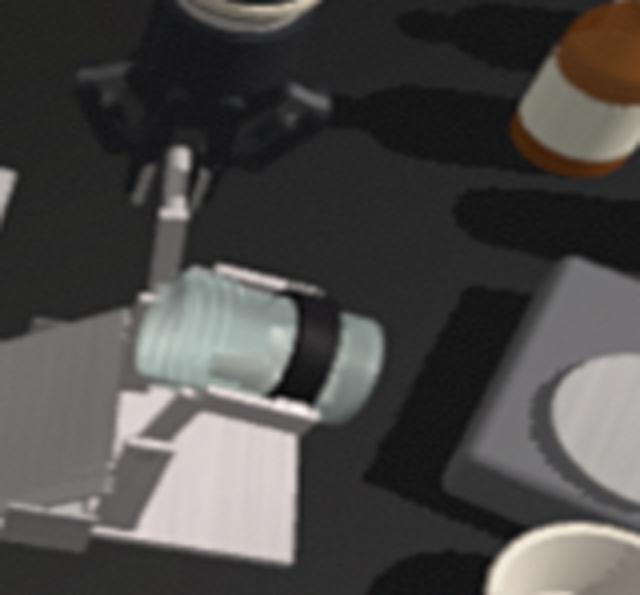

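>>> drive_tool:
  moves:
    - [[0,-0.3,0.12,0.1,0,0,0.25],[0,-0.22,0.1,0,0,0,0.25],[0,-0.2,0.1,0,0,0,0.25],[0,-0.18,0.12,0,0,0,0.25],[0,0,0,0,0,0,0.25]]

```text
time_s: 22.88
position: [0.4262, 0.2599, 0.1501]
eef_rot: [[-0.99, 0.138, 0.018], [0.139, 0.99, 0.029], [-0.014, 0.031, -0.999]]
force: [0.1, 0.1, -0.4]
width: 0.0214
```

```bash
python3 -c "
from h import *
hf()
a=shot('scene','g_s');cv2.imwrite('pics/g_z.png',cv2.resize(a[90:260,320:520],None,fx=3.5,fy=3.5,interpolation=2))"
```

```text
t 22.88 p [0.4262 0.2599 0.1501] F [ 0.1  0.1 -0.4] w 0.0214
[[-0.99, 0.138, 0.018], [0.139, 0.99, 0.029], [-0.014, 0.031, -0.999]] q [ 0.49 -0.01  2.09  0.02  1.04 -0.96]
hinge frame x,y 0.0377 -0.0994 0.0501
```

View pics/g_z.png

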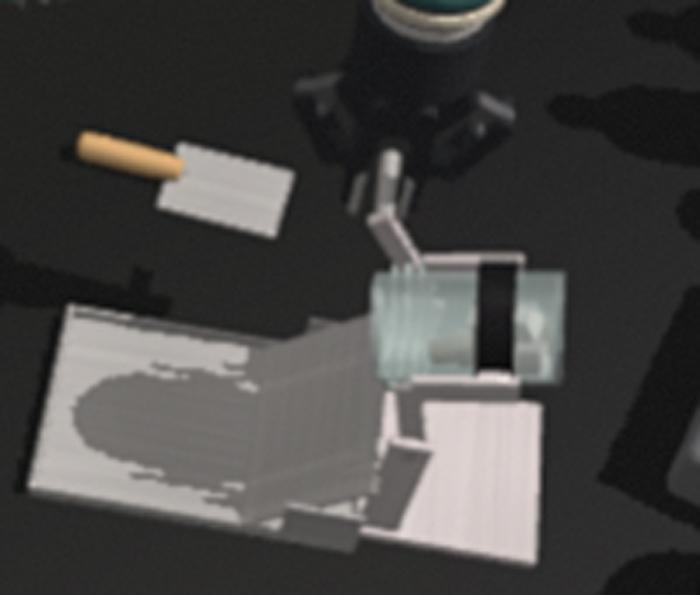

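>>> drive_tool:
  moves:
    - [[0.2,-0.17,0.12,0.15,0,0,0.25],[0,-0.16,0.14,0,0,0,0.25],[0,-0.14,0.16,0,0,0,0.25],[0,-0.12,0.18,0,0,0,0.25],[0,-0.06,0.2,0,0,0,0.25],[0,0,0,0,0,0,0.25]]

```text
time_s: 23.43
position: [0.4218, 0.242, 0.1225]
eef_rot: [[-0.99, 0.14, 0.033], [0.141, 0.99, 0.026], [-0.029, 0.03, -0.999]]
force: [0.8, 2.4, -1.1]
width: 0.0214
```

```bash
python3 -c "
from h import *
hf()
a=shot('scene','g_s');cv2.imwrite('pics/g_z.png',cv2.resize(a[90:260,320:520],None,fx=3.5,fy=3.5,interpolation=2))"
```

```text
t 23.43 p [0.4218 0.242  0.1225] F [ 0.8  2.4 -1.1] w 0.0214
[[-0.99, 0.14, 0.033], [0.141, 0.99, 0.026], [-0.029, 0.03, -0.999]] q [ 0.46 -0.01  2.15  0.01  0.97 -0.97]
hinge frame x,y 0.0561 -0.1012 0.0225
```

View pics/g_z.png

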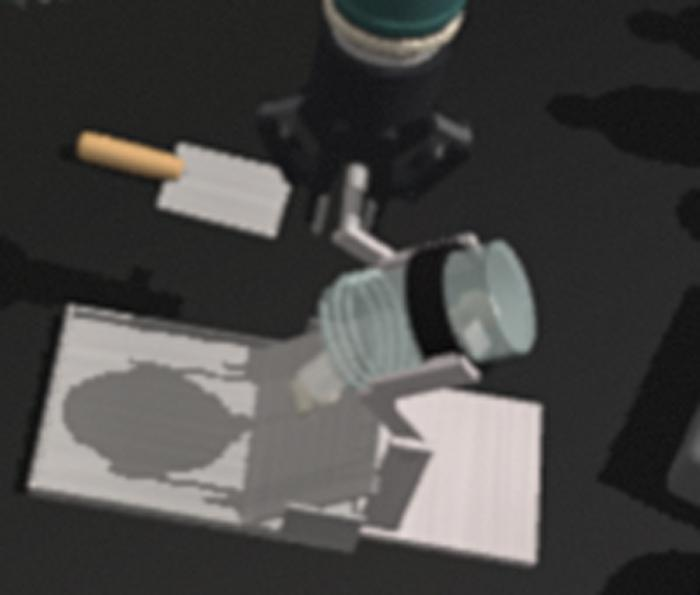

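>>> drive_tool:
  moves:
    - [[0.15,-0.15,0.05,0,0,0,0.25],[0,-0.15,0.1,0,0,0,0.25],[0,-0.05,0.1,0,0,0,0.25],[0,0,0,0,0,0,0.25]]

```text
time_s: 23.82
position: [0.4178, 0.2372, 0.113]
eef_rot: [[-0.989, 0.143, 0.041], [0.145, 0.989, 0.042], [-0.035, 0.047, -0.998]]
force: [1.4, 1.4, -0.3]
width: 0.0212
```

```bash
python3 -c "
from h import *
hf()
a=shot('scene','g_s');cv2.imwrite('pics/g_z.png',cv2.resize(a[90:260,320:520],None,fx=3.5,fy=3.5,interpolation=2))"
```

```text
t 23.82 p [0.4178 0.2372 0.113 ] F [ 1.4  1.4 -0.3] w 0.0212
[[-0.989, 0.143, 0.041], [0.145, 0.989, 0.042], [-0.035, 0.047, -0.998]] q [ 0.45 -0.02  2.17  0.02  0.94 -0.99]
hinge frame x,y 0.0614 -0.1045 0.013
```

View pics/g_z.png

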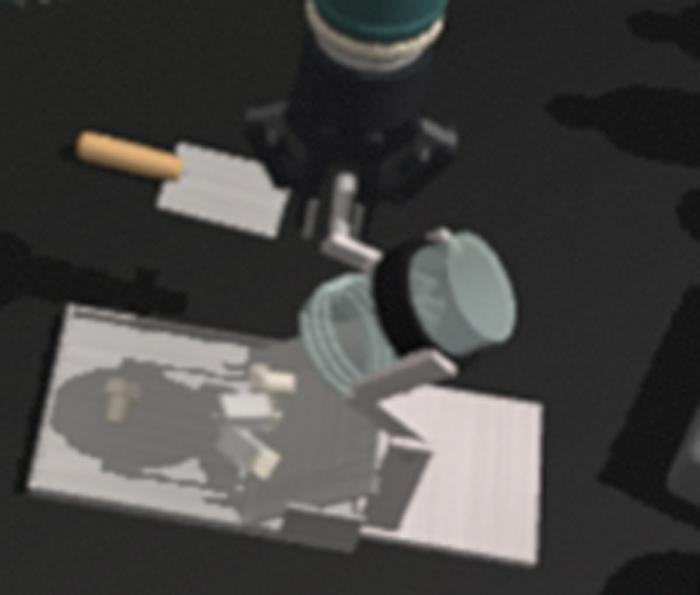

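Four items have slid out: two stoppers at zoom (120,400) and (272,378), two cells at (245,405) and (250,450). I'll press the crank on to its stop.

>>> drive_tool:
  moves:
    - [[0,0,0,0.2,0,0,0],[0,0,0,0,0,0,0],[0,0,0,0,0,0,0],[0,-0.05,0.15,0,0,0,0],[0,-0.03,0.15,0,0,0,0],[0,0,0.1,0,0,0,0],[0,0,0,0,0,0,0]]

```text
time_s: 24.45
position: [0.4201, 0.2399, 0.107]
eef_rot: [[-0.988, 0.147, 0.04], [0.148, 0.989, 0.03], [-0.035, 0.036, -0.999]]
force: [2.3, 7.4, -11.7]
width: 0.0104
```

```bash
python3 -c "
from h import *
hf()
a=shot('scene','g_s');cv2.imwrite('pics/g_z.png',cv2.resize(a[90:260,320:520],None,fx=3.5,fy=3.5,interpolation=2))"
```

```text
t 24.45 p [0.4201 0.2399 0.107 ] F [  2.3   7.4 -11.7] w 0.0104
[[-0.988, 0.147, 0.04], [0.148, 0.989, 0.03], [-0.035, 0.036, -0.999]] q [ 0.46 -0.01  2.17  0.01  0.93 -0.97]
hinge frame x,y 0.0584 -0.1027 0.007
```

View pics/g_z.png

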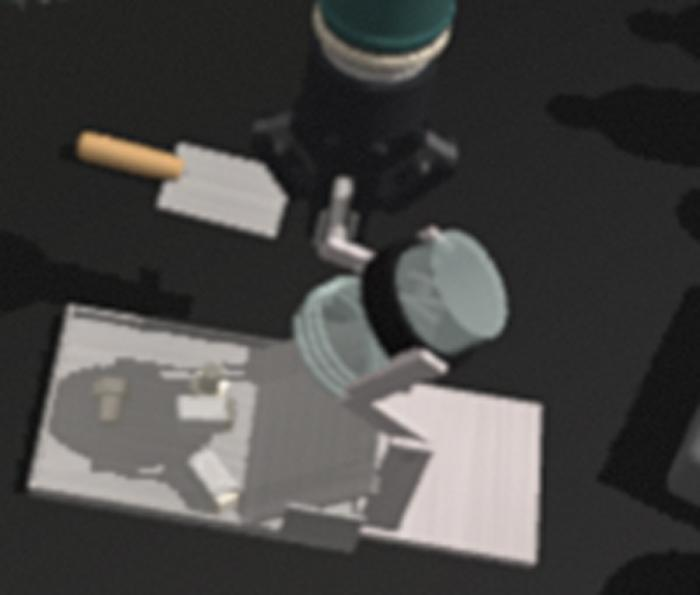

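```bash
python3 -c "
from h import *
for th in (18,26,34):
    x,z=.065*np.cos(np.radians(th)),.065*np.sin(np.radians(th))
    for y in(-.133,-.083):
        P=np.array([.530,.283,.1])+x*np.array([-.143,-.99,0])+y*np.array([.99,-.143,0])+[0,0,z]
        print(th,y,proj('scene',P).round(1),((proj('scene',P)-[320,90])*3.5).round())
"
```

```text
18 -0.133 [[416.9 141.9]] [[339. 182.]]
18 -0.083 [[415.  158.5]] [[333. 240.]]
26 -0.133 [[419.  139.8]] [[346. 174.]]
26 -0.083 [[417.2 156.5]] [[340. 233.]]
34 -0.133 [[421.6 137.9]] [[356. 167.]]
34 -0.083 [[419.9 154.6]] [[350. 226.]]
```

The jar is at its far stop and all four pieces lie on the tray floor. Turning the crank back.

>>> drive_tool:
  moves:
    - [[0,0.085,-0.21,0,0,0,0],[0,0.11,-0.2,0,0,0,0],[0,0.14,-0.18,0,0,0,0],[0,0.16,-0.16,0,0,0,0],[0,0.18,-0.13,0,0,0,0],[0,0,0,0,0,0,0]]

```text
time_s: 25.0
position: [0.4222, 0.2545, 0.134]
eef_rot: [[-0.989, 0.144, 0.038], [0.144, 0.99, 0.008], [-0.037, 0.013, -0.999]]
force: [0.2, 7.2, -1.1]
width: 0.0104
```

```bash
python3 -c "
from h import *
go(.43,.28,.16,82);hf()
a=shot('scene','g_s');cv2.imwrite('pics/g_z.png',cv2.resize(a[90:260,320:520],None,fx=3.5,fy=3.5,interpolation=2))"
```

```text
t 25.0 p [0.4222 0.2545 0.134 ] F [ 0.2  7.2 -1.1] w 0.0104
[[-0.989, 0.144, 0.038], [0.144, 0.99, 0.008], [-0.037, 0.013, -0.999]] q [ 0.5  -0.01  2.12 -0.01  1.   -0.92]
shift units [-0.12  0.67 -0.64] len 0.9
yaw_y 81.7
turn about tool z, units (neg=ccw): -0.05
tilt fix units [0.13 0.35 0.  ]
t 25.0 p [0.4222 0.2545 0.134 ] F [ 0.2  7.2 -1.1] w 0.0104
[[-0.989, 0.144, 0.038], [0.144, 0.99, 0.008], [-0.037, 0.013, -0.999]] q [ 0.5  -0.01  2.12 -0.01  1.   -0.92]
hinge frame x,y 0.0436 -0.1026 0.034
```

View pics/g_z.png

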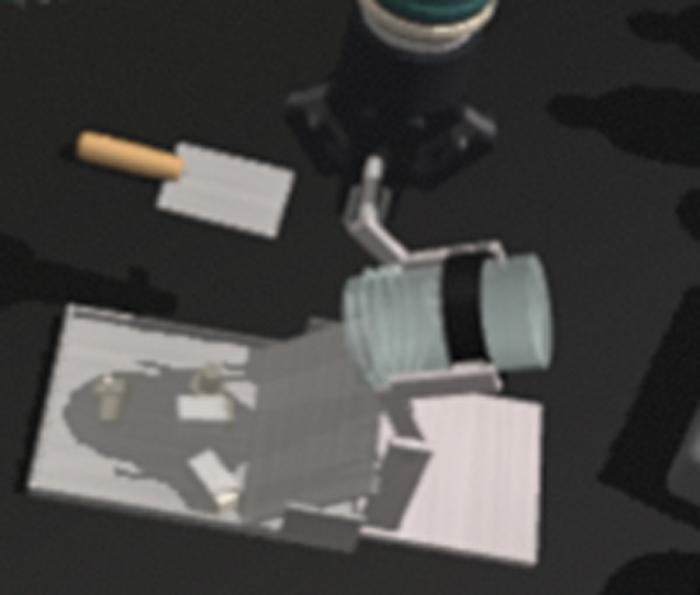

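>>> drive_tool:
  moves:
    - [[0,0.18,-0.16,0,0.2,0,0],[0,0.19,-0.13,0,0,0,0],[0,0.2,-0.11,0,0,0,0],[0,0.21,-0.08,0,0,0,0],[0,0.22,-0.05,0,0,0,0],[0,0.22,-0.02,0,0,0,0],[0,0,0,0,0,0,0.25],[0,0,0,0,0,0,0.25]]

```text
time_s: 25.72
position: [0.4253, 0.2762, 0.1507]
eef_rot: [[-0.99, 0.138, 0.004], [0.138, 0.99, -0.044], [-0.01, -0.043, -0.999]]
force: [0.1, -0.2, -0.8]
width: 0.0216
```

```bash
python3 -c "
from h import *
go(.43,.28,.16,82);hf()
a=shot('scene','g_s');cv2.imwrite('pics/g_z.png',cv2.resize(a[90:260,400:560],None,fx=4,fy=3.5,interpolation=2))"
```

```text
t 25.72 p [0.4253 0.2762 0.1507] F [ 0.1 -0.2 -0.8] w 0.0216
[[-0.99, 0.138, 0.004], [0.138, 0.99, -0.044], [-0.01, -0.043, -0.999]] q [ 0.55  0.03  2.04 -0.04  1.09 -0.86]
shift units [-0.1   0.1  -0.24] len 0.3
yaw_y 82.1
turn about tool z, units (neg=ccw): 0.01
tilt fix units [-0.41  0.1  -0.  ]
t 25.72 p [0.4253 0.2762 0.1507] F [ 0.1 -0.2 -0.8] w 0.0216
[[-0.99, 0.138, 0.004], [0.138, 0.99, -0.044], [-0.01, -0.043, -0.999]] q [ 0.55  0.03  2.04 -0.04  1.09 -0.86]
hinge frame x,y 0.0217 -0.1026 0.0507
```

View pics/g_z.png

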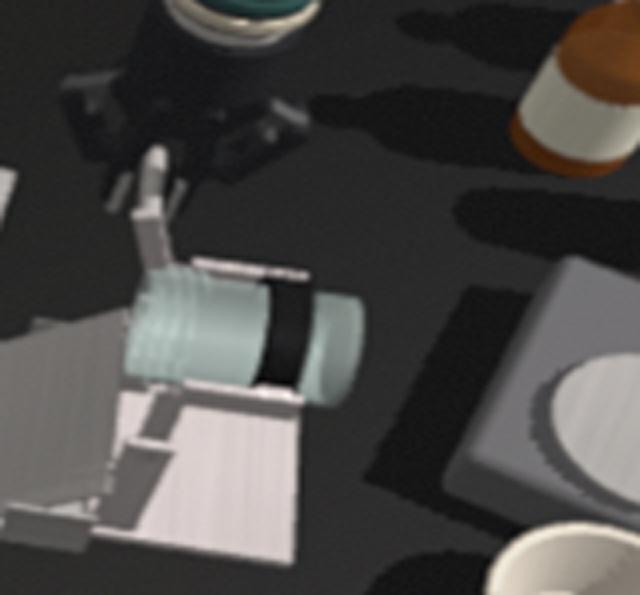

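>>> drive_tool:
  moves:
    - [[0,0.25,-0.06,-0.3,0,0,0.25],[0,0.25,-0.04,0,0,0,0.25],[0,0.25,0,0,0,0,0.25],[0,0.25,0.04,0,0,0,0.25],[0,0.22,0.08,0,0,0,0.25],[0,0.2,0.1,0,0,0,0.25],[0,0.18,0.12,0,0,0,0.25],[0,0,0,0,0,0,0.25]]

```text
time_s: 26.43
position: [0.4322, 0.3399, 0.1348]
eef_rot: [[-0.99, 0.138, 0.003], [0.138, 0.99, -0.02], [-0.006, -0.019, -1.0]]
force: [0.0, -0.5, 0.4]
width: 0.0217
```

```bash
python3 -c "
from h import *
go(.43,.28,.16,82);hf()
a=shot('scene','g_s');cv2.imwrite('pics/g_z.png',cv2.resize(a[90:260,400:560],None,fx=4,fy=3.5,interpolation=2))"
```

```text
t 26.43 p [0.4322 0.3399 0.1348] F [ 0.  -0.5  0.4] w 0.0217
[[-0.99, 0.138, 0.003], [0.138, 0.99, -0.02], [-0.006, -0.019, -1.0]] q [ 0.63  0.12  1.97 -0.02  1.05 -0.79]
shift units [-0.16 -1.5  -0.6 ] len 1.6
yaw_y 82.0
turn about tool z, units (neg=ccw): 0.01
tilt fix units [-0.18  0.05 -0.  ]
t 26.43 p [0.4322 0.3399 0.1348] F [ 0.  -0.5  0.4] w 0.0217
[[-0.99, 0.138, 0.003], [0.138, 0.99, -0.02], [-0.006, -0.019, -1.0]] q [ 0.63  0.12  1.97 -0.02  1.05 -0.79]
hinge frame x,y -0.0423 -0.1049 0.0348
```

View pics/g_z.png

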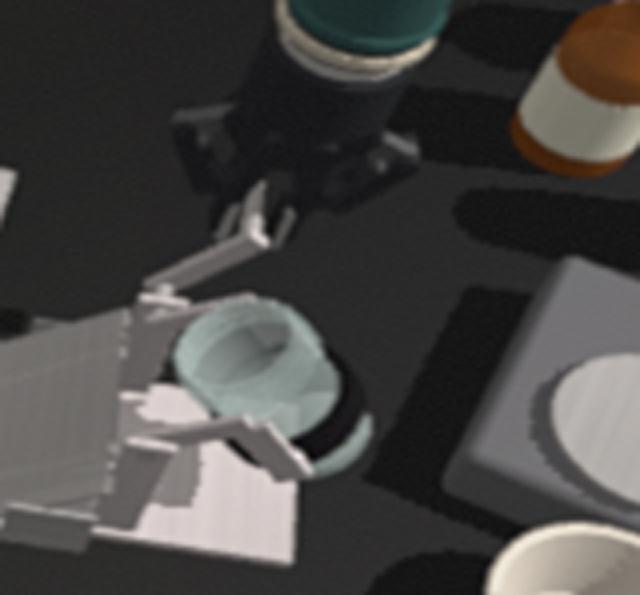

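>>> drive_tool:
  moves:
    - [[0,0.18,0.08,0,0,0,0.25],[0,0.17,0.14,0,0,0,0.25],[0,0.14,0.16,0,0,0,0.25],[0,0.1,0.18,0,0,0,0.25],[0,0.06,0.1,0,0,0,0.25],[0,0,0,0,0,0,0],[0,0,0,0,0,0,0],[0,0,0,0,0,0,0]]

```text
time_s: 27.15
position: [0.4352, 0.3613, 0.1039]
eef_rot: [[-0.991, 0.136, -0.002], [0.136, 0.99, -0.034], [-0.003, -0.034, -0.999]]
force: [-0.2, -1.0, 2.3]
width: 0.0107
```

```bash
python3 -c "
from h import *
hf()
a=shot('scene','g_s');cv2.imwrite('pics/g_z.png',cv2.resize(a[90:260,400:560],None,fx=4,fy=3.5,interpolation=2))"
```

```text
t 27.15 p [0.4352 0.3613 0.1039] F [-0.2 -1.   2.3] w 0.0107
[[-0.991, 0.136, -0.002], [0.136, 0.99, -0.034], [-0.003, -0.034, -0.999]] q [ 0.66  0.2   1.95 -0.03  1.02 -0.75]
hinge frame x,y -0.0639 -0.1051 0.0039
```

View pics/g_z.png

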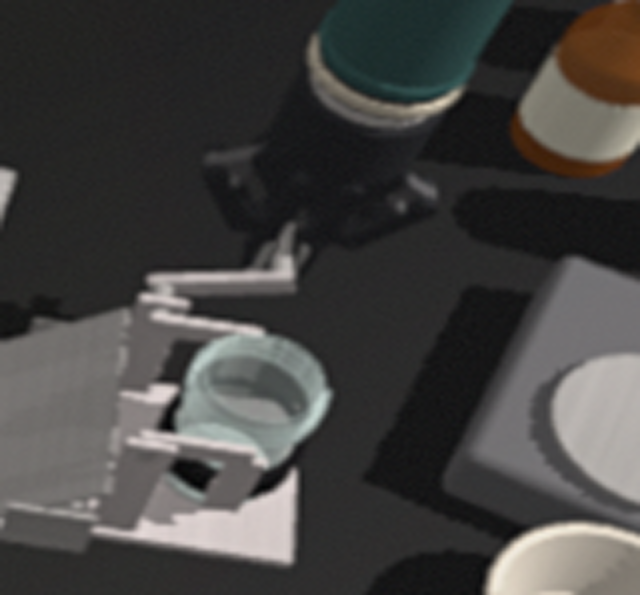

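The jar matches its earlier upright view. A small press down, then let go and rise.

>>> drive_tool:
  moves:
    - [[0,0,0.08,0,0,0,0],[0,0,0.05,0,0,0,0],[0,0,0,0,0,0,0.4],[0,0,0,0,0,0,0.4],[0,0,-0.3,0,0,0,0.4],[0,0,-0.8,0,0,0,0.4],[0,0,-0.9,0,0,0,0.4],[0,0,-0.8,0,0,0,0.4],[0,0,0,0,0,0,0.4]]

```text
time_s: 27.95
position: [0.4337, 0.3666, 0.2182]
eef_rot: [[-0.991, 0.137, -0.007], [0.137, 0.99, -0.033], [0.002, -0.034, -0.999]]
force: [1.0, 0.4, 1.0]
width: 0.0344
```

```bash
python3 -c "
from h import *
hf()
a=shot('scene','h_s');b=shot('top','h_t')
A=cv2.resize(a[165:260,320:490],None,fx=4.5,fy=4.5,interpolation=2)
B=cv2.resize(b[200:280,190:320],None,fx=5.8,fy=5.8,interpolation=2)
cv2.imwrite('pics/h_z.png',A);cv2.imwrite('pics/h_y.png',B)"
```

```text
t 27.95 p [0.4337 0.3666 0.2182] F [1.  0.4 1. ] w 0.0344
[[-0.991, 0.137, -0.007], [0.137, 0.99, -0.033], [0.002, -0.034, -0.999]] q [ 0.67  0.09  1.84 -0.02  1.23 -0.75]
hinge frame x,y -0.069 -0.1073 0.1182
```

View pics/h_z.png

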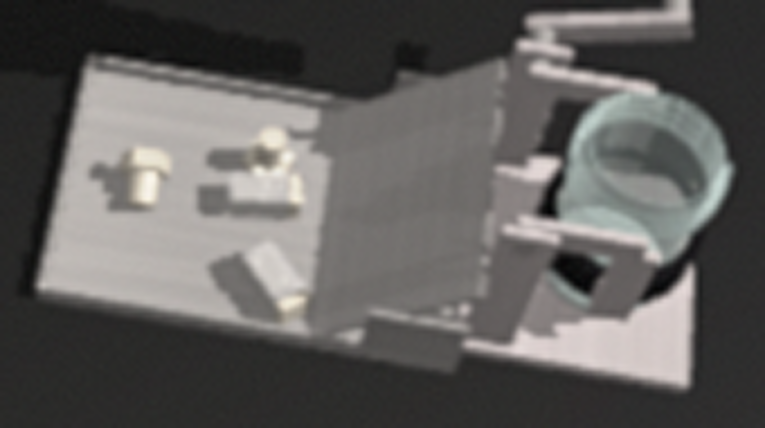

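View pics/h_y.png

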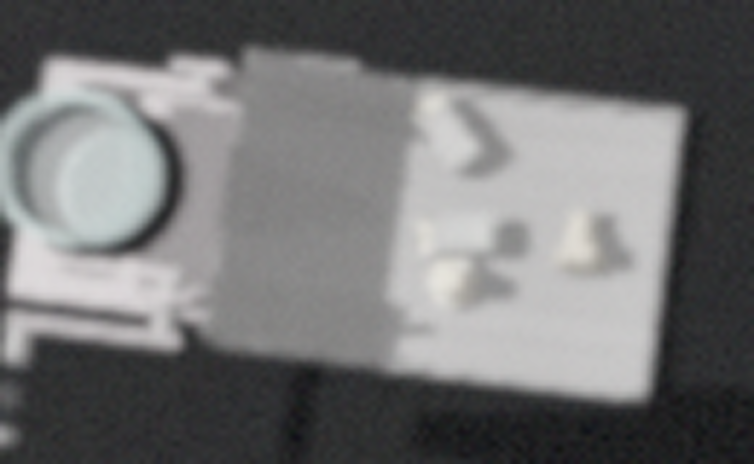

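View pics/h_t.png

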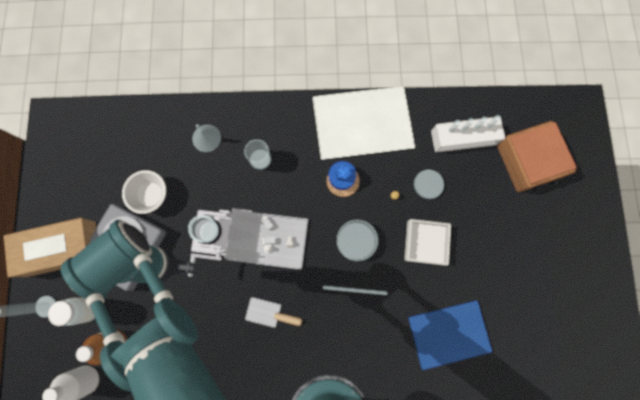

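```bash
cat >> h.py <<'E'
def ortho(n,im,c,half,z,px=500,fn="ortho"):
    g=np.linspace(-half,half,px); X,Y=np.meshgrid(g,-g); P=np.c_[X.ravel()+c[0],Y.ravel()+c[1],np.full(X.size,z)]
    q=proj(n,P).reshape(px,px,2).astype(np.float32); o=cv2.remap(im,q[...,0],q[...,1],cv2.INTER_CUBIC)
    for k in range(-10,11):
        m=k*.02
        if abs(m)<half:
            i=int((m+half)/(2*half)*px); cv2.line(o,(i,0),(i,6),(0,255,255),1); cv2.line(o,(0,px-i),(6,px-i),(0,255,255),1)
    return o
E
python3 - <<'E'
from h import *
a=cv2.imread('pics/h_s.png');b=cv2.imread('pics/h_t.png')
c=(.51,.13);  z=.018
o=np.hstack([ortho('scene',a,c,.075,z,390),ortho('top',b,c,.075,z,390)])
cv2.imwrite('pics/o1.png',o)
E
```

```text
(no output)
```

View pics/o1.png

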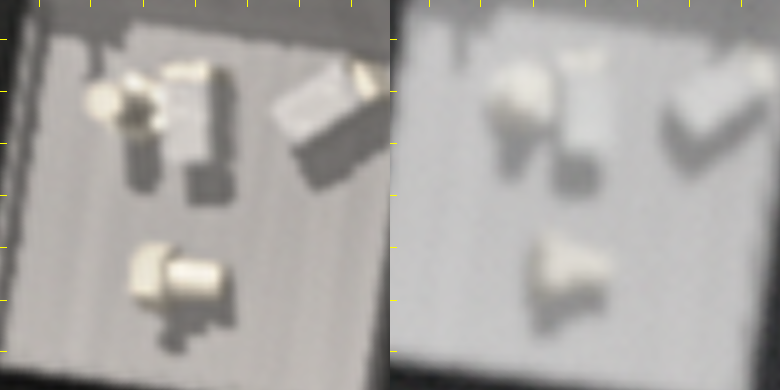

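Both views show: stopper 1 lying at about (.507,.101) with its head toward the robot, stopper 2 standing on its head at (.485,.166), cell 1 along y at (.510,.161), cell 2 oblique near the chute. Stopper 1 goes first.

```bash
python3 -c "
from h import *
go(.516,.101,.12,84)"
```

```text
t 28.05 p [0.4316 0.3648 0.2129] F [ 0.   0.  -1.2] w 0.0342
[[-0.991, 0.137, -0.013], [0.137, 0.99, -0.038], [0.007, -0.039, -0.999]] q [ 0.67  0.1   1.85 -0.02  1.23 -0.75]
shift units [-3.01 -6.15  2.54] len 7.3
yaw_y 82.1
turn about tool z, units (neg=ccw): -0.31
tilt fix units [-0.37 -0.07  0.  ]
```

>>> drive_tool:
  moves:
    - [[-0.4,-0.8,0.05,-0.37,-0.07,-0.3,0.45],[-0.42,-0.88,0.1,0,0,0,0.45],[-0.42,-0.88,0.1,0,0,0,0.45],[-0.42,-0.88,0.2,0,0,0,0.45],[-0.42,-0.88,0.4,0,0,0,0.45],[-0.42,-0.88,0.5,0,0,0,0.45],[-0.3,-0.6,0.6,0,0,0,0.45],[0,0,0,0,0,0,0.45]]

```text
time_s: 28.72
position: [0.513, 0.1208, 0.1249]
eef_rot: [[-0.996, 0.093, -0.01], [0.093, 0.996, 0.002], [0.01, 0.001, -1.0]]
force: [-1.1, -0.2, -0.4]
width: 0.0384
```

```bash
python3 -c "
from h import *
go(.516,.101,.06,84)"
```

```text
t 28.72 p [0.513  0.1208 0.1249] F [-1.1 -0.2 -0.4] w 0.0384
[[-0.996, 0.093, -0.01], [0.093, 0.996, 0.002], [0.01, 0.001, -1.0]] q [ 0.18  0.09  2.03  0.    1.03 -1.3 ]
shift units [-0.14 -0.49  1.62] len 1.7
yaw_y 84.6
turn about tool z, units (neg=ccw): 0.11
tilt fix units [ 0.01 -0.09 -0.  ]
```

>>> drive_tool:
  moves:
    - [[-0.1,-0.46,0.4,0,-0.09,0.1,0.45],[0,0,0.6,0,0,0,0.45],[0,0,0.4,0,0,0,0.45],[0,0,0,0,0,0,0.45]]

```text
time_s: 29.05
position: [0.5109, 0.099, 0.061]
eef_rot: [[-0.994, 0.111, -0.01], [0.111, 0.994, 0.001], [0.01, -0.0, -1.0]]
force: [-1.1, 0.3, -0.3]
width: 0.0382
```

```bash
python3 -c "
from h import *
go(.516,.101,.014,84)
a=shot('scene','i_s');cv2.imwrite('pics/i_z.png',cv2.resize(a[150:260,310:450],None,fx=5,fy=5,interpolation=2))"
```

```text
t 29.05 p [0.5109 0.099  0.061 ] F [-1.1  0.3 -0.3] w 0.0382
[[-0.994, 0.111, -0.01], [0.111, 0.994, 0.001], [0.01, -0.0, -1.0]] q [ 0.14  0.16  2.09  0.    0.9  -1.32]
shift units [-0.13  0.06  1.17] len 1.2
yaw_y 83.6
turn about tool z, units (neg=ccw): -0.06
tilt fix units [-0.   -0.09  0.  ]
```

View pics/i_z.png

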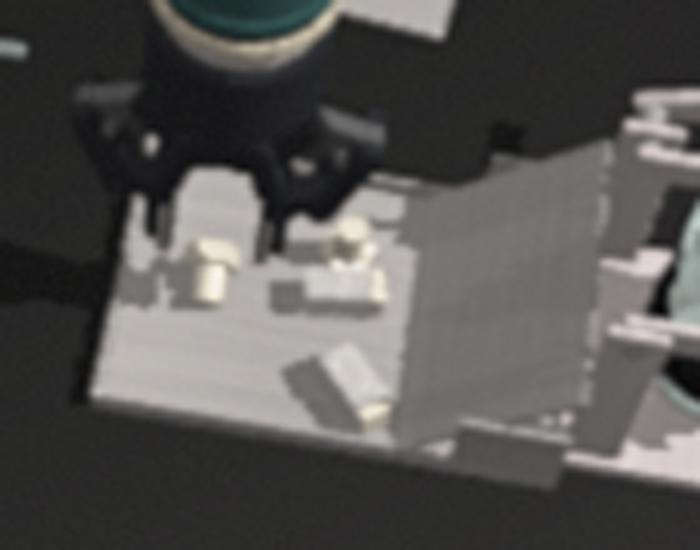

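>>> drive_tool:
  moves:
    - [[-0.12,0.05,0.3,0,-0.09,0,0.45],[-0.02,0,0.45,0,0,0,0.45],[0,0,0.25,0,0,0,0.45],[0,0,0.05,0,0,0,0.45]]

```text
time_s: 29.43
position: [0.5189, 0.1031, 0.0215]
eef_rot: [[-0.994, 0.109, 0.004], [0.109, 0.994, 0.002], [-0.004, 0.002, -1.0]]
force: [-0.8, -0.1, -0.1]
width: 0.0384
```

```bash
python3 -c "
from h import *
go(.516,.101,.014,84)"
```

```text
t 29.43 p [0.5189 0.1031 0.0215] F [-0.8 -0.1 -0.1] w 0.0384
[[-0.994, 0.109, 0.004], [0.109, 0.994, 0.002], [-0.004, 0.002, -1.0]] q [ 0.15  0.23  2.1   0.    0.81 -1.31]
shift units [ 0.07 -0.06  0.19] len 0.2
yaw_y 83.8
turn about tool z, units (neg=ccw): -0.04
tilt fix units [0.02 0.04 0.  ]
```

>>> drive_tool:
  moves:
    - [[0.05,-0.05,0.18,0,0,0,0.45],[0,0,0,0,0,0,0.1],[0,0,0,0,0,0,0],[0,0,0,0,0,0,0],[0,0,0,0,0,0,0]]
  newtons: 40

```text
time_s: 29.85
position: [0.5178, 0.1026, 0.0162]
eef_rot: [[-0.994, 0.107, 0.007], [0.107, 0.994, 0.002], [-0.006, 0.003, -1.0]]
force: [0.4, 0.5, -0.2]
width: 0.0126
```

```bash
python3 -c "
from h import *
st()
a=shot('scene','i_s');cv2.imwrite('pics/i_z.png',cv2.resize(a[150:260,310:450],None,fx=5,fy=5,interpolation=2))"
```

```text
t 29.85 p [0.5178 0.1026 0.0162] F [ 0.4  0.5 -0.2] w 0.0126
[[-0.994, 0.107, 0.007], [0.107, 0.994, 0.002], [-0.006, 0.003, -1.0]] q [ 0.15  0.23  2.1   0.    0.8  -1.32]
```

View pics/i_z.png

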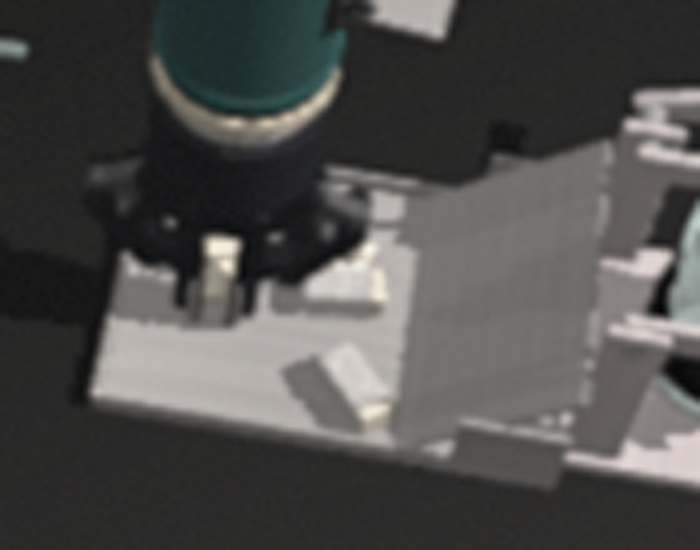

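>>> drive_tool:
  moves:
    - [[0,0,-0.3,0,0,0,0],[0,0,-0.6,0,0,0,0],[0,0,-0.8,0,0,0,0],[0,0,-0.6,0,0,0,0],[0,0,0,0,0,0,0]]

```text
time_s: 30.32
position: [0.5161, 0.102, 0.1143]
eef_rot: [[-0.994, 0.108, 0.004], [0.108, 0.994, 0.002], [-0.004, 0.002, -1.0]]
force: [1.7, -0.4, 0.7]
width: 0.0124
```

```bash
cat >> h.py <<'E'
def dish(a,b,r=((165,230,225,310),(210,275,320,390))):
    for n,im,q in(("scene",a,r[0]),("top",b,r[1])):
        m=cv2.inRange(cv2.cvtColor(im,cv2.COLOR_BGR2HSV),(0,0,60),(180,120,255))[q[0]:q[1],q[2]:q[3]]
        m=cv2.morphologyEx(m,cv2.MORPH_CLOSE,np.ones((5,5),np.uint8))
        c=max(cv2.findContours(m,0,1)[0],key=cv2.contourArea);e=cv2.fitEllipse(cv2.convexHull(c)); u=[e[0][0]+q[2],e[0][1]+q[0]]
        print(n,"area",cv2.contourArea(c),np.round(u,1),onz(n,[u],.02).round(3))
E
python3 -c "
from h import *
go(.5065,-.098,.1)
a=shot('scene','j_s');b=shot('top','j_t');dish(a,b)
cv2.imwrite('pics/j_z.png',cv2.resize(a[130:260,220:420],None,fx=3.8,fy=3.8,interpolation=2))"
```

```text
t 30.32 p [0.5161 0.102  0.1143] F [ 1.7 -0.4  0.7] w 0.0124
[[-0.994, 0.108, 0.004], [0.108, 0.994, 0.002], [-0.004, 0.002, -1.0]] q [ 0.15  0.1   2.05  0.    0.99 -1.32]
shift units [-0.3  -5.    0.35] len 5.0
yaw_y 83.8
turn about tool z, units (neg=ccw): -0.0
tilt fix units [ 0.02  0.04 -0.  ]
scene area 1992.5 [268.1 198.5] [[ 0.501 -0.102  0.02 ]]
top area 1439.5 [356.7 239.7] [[ 0.504 -0.098  0.02 ]]
```

View pics/j_z.png

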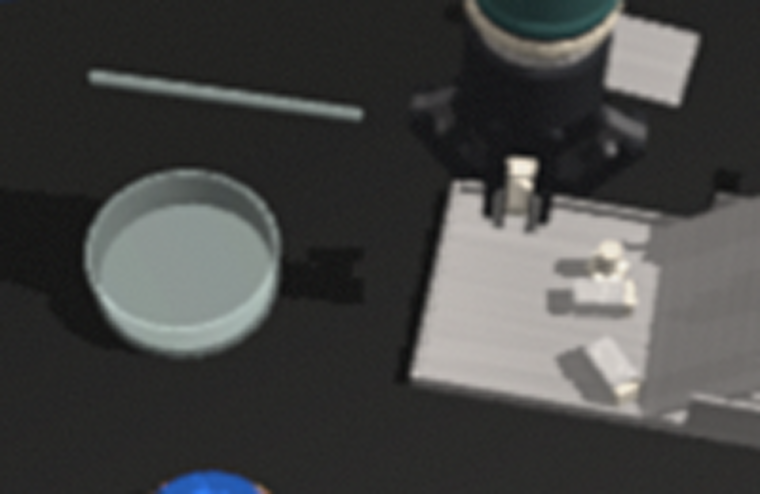

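>>> drive_tool:
  moves:
    - [[0.06,-0.95,0,0,0,0,0],[0.06,-0.95,0,0,0,0,0],[0.06,-0.95,0,0,0,0,0],[0.06,-0.95,0,0,0,0,0],[0.06,-0.9,0,0,0,0,0],[0,0,0.3,0,0,0,0],[0,0,0.6,0,0,0,0],[0,0,0,0,0,0,0]]

```text
time_s: 31.08
position: [0.4748, -0.0901, 0.0669]
eef_rot: [[-0.995, 0.104, -0.009], [0.104, 0.995, 0.003], [0.009, 0.002, -1.0]]
force: [-1.6, 0.6, -1.0]
width: 0.0128
```

```bash
python3 -c "
from h import *
go(.50,-.098,.04)"
```

```text
t 31.08 p [ 0.4748 -0.0901  0.0669] F [-1.6  0.6 -1. ] w 0.0128
[[-0.995, 0.104, -0.009], [0.104, 0.995, 0.003], [0.009, 0.002, -1.0]] q [-0.24  0.09  2.16  0.    0.9  -1.71]
shift units [-0.65 -0.13  0.67] len 0.9
yaw_y 84.0
turn about tool z, units (neg=ccw): -0.0
tilt fix units [ 0.02 -0.09  0.  ]
```

>>> drive_tool:
  moves:
    - [[-0.6,-0.13,0,0,-0.09,0,0],[0,0,0.35,0,0,0,0],[0,0,0.2,0,0,0,0],[0,0,0,0,0,0,0]]

```text
time_s: 31.42
position: [0.4943, -0.0968, 0.0407]
eef_rot: [[-0.994, 0.105, -0.009], [0.105, 0.994, 0.005], [0.01, 0.004, -1.0]]
force: [-0.4, 0.5, -0.8]
width: 0.0128
```

```bash
python3 -c "
from h import *
go(.50,-.098,.04)"
```

```text
t 31.42 p [ 0.4943 -0.0968  0.0407] F [-0.4  0.5 -0.8] w 0.0128
[[-0.994, 0.105, -0.009], [0.105, 0.994, 0.005], [0.01, 0.004, -1.0]] q [-0.24  0.16  2.13  0.    0.86 -1.71]
shift units [-0.15 -0.02  0.02] len 0.1
yaw_y 84.0
turn about tool z, units (neg=ccw): -0.0
tilt fix units [ 0.04 -0.1   0.  ]
```

>>> drive_tool:
  moves:
    - [[-0.08,0,0.3,0,0,0,0],[0,0,0.1,0,0,0,0],[0,0,0,0,0,0,0.3],[0,0,0,0,0,0,0.4],[0,0,0,0,0,0,0.4],[0,0,-0.5,0,0,0,0.4],[0,0,-0.8,0,0,0,0.4],[0,0,-0.8,0,0,0,0.4],[0,0,0,0,0,0,0.4]]

```text
time_s: 32.17
position: [0.4946, -0.0944, 0.1119]
eef_rot: [[-0.995, 0.101, -0.018], [0.101, 0.995, 0.007], [0.019, 0.005, -1.0]]
force: [1.5, -0.5, 1.0]
width: 0.0339
```

```bash
python3 -c "
from h import *
go(.4855,.167,.11,90)
a=shot('scene','k_s');b=shot('top','k_t')
cv2.imwrite('pics/k_z.png',cv2.resize(a[130:260,220:420],None,fx=3.8,fy=3.8,interpolation=2))
c=(.51,.13);o=np.hstack([ortho('scene',a,c,.075,.018,390),ortho('top',b,c,.075,.018,390)]);cv2.imwrite('pics/o2.png',o)
"
```

```text
t 32.17 p [ 0.4946 -0.0944  0.1119] F [ 1.5 -0.5  1. ] w 0.0339
[[-0.995, 0.101, -0.018], [0.101, 0.995, 0.007], [0.019, 0.005, -1.0]] q [-0.24  0.07  2.08  0.    1.01 -1.71]
shift units [0.88 6.48 0.1 ] len 6.5
yaw_y 84.2
turn about tool z, units (neg=ccw): -0.97
tilt fix units [ 0.05 -0.18 -0.  ]
```

View pics/k_z.png

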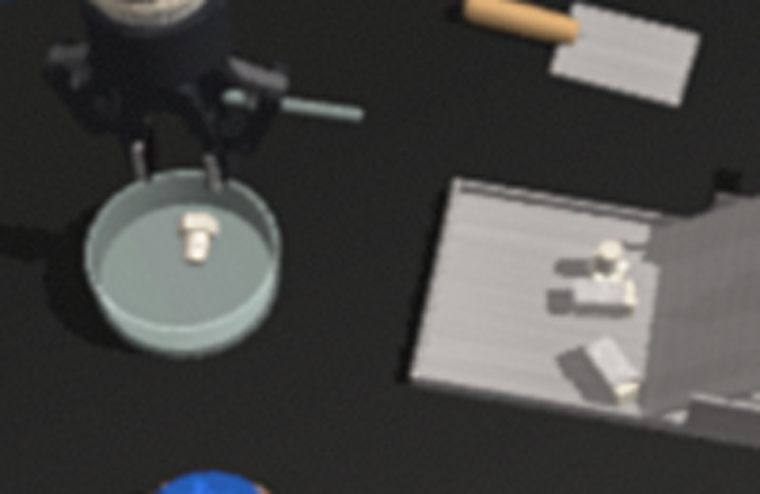

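View pics/o2.png

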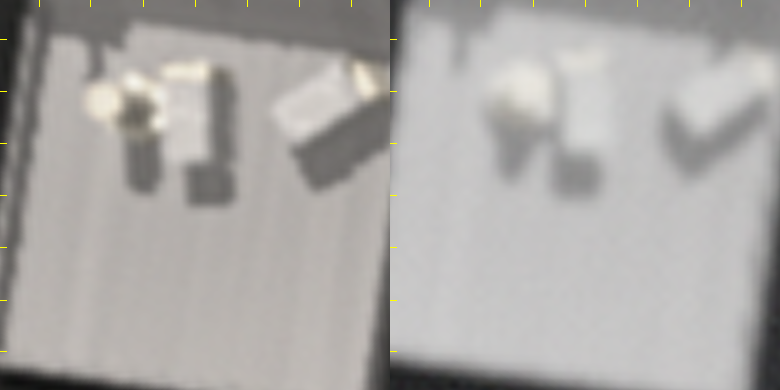

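Stopper 1 is in the dish (zoom 198,235); the rest haven't moved. Next stopper 2, gripped by its upright plug.

>>> drive_tool:
  moves:
    - [[0.13,0.93,0,0,-0.18,0,0.4],[0.13,0.93,0,0,0,0,0.4],[0.13,0.93,0,0,0,0,0.4],[0.13,0.93,0,0,0,0,0.4],[0.13,0.93,0,0,0,0,0.4],[0.13,0.93,0,0,0,0,0.4],[0.1,0.7,0,0,0,0,0.4],[0,0,0,0,0,-0.95,0.4],[0,0,0,0,0,0,0.4]]

```text
time_s: 33.02
position: [0.4755, 0.1678, 0.1014]
eef_rot: [[-1.0, 0.006, -0.014], [0.006, 1.0, 0.004], [0.014, 0.004, -1.0]]
force: [-0.8, -0.3, 0.6]
width: 0.0343
```

```bash
python3 -c "
from h import *
go(.485,.167,.06,90)"
```

```text
t 33.02 p [0.4755 0.1678 0.1014] F [-0.8 -0.3  0.6] w 0.0343
[[-1.0, 0.006, -0.014], [0.006, 1.0, 0.004], [0.014, 0.004, -1.0]] q [ 0.28  0.08  2.09  0.01  0.98 -1.29]
shift units [-0.25 -0.02  1.03] len 1.1
yaw_y 89.7
turn about tool z, units (neg=ccw): -0.06
tilt fix units [ 0.04 -0.14  0.  ]
```

>>> drive_tool:
  moves:
    - [[-0.22,-0.02,0.4,0,-0.14,0,0.4],[0,0,0.5,0,0,0,0.4],[0,0,0,0,0,0,0.4]]

```text
time_s: 33.27
position: [0.4825, 0.1673, 0.0626]
eef_rot: [[-1.0, 0.011, -0.001], [0.011, 1.0, 0.003], [0.001, 0.003, -1.0]]
force: [-0.1, -1.2, -0.3]
width: 0.0345
```

```bash
python3 -c "
from h import *
go(.485,.167,.023,90)
a=shot('scene','l_s');cv2.imwrite('pics/l_z.png',cv2.resize(a[150:260,310:450],None,fx=5,fy=5,interpolation=2))"
```

```text
t 33.27 p [0.4825 0.1673 0.0626] F [-0.1 -1.2 -0.3] w 0.0345
[[-1.0, 0.011, -0.001], [0.011, 1.0, 0.003], [0.001, 0.003, -1.0]] q [ 0.28  0.14  2.11  0.    0.89 -1.28]
shift units [-0.06 -0.01  0.99] len 1.0
yaw_y 89.4
turn about tool z, units (neg=ccw): -0.1
tilt fix units [ 0.03 -0.01 -0.  ]
```

View pics/l_z.png

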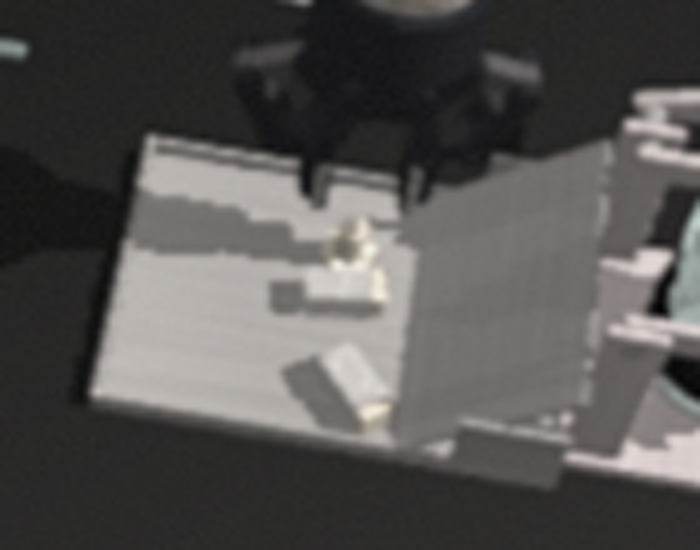

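```bash
python3 -c "
from h import *
q=proj('scene',[[.4825,.1673,.055],[.485,.167,.032],[.485,.167,.004]]);print(((q-[310,150])*5).round())"
```

```text
[[363. 196.]
 [357. 228.]
 [350. 260.]]
```

>>> drive_tool:
  moves:
    - [[-0.05,-0.04,0.35,0,0,-0.1,0.4],[0,0,0.4,0,0,0,0.4],[0,0,0.15,0,0,0,0.4],[0,0,0,0,0,0,0.4]]

```text
time_s: 33.65
position: [0.4868, 0.1638, 0.0292]
eef_rot: [[-1.0, 0.008, 0.002], [0.008, 1.0, 0.004], [-0.002, 0.004, -1.0]]
force: [-0.1, 0.3, 0.4]
width: 0.0343
```

```bash
python3 -c "
from h import *
go(.485,.166,.023,90)"
```

```text
t 33.65 p [0.4868 0.1638 0.0292] F [-0.1  0.3  0.4] w 0.0343
[[-1.0, 0.008, 0.002], [0.008, 1.0, 0.004], [-0.002, 0.004, -1.0]] q [ 0.27  0.19  2.13  0.    0.82 -1.29]
shift units [0.04 0.05 0.15] len 0.2
yaw_y 89.5
turn about tool z, units (neg=ccw): -0.08
tilt fix units [0.03 0.02 0.  ]
```

>>> drive_tool:
  moves:
    - [[0.03,0.04,0.13,0,0,0,0.4],[0,0,0,0,0,0,0.1],[0,0,0,0,0,0,0],[0,0,0,0,0,0,0],[0,0,0,0,0,0,0]]

```text
time_s: 34.07
position: [0.4875, 0.1653, 0.0268]
eef_rot: [[-1.0, 0.011, 0.005], [0.011, 1.0, 0.005], [-0.005, 0.005, -1.0]]
force: [0.5, 0.8, -0.1]
width: 0.0133
```

```bash
python3 -c "
from h import *
st()"
```

```text
t 34.07 p [0.4875 0.1653 0.0268] F [ 0.5  0.8 -0.1] w 0.0133
[[-1.0, 0.011, 0.005], [0.011, 1.0, 0.005], [-0.005, 0.005, -1.0]] q [ 0.28  0.19  2.13  0.    0.81 -1.29]
```

Gripped (13 mm). Lift and carry to the dish.

>>> drive_tool:
  moves:
    - [[0,0,-0.3,0,0,0,0],[0,0,-0.7,0,0,0,0],[0,0,-0.8,0,0,0,0],[0,0,-0.5,0,0,0,0],[0,0,0,0,0,0,0]]

```text
time_s: 34.48
position: [0.4857, 0.1647, 0.1249]
eef_rot: [[-1.0, 0.011, 0.002], [0.011, 1.0, 0.004], [-0.002, 0.004, -1.0]]
force: [1.0, -0.2, 1.1]
width: 0.0137
```

```bash
python3 -c "
from h import *
go(.525,-.098,.11,90)
a=shot('scene','m_s');b=shot('top','m_t');dish(a,b)
cv2.imwrite('pics/m_z.png',cv2.resize(a[110:260,220:430],None,fx=3.7,fy=3.7,interpolation=2))"
```

```text
t 34.48 p [0.4857 0.1647 0.1249] F [ 1.  -0.2  1.1] w 0.0137
[[-1.0, 0.011, 0.002], [0.011, 1.0, 0.004], [-0.002, 0.004, -1.0]] q [ 0.28  0.06  2.06  0.    1.01 -1.29]
shift units [-1.05 -6.56  0.35] len 6.7
yaw_y 89.4
turn about tool z, units (neg=ccw): -0.11
tilt fix units [0.04 0.02 0.  ]
scene area 1991.5 [268.2 198.6] [[ 0.501 -0.102  0.02 ]]
top area 1434.5 [356.8 239.7] [[ 0.504 -0.099  0.02 ]]
```

View pics/m_z.png

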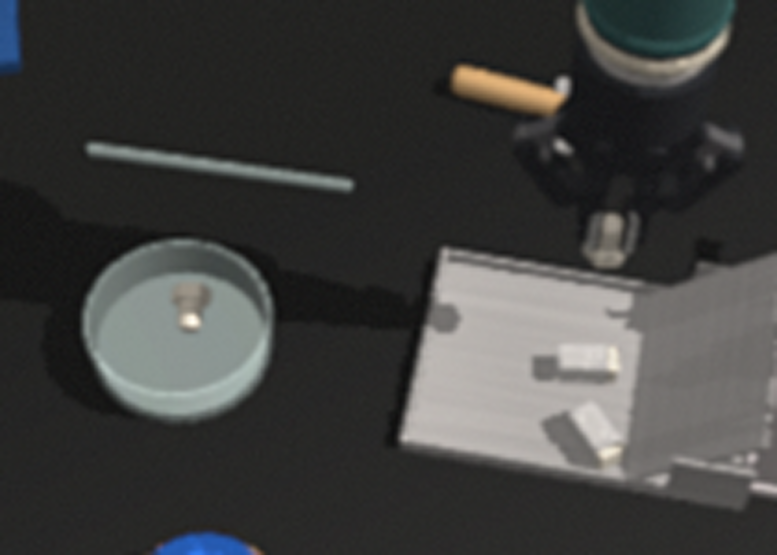

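>>> drive_tool:
  moves:
    - [[-0.18,-0.94,0,0,0,0,0],[-0.18,-0.94,0,0,0,0,0],[-0.18,-0.94,0,0,0,0,0],[-0.18,-0.94,0,0,0,0,0],[-0.18,-0.94,0,0,0,0,0],[-0.18,-0.94,0,0,0,0,0],[-0.15,-0.8,0.2,0,0,0,0],[0,0,0.4,0,0,0,0],[0,0,0.4,0,0,0,0],[0,0,0,0,0,0,0]]

```text
time_s: 35.42
position: [0.5242, -0.1033, 0.0683]
eef_rot: [[-1.0, 0.005, -0.016], [0.005, 1.0, 0.005], [0.016, 0.005, -1.0]]
force: [-0.2, 0.7, -0.7]
width: 0.0135
```

```bash
python3 -c "
from h import *
go(.525,-.098,.04,90)"
```

```text
t 35.42 p [ 0.5242 -0.1033  0.0683] F [-0.2  0.7 -0.7] w 0.0135
[[-1.0, 0.005, -0.016], [0.005, 1.0, 0.005], [0.016, 0.005, -1.0]] q [-0.24  0.18  2.05  0.    0.93 -1.81]
shift units [-0.03  0.13  0.71] len 0.7
yaw_y 89.7
turn about tool z, units (neg=ccw): -0.05
tilt fix units [ 0.05 -0.15  0.  ]
```

>>> drive_tool:
  moves:
    - [[-0.1,0.1,0.3,0,-0.15,0,0],[0,0,0.4,0,0,0,0],[0,0,0.1,0,0,0,0],[0,0,0,0,0,0,0]]

```text
time_s: 35.75
position: [0.524, -0.098, 0.0318]
eef_rot: [[-1.0, 0.006, -0.009], [0.006, 1.0, 0.008], [0.009, 0.007, -1.0]]
force: [0.2, -0.7, -0.4]
width: 0.0134
```

```bash
python3 -c "
from h import *
go(.525,-.098,.029,90)"
```

```text
t 35.75 p [ 0.524  -0.098   0.0318] F [ 0.2 -0.7 -0.4] w 0.0134
[[-1.0, 0.006, -0.009], [0.006, 1.0, 0.008], [0.009, 0.007, -1.0]] q [-0.23  0.23  2.07  0.01  0.85 -1.8 ]
shift units [-0.03 -0.    0.07] len 0.1
yaw_y 89.6
turn about tool z, units (neg=ccw): -0.06
tilt fix units [ 0.07 -0.09 -0.  ]
```

>>> drive_tool:
  moves:
    - [[0,0,0,0,0,0,0.3],[0,0,0,0,0,0,0.35],[0,0,0,0,0,0,0.35],[0,0,-0.5,0,0,0,0.35],[0,0,-0.8,0,0,0,0.35],[0,0,-0.8,0,0,0,0.35],[0,0,0,0,0,0,0.35]]

```text
time_s: 36.33
position: [0.524, -0.0969, 0.1205]
eef_rot: [[-1.0, 0.003, -0.012], [0.003, 1.0, 0.008], [0.012, 0.008, -1.0]]
force: [0.8, 0.3, 1.1]
width: 0.03
```

```bash
python3 -c "
from h import *
go(.5095,.157,.11,0)
a=shot('scene','n_s');b=shot('top','n_t')
cv2.imwrite('pics/n_z.png',cv2.resize(a[130:260,220:420],None,fx=3.8,fy=3.8,interpolation=2))
c=(.53,.15);o=np.hstack([ortho('scene',a,c,.05,.022,390),ortho('top',b,c,.05,.022,390)]);cv2.imwrite('pics/o3.png',o)
"
```

```text
t 36.33 p [ 0.524  -0.0969  0.1205] F [0.8 0.3 1.1] w 0.03
[[-1.0, 0.003, -0.012], [0.003, 1.0, 0.008], [0.012, 0.008, -1.0]] q [-0.23  0.11  2.02  0.01  1.03 -1.8 ]
shift units [0.38 6.34 0.32] len 6.4
yaw_y 89.8
turn about tool z, units (neg=ccw): 14.97
tilt fix units [ 0.08 -0.12 -0.  ]
```

View pics/n_z.png

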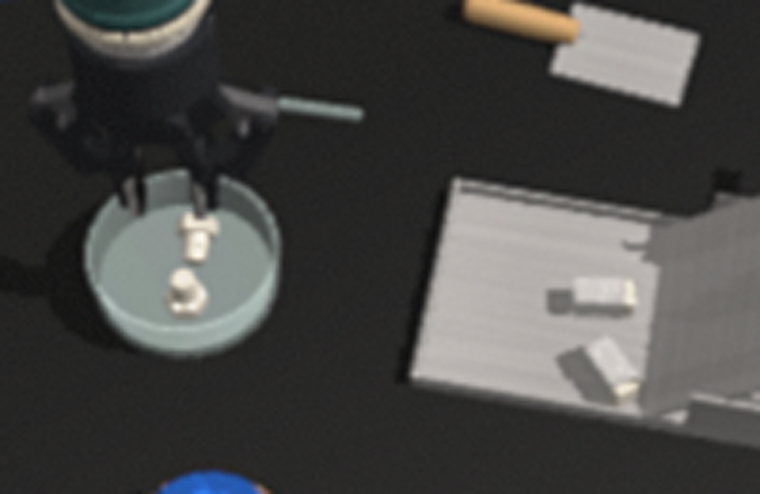

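View pics/o3.png

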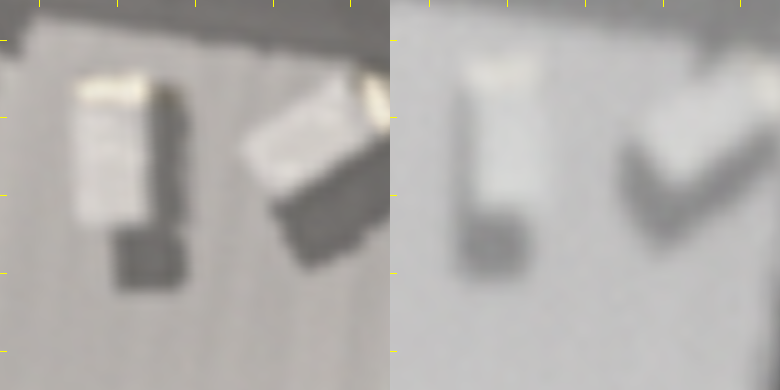

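Both stoppers are in the dish. Cell 1 is at about (.509,.162), cell 2 at about (.561,.167) with its axis near 37°. Next is cell 1.

>>> drive_tool:
  moves:
    - [[0.05,0.92,0,0,-0.1,0,0.35],[0.05,0.92,0,0,0,0,0.35],[0.05,0.92,0,0,0,0,0.35],[0.05,0.92,0,0,0,0,0.35],[0.05,0.92,0,0,0,0,0.35],[0.05,0.92,0,0,0,0,0.35],[0.03,0.6,0,0,0,0,0.35],[0,0,0,0,0,1,0.35],[0,0,0,0,0,1,0.35],[0,0,0,0,0,1,0.35]]

```text
time_s: 37.27
position: [0.5019, 0.1581, 0.1093]
eef_rot: [[-0.945, 0.326, -0.018], [0.326, 0.945, 0.007], [0.019, 0.001, -1.0]]
force: [0.2, -0.1, -1.0]
width: 0.03
```

>>> drive_tool:
  moves:
    - [[0,0,0,0,0,1,0.35],[0,0,0,0,0,1,0.35],[0,0,0,0,0,1,0.35],[0,0,0,0,0,1,0.35],[0,0,0,0,0,1,0.35],[0,0,0,0,0,1,0.35],[0,0,0,0,0,1,0.35],[0,0,0,0,0,1,0.35],[0,0,0,0,0,1,0.35],[0,0,0,0,0,1,0.35]]

```text
time_s: 38.1
position: [0.4899, 0.1572, 0.095]
eef_rot: [[-0.14, 0.989, -0.042], [0.99, 0.141, 0.001], [0.007, -0.042, -0.999]]
force: [1.0, -0.3, 0.3]
width: 0.0296
```

```bash
python3 -c "
from h import *
go(.509,.157,.06,0)"
```

```text
t 38.1 p [0.4899 0.1572 0.095 ] F [ 1.  -0.3  0.3] w 0.0296
[[-0.14, 0.989, -0.042], [0.99, 0.141, 0.001], [0.007, -0.042, -0.999]] q [0.25 0.13 2.05 0.01 1.   0.11]
shift units [-0.08  0.51  0.85] len 1.0
yaw_y 8.1
turn about tool z, units (neg=ccw): 1.35
tilt fix units [-0.4  -0.06  0.  ]
```

>>> drive_tool:
  moves:
    - [[-0.08,0.45,0,-0.4,-0.06,0.7,0.35],[0,0,0.3,0,0,0.65,0.35],[0,0,0.3,0,0,0,0.35],[0,0,0,0,0,0,0.35]]

```text
time_s: 38.43
position: [0.5054, 0.1558, 0.0652]
eef_rot: [[0.012, 1.0, -0.004], [1.0, -0.012, -0.003], [-0.003, -0.004, -1.0]]
force: [-0.7, -0.1, -0.9]
width: 0.0296
```

```bash
python3 -c "
from h import *
go(.509,.157,.014,0)
a=shot('scene','p_s');cv2.imwrite('pics/p_z.png',cv2.resize(a[150:260,310:450],None,fx=5,fy=5,interpolation=2))"
```

```text
t 38.43 p [0.5054 0.1558 0.0652] F [-0.7 -0.1 -0.9] w 0.0296
[[0.012, 1.0, -0.004], [1.0, -0.012, -0.003], [-0.003, -0.004, -1.0]] q [ 0.25  0.17  2.07 -0.    0.91  0.27]
shift units [0.03 0.1  1.28] len 1.3
yaw_y -0.7
turn about tool z, units (neg=ccw): -0.12
tilt fix units [-0.04  0.03  0.  ]
```

View pics/p_z.png

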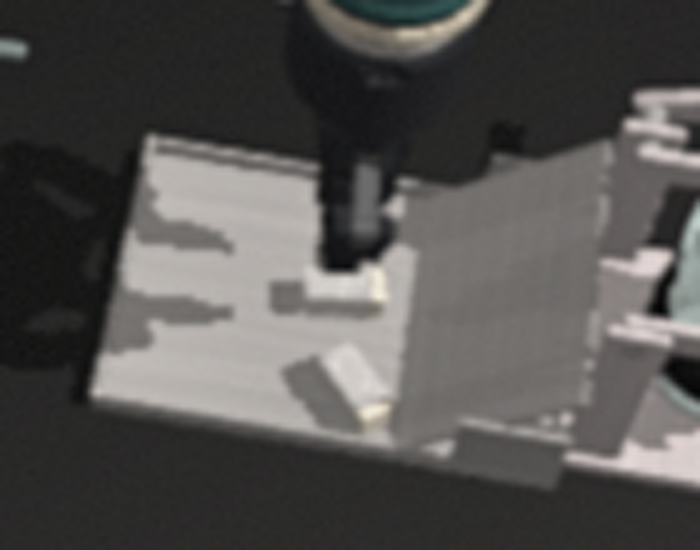

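>>> drive_tool:
  moves:
    - [[0.03,0.09,0.3,0,0,0,0.38],[0,0,0.4,0,0,0,0.38],[0,0,0.1,0,0,0,0.38],[0,0,0,0,0,0,0.38]]

```text
time_s: 38.82
position: [0.5085, 0.157, 0.0332]
eef_rot: [[0.011, 1.0, -0.005], [1.0, -0.011, -0.003], [-0.003, -0.005, -1.0]]
force: [-0.3, -0.3, 0.3]
width: 0.032
```

```bash
python3 -c "
from h import *
go(.509,.157,.014,0)"
```

```text
t 38.82 p [0.5085 0.157  0.0332] F [-0.3 -0.3  0.3] w 0.032
[[0.011, 1.0, -0.005], [1.0, -0.011, -0.003], [-0.003, -0.005, -1.0]] q [ 0.25  0.22  2.08 -0.    0.85  0.27]
shift units [0.   0.02 0.48] len 0.5
yaw_y -0.6
turn about tool z, units (neg=ccw): -0.1
tilt fix units [-0.05  0.03 -0.  ]
```

>>> drive_tool:
  moves:
    - [[0,0.02,0.25,0,0,0,0.38],[0,0,0.18,0,0,0,0.38],[0,0,0,0,0,0,0.38],[0,0,0,0,0,0,0],[0,0,0,0,0,0,0],[0,0,0,0,0,0,0]]

```text
time_s: 39.32
position: [0.5105, 0.1573, 0.0167]
eef_rot: [[0.01, 1.0, -0.003], [1.0, -0.01, -0.003], [-0.003, -0.003, -1.0]]
force: [-0.1, -0.3, -0.1]
width: 0.0169
```

```bash
python3 -c "
from h import *
st()"
```

```text
t 39.32 p [0.5105 0.1573 0.0167] F [-0.1 -0.3 -0.1] w 0.0169
[[0.01, 1.0, -0.003], [1.0, -0.01, -0.003], [-0.003, -0.003, -1.0]] q [ 0.25  0.25  2.08 -0.    0.81  0.27]
```

>>> drive_tool:
  moves:
    - [[0,0,-0.3,0,0,0,0],[0,0,-0.7,0,0,0,0],[0,0,-0.8,0,0,0,0],[0,0,-0.7,0,0,0,0],[0,0,0,0,0,0,0]]

```text
time_s: 39.73
position: [0.5091, 0.1571, 0.1223]
eef_rot: [[0.01, 1.0, -0.007], [1.0, -0.01, -0.004], [-0.004, -0.007, -1.0]]
force: [2.3, 0.6, 0.7]
width: 0.0166
```

```bash
python3 -c "
from h import *
go(.49,-.307,.11,0)
a=shot('scene','q_s')"
```

```text
t 39.73 p [0.5091 0.1571 0.1223] F [2.3 0.6 0.7] w 0.0166
[[0.01, 1.0, -0.007], [1.0, -0.01, -0.004], [-0.004, -0.007, -1.0]] q [ 0.25  0.11  2.02 -0.    1.02  0.26]
shift units [-11.61  -0.36   0.35] len 11.6
yaw_y -0.6
turn about tool z, units (neg=ccw): -0.1
tilt fix units [-0.07  0.04 -0.  ]
```

View pics/q_s.png

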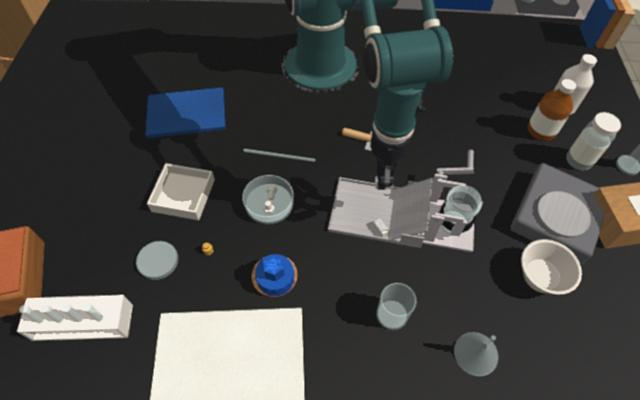

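>>> drive_tool:
  moves:
    - [[-0.97,0.02,0,0,0,0,0],[-0.97,0.02,0,0,0,0,0],[-0.97,0.02,0,0,0,0,0],[-0.97,0,0,0,0,0,0],[-0.97,0,0,0,0,0,0],[-0.97,0,0,0,0,0,0],[-0.97,0,0,0,0,0,0],[-0.97,0,0,0,0,0,0],[-0.97,0,0,0,0,0,0],[-0.97,0,0,0,0,0,0]]

```text
time_s: 40.62
position: [0.5055, -0.2373, 0.1209]
eef_rot: [[-0.005, 1.0, -0.008], [1.0, 0.005, 0.001], [0.002, -0.008, -1.0]]
force: [0.5, 1.1, -0.6]
width: 0.0168
```

>>> drive_tool:
  moves:
    - [[-0.97,0,0,0,0,0,0],[-0.6,0,0,0,0,0,0],[0,0,0,0,0,0,0]]

```text
time_s: 40.87
position: [0.5033, -0.3099, 0.1195]
eef_rot: [[0.001, 1.0, -0.009], [1.0, -0.001, -0.0], [-0.0, -0.009, -1.0]]
force: [-0.4, 0.1, -0.1]
width: 0.0169
```

```bash
python3 -c "
from h import *
go(.49,-.307,.05,-6)
a=shot('scene','q_s');cv2.imwrite('pics/q_z.png',cv2.resize(a[110:260,120:320],None,fx=3.8,fy=3.8,interpolation=2))"
```

```text
t 40.87 p [ 0.5033 -0.3099  0.1195] F [-0.4  0.1 -0.1] w 0.0169
[[0.001, 1.0, -0.009], [1.0, -0.001, -0.0], [-0.0, -0.009, -1.0]] q [-0.59  0.21  1.9  -0.01  1.04 -0.59]
shift units [ 0.07 -0.32  1.74] len 1.8
yaw_y -0.0
turn about tool z, units (neg=ccw): 0.99
tilt fix units [-0.08  0.   -0.  ]
```

View pics/q_z.png

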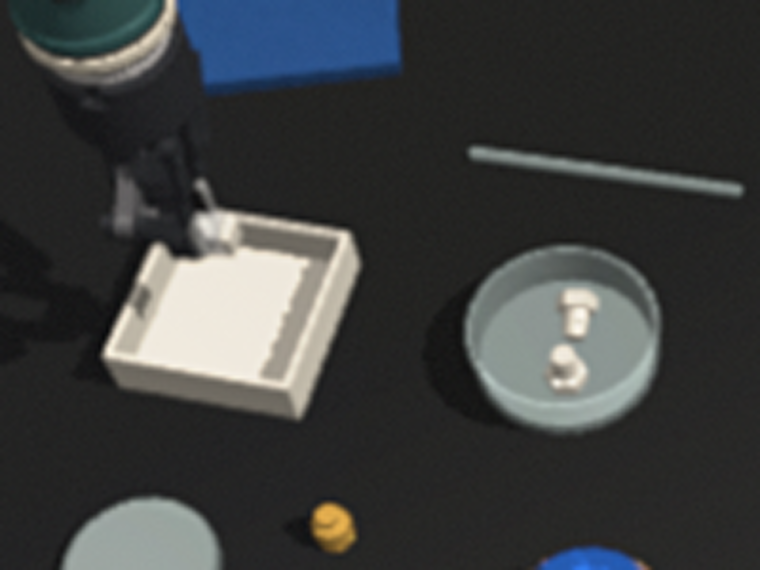

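>>> drive_tool:
  moves:
    - [[0.05,-0.55,0.1,0,0,0.95,0],[0,0,0.5,0,0,0,0],[0,0,0.6,0,0,0,0],[0,0,0.6,0,0,0,0],[0,0,0,0,0,0,0]]

```text
time_s: 41.33
position: [0.4787, -0.3016, 0.0453]
eef_rot: [[0.106, 0.994, -0.01], [0.994, -0.106, 0.004], [0.003, -0.01, -1.0]]
force: [-0.8, 1.6, -1.0]
width: 0.0169
```

```bash
python3 -c "
from h import *
go(.477,-.306,.024,-6)"
```

```text
t 41.33 p [ 0.4787 -0.3016  0.0453] F [-0.8  1.6 -1. ] w 0.0169
[[0.106, 0.994, -0.01], [0.994, -0.106, 0.004], [0.003, -0.01, -1.0]] q [-0.6   0.26  2.   -0.    0.89 -0.5 ]
shift units [-0.12 -0.03  0.53] len 0.5
yaw_y -6.1
turn about tool z, units (neg=ccw): -0.01
tilt fix units [-0.1  -0.03  0.  ]
```

>>> drive_tool:
  moves:
    - [[-0.1,-0.03,0.3,0,0,0,0],[0,0,0.2,0,0,0,0],[0,0,0,0,0,0,0],[0,0,0,0,0,0,0.3],[0,0,0,0,0,0,0.35],[0,0,0,0,0,0,0.35],[0,0,-0.5,0,0,0,0.35],[0,0,-0.8,0,0,0,0.35],[0,0,-0.9,0,0,0,0.35],[0,0,0,0,0,0,0.35]]

```text
time_s: 42.17
position: [0.4788, -0.3029, 0.1174]
eef_rot: [[0.102, 0.995, -0.011], [0.995, -0.102, 0.006], [0.005, -0.011, -1.0]]
force: [0.8, -0.6, 0.5]
width: 0.0301
```

```bash
python3 -c "
from h import *
go(.557,.164,.11,-53)
a=shot('scene','r_s');b=shot('top','r_t');cv2.imwrite('pics/r_z.png',cv2.resize(a[130:260,120:320],None,fx=3.8,fy=3.8,interpolation=2))
c=(.55,.15);o=np.hstack([ortho('scene',a,c,.05,.022,390),ortho('top',b,c,.05,.022,390)]);cv2.imwrite('pics/o4.png',o)
"
```

```text
t 42.17 p [ 0.4788 -0.3029  0.1174] F [ 0.8 -0.6  0.5] w 0.0301
[[0.102, 0.995, -0.011], [0.995, -0.102, 0.006], [0.005, -0.011, -1.0]] q [-0.61  0.18  1.95 -0.    1.03 -0.5 ]
shift units [11.81  0.76  0.23] len 11.8
yaw_y -5.9
turn about tool z, units (neg=ccw): 7.86
tilt fix units [-0.11 -0.04  0.  ]
```

View pics/r_z.png

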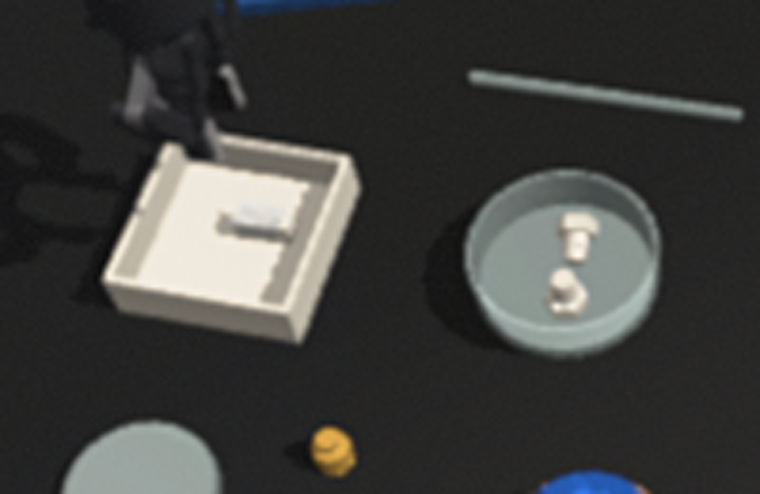

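View pics/o4.png

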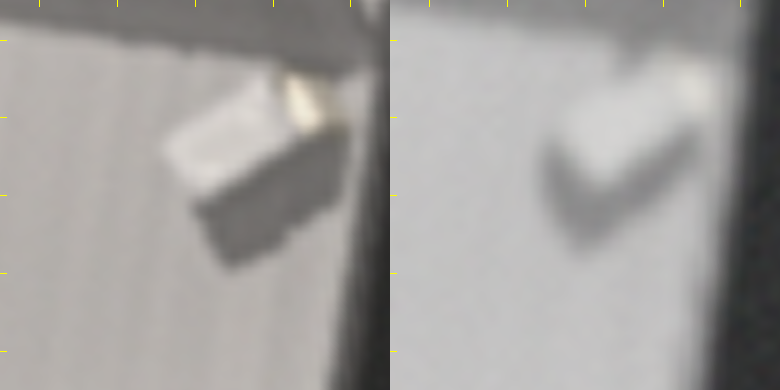

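Cell 1 is in the box and the two stoppers are in the dish. Cell 2 is at about (.564,.166), axis near 32°.

>>> drive_tool:
  moves:
    - [[0.97,0.06,0,0,0,0,0.33],[0.97,0.06,0,0,0,0,0.33],[0.97,0.06,0,0,0,0,0.33],[0.97,0.06,0,0,0,0,0.33],[0.97,0.06,0,0,0,0,0.33],[0.97,0.06,0,0,0,0,0.33],[0.97,0.06,0,0,0,0,0.33],[0.97,0.06,0,0,0,0,0.33],[0.97,0.06,0,0,0,0,0.33],[0.97,0.06,0,0,0,0,0.33]]

```text
time_s: 43.1
position: [0.5373, 0.0895, 0.1066]
eef_rot: [[0.118, 0.993, -0.024], [0.993, -0.118, 0.007], [0.004, -0.025, -1.0]]
force: [1.2, 0.1, 0.1]
width: 0.0279
```

>>> drive_tool:
  moves:
    - [[0.97,0.06,0,0,0,0,0.33],[0.6,0.03,0,0,0,0,0.33],[0,0,0,0,0,1,0.33],[0,0,0,0,0,1,0.33],[0,0,0,0,0,1,0.33],[0,0,0,0,0,1,0.33],[0,0,0,0,0,1,0.33],[0,0,0,0,0,1,0.33],[0,0,0,0,0,1,0.33],[0,0,0,0,0,1,0.33]]

```text
time_s: 43.93
position: [0.5399, 0.1646, 0.0936]
eef_rot: [[0.83, 0.555, -0.043], [0.556, -0.831, 0.005], [-0.033, -0.028, -0.999]]
force: [-0.1, 0.3, 1.0]
width: 0.0285
```

```bash
python3 -c "
from h import *
go(.5565,.161,.06,-58)"
```

```text
t 43.93 p [0.5399 0.1646 0.0936] F [-0.1  0.3  1. ] w 0.0285
[[0.83, 0.555, -0.043], [0.556, -0.831, 0.005], [-0.033, -0.028, -0.999]] q [0.24 0.22 1.95 0.02 1.01 1.21]
shift units [0.32 0.33 0.82] len 0.9
yaw_y -56.2
turn about tool z, units (neg=ccw): 0.29
tilt fix units [-0.26  0.31 -0.  ]
```

>>> drive_tool:
  moves:
    - [[0.28,0.3,0,-0.26,0.31,0.29,0.33],[0,0,0.3,0,0,0,0.33],[0,0,0.3,0,0,0,0.33],[0,0,0,0,0,0,0.33]]

```text
time_s: 44.27
position: [0.5525, 0.1602, 0.0629]
eef_rot: [[0.85, 0.527, -0.007], [0.527, -0.85, -0.002], [-0.007, -0.002, -1.0]]
force: [-0.2, -0.3, -0.8]
width: 0.0282
```

```bash
python3 -c "
from h import *
go(.5565,.161,.016,-58)
a=shot('scene','s_s');cv2.imwrite('pics/s_z.png',cv2.resize(a[150:260,310:450],None,fx=5,fy=5,interpolation=2))"
```

```text
t 44.27 p [0.5525 0.1602 0.0629] F [-0.2 -0.3 -0.8] w 0.0282
[[0.85, 0.527, -0.007], [0.527, -0.85, -0.002], [-0.007, -0.002, -1.0]] q [0.24 0.25 1.97 0.   0.93 1.25]
shift units [0.1  0.04 1.17] len 1.2
yaw_y -58.2
turn about tool z, units (neg=ccw): -0.03
tilt fix units [-0.02  0.06  0.  ]
```

View pics/s_z.png

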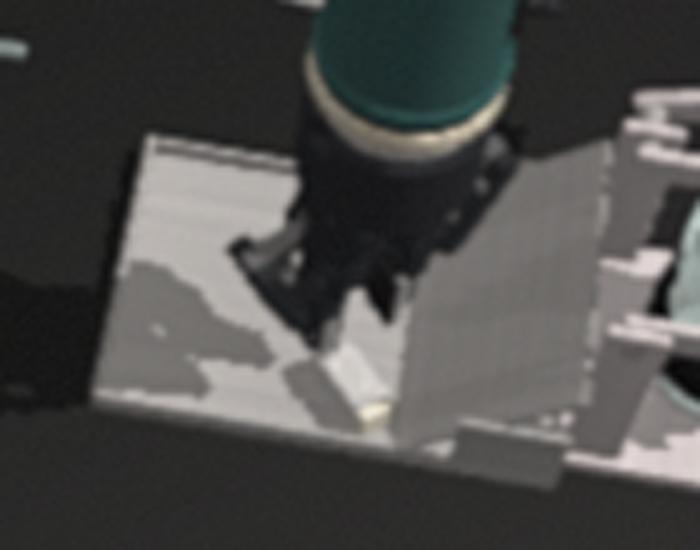

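>>> drive_tool:
  moves:
    - [[0.1,0.03,0.3,0,0.06,0,0.35],[0,0,0.4,0,0,0,0.35],[0,0,0.1,0,0,0,0.35],[0,0,0,0,0,0,0.35]]

```text
time_s: 44.65
position: [0.5547, 0.1615, 0.0293]
eef_rot: [[0.848, 0.529, -0.006], [0.529, -0.848, 0.002], [-0.004, -0.005, -1.0]]
force: [0.7, -0.2, -0.2]
width: 0.03
```

```bash
python3 -c "
from h import *
go(.5565,.161,.016,-58)
a=shot('scene','s_s');cv2.imwrite('pics/s_z.png',cv2.resize(a[150:260,310:450],None,fx=5,fy=5,interpolation=2))"
```

```text
t 44.65 p [0.5547 0.1615 0.0293] F [ 0.7 -0.2 -0.2] w 0.03
[[0.848, 0.529, -0.006], [0.529, -0.848, 0.002], [-0.004, -0.005, -1.0]] q [0.24 0.3  1.98 0.   0.86 1.25]
shift units [0.03 0.04 0.33] len 0.3
yaw_y -58.0
turn about tool z, units (neg=ccw): -0.01
tilt fix units [-0.05  0.04 -0.  ]
```

View pics/s_z.png

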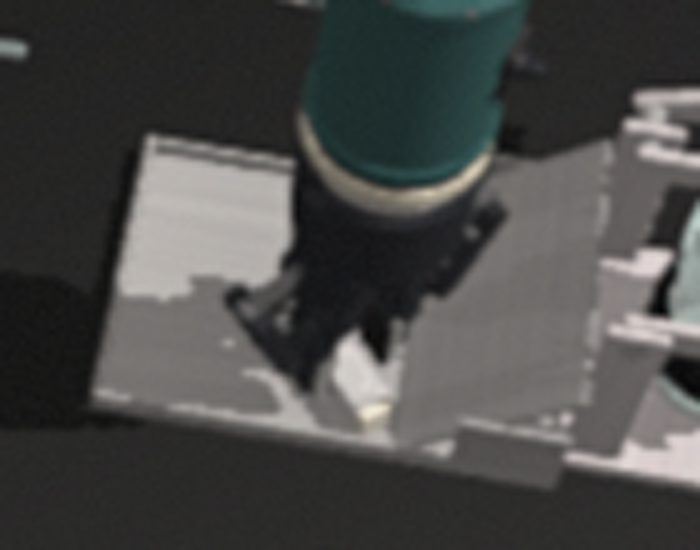

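Well straddled. I'll lower the rest of the way and grip.

>>> drive_tool:
  moves:
    - [[0.03,0.02,0.18,0,0,0,0.35],[0,0,0.13,0,0,0,0.35],[0,0,0,0,0,0,0],[0,0,0,0,0,0,0],[0,0,0,0,0,0,0],[0,0,0,0,0,0,0]]

```text
time_s: 45.2
position: [0.5579, 0.162, 0.0188]
eef_rot: [[0.848, 0.53, -0.003], [0.53, -0.848, 0.003], [-0.001, -0.004, -1.0]]
force: [-0.0, -0.4, -0.3]
width: 0.0167
```

```bash
python3 -c "
from h import *
st()"
```

```text
t 45.2 p [0.5579 0.162  0.0188] F [-0.  -0.4 -0.3] w 0.0167
[[0.848, 0.53, -0.003], [0.53, -0.848, 0.003], [-0.001, -0.004, -1.0]] q [0.24 0.32 1.98 0.   0.84 1.25]
```

>>> drive_tool:
  moves:
    - [[0,0,-0.3,0,0,0,0],[0,0,-0.7,0,0,0,0],[0,0,-0.8,0,0,0,0],[0,0,-0.6,0,0,0,0],[0,0,0,0,0,-1,0],[0,0,0,0,0,-1,0],[0,0,0,0,0,-1,0],[0,0,0,0,0,-1,0],[0,0,0,0,0,-1,0],[0,0,0,0,0,-1,0]]

```text
time_s: 46.03
position: [0.5606, 0.1623, 0.1316]
eef_rot: [[0.349, 0.937, 0.007], [0.937, -0.349, 0.005], [0.007, 0.005, -1.0]]
force: [0.3, 0.7, 0.4]
width: 0.0167
```

>>> drive_tool:
  moves:
    - [[0,0,0,0,0,-1,0],[0,0,0,0,0,-1,0],[0,0,0,0,0,-0.6,0],[0,0,0,0,0,0,0]]

```text
time_s: 46.37
position: [0.5617, 0.1626, 0.1374]
eef_rot: [[0.066, 0.998, 0.013], [0.998, -0.067, 0.006], [0.007, 0.012, -1.0]]
force: [-0.8, 0.3, 0.1]
width: 0.0167
```

```bash
python3 -c "
from h import *
go(.515,-.31,.12,-6)
a=shot('scene','t_s');cv2.imwrite('pics/t_z.png',cv2.resize(a[110:260,120:450],None,fx=2.4,fy=2.4,interpolation=2))"
```

```text
t 46.37 p [0.5617 0.1626 0.1374] F [-0.8  0.3  0.1] w 0.0167
[[0.066, 0.998, 0.013], [0.998, -0.067, 0.006], [0.007, 0.012, -1.0]] q [0.24 0.17 1.91 0.   1.04 0.3 ]
shift units [-11.87  -0.38   0.34] len 11.9
yaw_y -3.8
turn about tool z, units (neg=ccw): 0.36
tilt fix units [ 0.12 -0.07 -0.  ]
```

View pics/t_z.png

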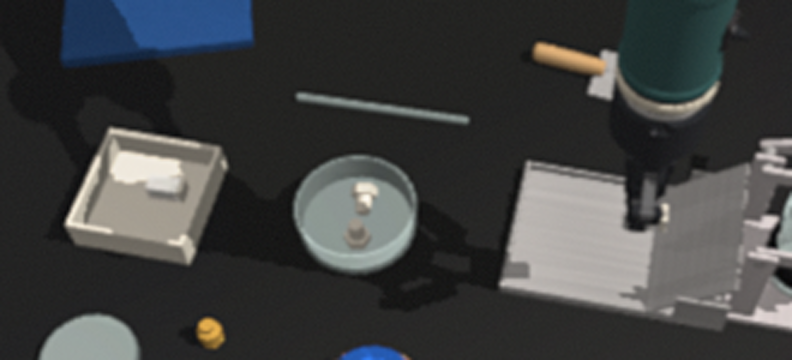

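>>> drive_tool:
  moves:
    - [[-0.97,-0.03,0,0.1,0,0.3,0],[-0.97,0,0,0,0,0,0],[-0.97,0,0,0,0,0,0],[-0.97,0,0,0,0,0,0],[-0.97,0,0,0,0,0,0],[-0.97,0,0,0,0,0,0],[-0.97,0,0,0,0,0,0],[-0.97,0,0,0,0,0,0],[-0.97,0,0,0,0,0,0],[-0.97,0,0,0,0,0,0]]

```text
time_s: 47.25
position: [0.5222, -0.2301, 0.1419]
eef_rot: [[0.11, 0.994, 0.015], [0.994, -0.11, 0.01], [0.011, 0.014, -1.0]]
force: [0.9, 0.4, -1.4]
width: 0.017
```

```bash
python3 -c "
from h import *
go(.52,-.31,.07,-6)"
```

```text
t 47.25 p [ 0.5222 -0.2301  0.1419] F [ 0.9  0.4 -1.4] w 0.017
[[0.11, 0.994, 0.015], [0.994, -0.11, 0.01], [0.011, 0.014, -1.0]] q [-0.47  0.14  1.94  0.02  1.05 -0.37]
shift units [-2.01  0.14  1.78] len 2.7
yaw_y -6.3
turn about tool z, units (neg=ccw): -0.06
tilt fix units [ 0.14 -0.11 -0.  ]
```

>>> drive_tool:
  moves:
    - [[-0.95,0.1,0,0.14,-0.11,0,0],[-0.9,0.1,0.1,0,0,0,0],[0,0,0.5,0,0,0,0],[0,0,0.7,0,0,0,0],[0,0,0.5,0,0,0,0],[0,0,0,0,0,0,0]]

```text
time_s: 47.75
position: [0.5226, -0.3229, 0.0752]
eef_rot: [[0.136, 0.991, 0.01], [0.991, -0.136, -0.011], [-0.01, 0.011, -1.0]]
force: [0.0, -0.0, -0.9]
width: 0.0171
```

```bash
python3 -c "
from h import *
go(.52,-.31,.026,-6)
a=shot('scene','u_s');b=shot('top','u_t');cv2.imwrite('pics/u_z.png',cv2.resize(a[130:260,120:320],None,fx=3.8,fy=3.8,interpolation=2))"
```

```text
t 47.75 p [ 0.5226 -0.3229  0.0752] F [ 0.  -0.  -0.9] w 0.0171
[[0.136, 0.991, 0.01], [0.991, -0.136, -0.011], [-0.01, 0.011, -1.0]] q [-0.59  0.29  1.89 -0.    0.94 -0.45]
shift units [ 0.32 -0.12  1.23] len 1.3
yaw_y -7.8
turn about tool z, units (neg=ccw): -0.3
tilt fix units [0.11 0.09 0.  ]
```

View pics/u_z.png

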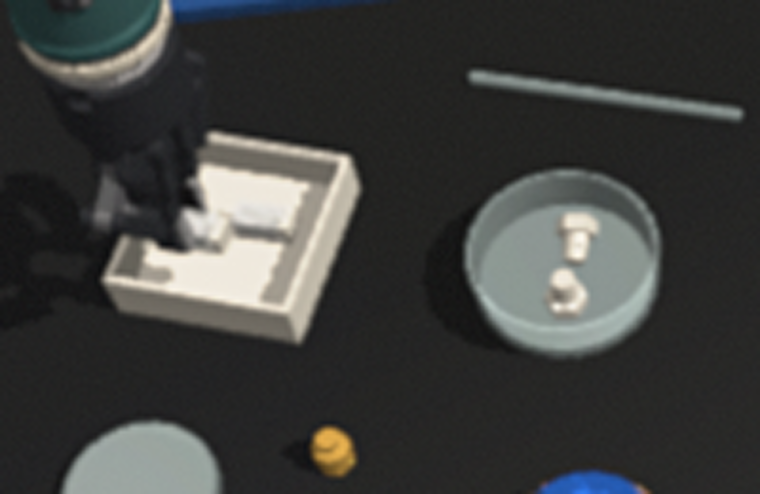

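>>> drive_tool:
  moves:
    - [[0.28,0,0.1,0.1,0.09,-0.3,0],[0,0,0.5,0,0,0,0],[0,0,0.4,0,0,0,0],[0,0,0,0,0,0,0]]

```text
time_s: 48.18
position: [0.5323, -0.312, 0.0459]
eef_rot: [[0.098, 0.995, 0.014], [0.995, -0.098, -0.007], [-0.006, 0.015, -1.0]]
force: [-0.6, 0.9, -0.9]
width: 0.0171
```

```bash
python3 -c "
from h import *
go(.52,-.31,.026,-6)"
```

```text
t 48.18 p [ 0.5323 -0.312   0.0459] F [-0.6  0.9 -0.9] w 0.0171
[[0.098, 0.995, 0.014], [0.995, -0.098, -0.007], [-0.006, 0.015, -1.0]] q [-0.57  0.33  1.9   0.    0.89 -0.47]
shift units [ 0.02 -0.32  0.49] len 0.6
yaw_y -5.6
turn about tool z, units (neg=ccw): 0.06
tilt fix units [ 0.14  0.06 -0.  ]
```

>>> drive_tool:
  moves:
    - [[0,-0.35,0,0.14,0.06,0,0],[0,0,0.25,0,0,0,0],[0,0,0.15,0,0,0,0],[0,0,0,0,0,0,0]]

```text
time_s: 48.52
position: [0.5205, -0.3097, 0.034]
eef_rot: [[0.094, 0.996, 0.004], [0.996, -0.094, -0.002], [-0.001, 0.004, -1.0]]
force: [-0.9, 0.1, -0.6]
width: 0.017
```

```bash
python3 -c "
from h import *
go(.52,-.31,.026,-6)"
```

```text
t 48.52 p [ 0.5205 -0.3097  0.034 ] F [-0.9  0.1 -0.6] w 0.017
[[0.094, 0.996, 0.004], [0.996, -0.094, -0.002], [-0.001, 0.004, -1.0]] q [-0.58  0.33  1.93  0.    0.88 -0.48]
shift units [-0.01 -0.01  0.2 ] len 0.2
yaw_y -5.4
turn about tool z, units (neg=ccw): 0.1
tilt fix units [ 0.04  0.01 -0.  ]
```

>>> drive_tool:
  moves:
    - [[0,0,0.2,0,0,0,0],[0,0,0,0,0,0,0],[0,0,0,0,0,0,0.29],[0,0,0,0,0,0,0.29],[0,0,0,0,0,0,0.29],[0,0,-0.5,0,0,0,0.29],[0,0,-0.8,0,0,0,0.29],[0,0,-0.9,0,0,0,0.29],[0,0,-0.5,0,0,0,0.6],[0,0,0,0,0,0,0.75]]

```text
time_s: 49.35
position: [0.5187, -0.3089, 0.1355]
eef_rot: [[0.095, 0.996, -0.0], [0.996, -0.095, 0.002], [0.002, -0.0, -1.0]]
force: [0.9, 0.8, 0.5]
width: 0.0478
```

```bash
python3 -c "
from h import *
st()
a=shot('scene','v_s');b=shot('top','v_t');cv2.imwrite('pics/v_z.png',cv2.resize(a[130:300,120:320],None,fx=3.5,fy=3.5,interpolation=2))
c=(.69,-.064);o=np.hstack([ortho('scene',a,c,.035,.077,390),ortho('top',b,c,.035,.077,390)]);cv2.imwrite('pics/o5.png',o)
for n,im in(('scene',a),('top',b)):
    m=cv2.inRange(cv2.cvtColor(im,cv2.COLOR_BGR2HSV),(5,80,80),(20,255,255)); print(n,proj(n,[[.691,-.067,.006]]).round(1))
"
```

```text
t 49.35 p [ 0.5187 -0.3089  0.1355] F [0.9 0.8 0.5] w 0.0478
[[0.095, 0.996, -0.0], [0.996, -0.095, 0.002], [0.002, -0.0, -1.0]] q [-0.58  0.22  1.86  0.    1.06 -0.48]
scene [[274.9 275. ]]
top [[343.4 179.9]]
```

View pics/v_z.png

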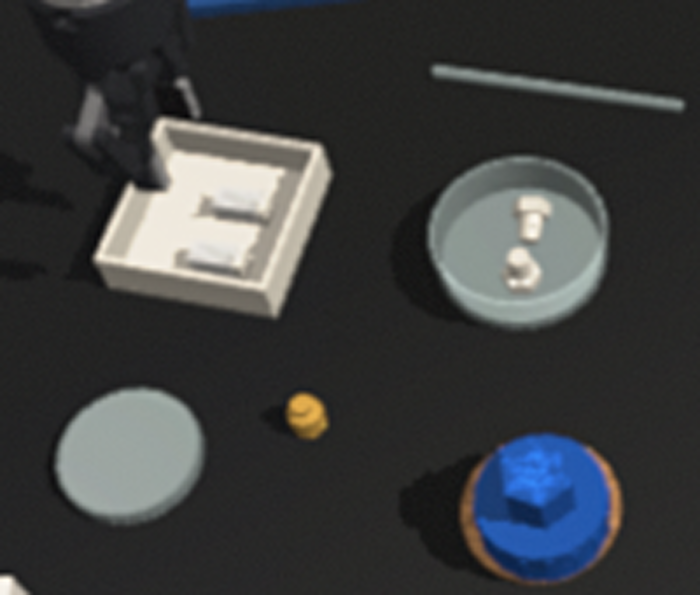

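View pics/o5.png

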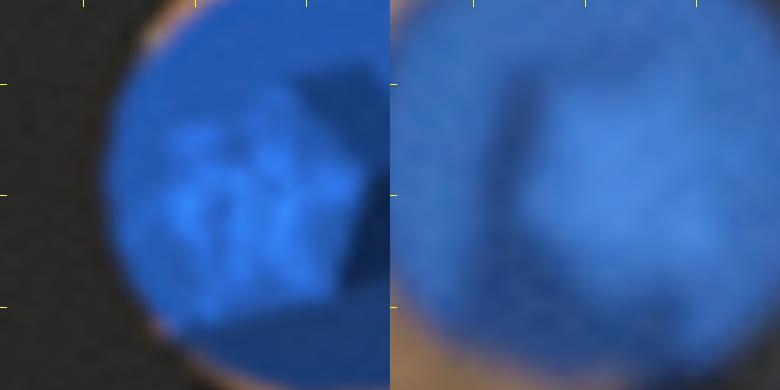

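All four pieces are sorted: cells in the box, stoppers in the dish. The cap is still on the mat, grip centre about (.697,-.065), with flats at about 103.5°, matching how I released it. Going to fetch it.

```bash
python3 -c "
from h import *
go(.697,-.0645,.15,103.5)"
```

```text
t 49.45 p [ 0.5171 -0.3079  0.1318] F [ 0.1 -0.4 -1.1] w 0.0624
[[0.095, 0.996, -0.004], [0.996, -0.095, 0.004], [0.004, -0.004, -1.0]] q [-0.58  0.22  1.87  0.    1.06 -0.48]
shift units [ 6.48  3.9  -0.45] len 7.6
yaw_y -5.4
turn about tool z, units (neg=ccw): -18.15
tilt fix units [-0.04 -0.03  0.  ]
```

>>> drive_tool:
  moves:
    - [[0.81,0.49,-0.1,0,0,0,0.75],[0.81,0.49,-0.1,0,0,0,0.75],[0.81,0.49,-0.1,0,0,0,0.75],[0.81,0.49,-0.1,0,0,0,0.75],[0.81,0.49,-0.05,0,0,0,0.75],[0.81,0.49,-0.05,0,0,0,0.75],[0.81,0.49,0,0,0,0,0.75],[0.65,0.4,0,0,0,0,0.75],[0,0,0,0,0,-1,0.75],[0,0,0,0,0,-1,0.75]]

```text
time_s: 50.28
position: [0.69, -0.0586, 0.1266]
eef_rot: [[-0.113, 0.993, -0.034], [0.993, 0.113, 0.012], [0.016, -0.032, -0.999]]
force: [-0.1, 0.1, 0.7]
width: 0.0644
```

>>> drive_tool:
  moves:
    - [[0,0,0,0,0,-1,0.75],[0,0,0,0,0,-1,0.75],[0,0,0,0,0,-1,0.75],[0,0,0,0,0,-1,0.75],[0,0,0,0,0,-1,0.75],[0,0,0,0,0,-1,0.75],[0,0,0,0,0,-1,0.75],[0,0,0,0,0,-1,0.75],[0,0,0,0,0,-1,0.75],[0,0,0,0,0,-1,0.75]]

```text
time_s: 51.12
position: [0.6746, -0.0527, 0.0939]
eef_rot: [[-0.936, 0.344, -0.077], [0.343, 0.939, 0.018], [0.079, -0.01, -0.997]]
force: [0.6, -0.3, 0.8]
width: 0.064
```

>>> drive_tool:
  moves:
    - [[0,0,0,0,0,-1,0.75],[0,0,0,0,0,-1,0.75],[0,0,0,0,0,-1,0.75],[0,0,0,0,0,-1,0.75],[0,0,0,0,0,-1,0.75],[0,0,0,0,0,0,0.75]]

```text
time_s: 51.62
position: [0.6638, -0.0515, 0.0752]
eef_rot: [[-0.975, -0.199, -0.103], [-0.202, 0.979, 0.021], [0.097, 0.041, -0.994]]
force: [-0.4, 0.6, -0.3]
width: 0.0642
```

```bash
python3 -c "
from h import *
go(.697,-.0645,.12,103.5)
a=shot('scene','w_s');cv2.imwrite('pics/w_z.png',cv2.resize(a[180:320,200:360],None,fx=4,fy=4,interpolation=2))"
```

```text
t 51.62 p [ 0.6638 -0.0515  0.0752] F [-0.4  0.6 -0.3] w 0.0642
[[-0.975, -0.199, -0.103], [-0.202, 0.979, 0.021], [0.097, 0.041, -0.994]] q [-0.12  0.45  1.68  0.01  1.12 -1.9 ]
shift units [-0.64 -0.44 -1.21] len 1.4
yaw_y 101.5
turn about tool z, units (neg=ccw): -0.34
tilt fix units [ 0.39 -0.93  0.  ]
```

View pics/w_z.png

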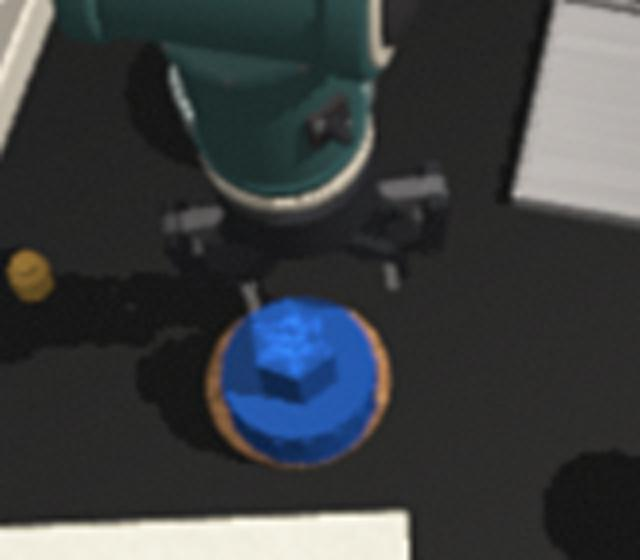

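The drift while turning brought the tool low and tilted, but without contact. I'll raise it first, then correct.

>>> drive_tool:
  moves:
    - [[0,0,-0.8,0.1,-0.3,0,0.75],[0,0,-0.5,0.29,-0.63,0,0.75],[0,0,0,0,0,0,0.75]]

```text
time_s: 51.92
position: [0.6643, -0.0522, 0.1189]
eef_rot: [[-0.982, -0.186, -0.011], [-0.186, 0.983, 0.001], [0.011, 0.003, -1.0]]
force: [-0.3, 0.1, 0.5]
width: 0.0643
```

```bash
python3 -c "
from h import *
go(.697,-.0645,.12,103.5)"
```

```text
t 51.92 p [ 0.6643 -0.0522  0.1189] F [-0.3  0.1  0.5] w 0.0643
[[-0.982, -0.186, -0.011], [-0.186, 0.983, 0.001], [0.011, 0.003, -1.0]] q [-0.12  0.35  1.73 -0.    1.08 -1.87]
shift units [-0.75 -0.46 -0.04] len 0.9
yaw_y 100.7
turn about tool z, units (neg=ccw): -0.46
tilt fix units [ 0.03 -0.1  -0.  ]
```

>>> drive_tool:
  moves:
    - [[-0.72,-0.44,-0.1,0,-0.1,-0.46,0.75],[0,0,0,0,0,0,0.75]]

```text
time_s: 52.08
position: [0.6933, -0.0634, 0.1202]
eef_rot: [[-0.973, -0.231, -0.006], [-0.231, 0.973, 0.004], [0.005, 0.005, -1.0]]
force: [0.9, -0.2, 1.3]
width: 0.0641
```

```bash
python3 -c "
from h import *
go(.697,-.0645,.062,103.5)
a=shot('scene','w_s');b=shot('top','w_t');cv2.imwrite('pics/w_z.png',cv2.resize(a[180:320,200:360],None,fx=4,fy=4,interpolation=2))
c=(.69,-.064);o=np.hstack([ortho('scene',a,c,.035,.077,390),ortho('top',b,c,.035,.077,390)]);cv2.imwrite('pics/o5.png',o)"
```

```text
t 52.08 p [ 0.6933 -0.0634  0.1202] F [ 0.9 -0.2  1.3] w 0.0641
[[-0.973, -0.231, -0.006], [-0.231, 0.973, 0.004], [0.005, 0.005, -1.0]] q [-0.13  0.4   1.66  0.    1.09 -1.93]
shift units [-0.09 -0.05  1.45] len 1.5
yaw_y 103.4
turn about tool z, units (neg=ccw): -0.02
tilt fix units [ 0.05 -0.05 -0.  ]
```

View pics/w_z.png

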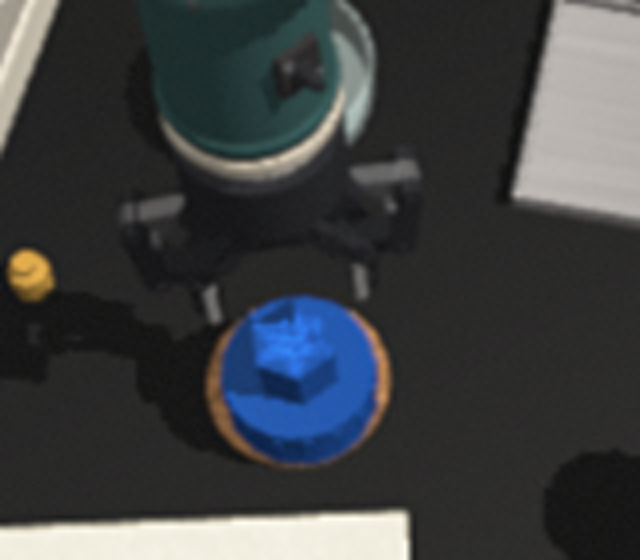

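Aligned over the grip. Descending (target TCP z about 0.062).

>>> drive_tool:
  moves:
    - [[-0.08,-0.04,0.4,0,0,0,0.75],[0,0,0.5,0,0,0,0.75],[0,0,0.3,0,0,0,0.75],[0,0,0,0,0,0,0.75]]

```text
time_s: 52.52
position: [0.6896, -0.0619, 0.0625]
eef_rot: [[-0.974, -0.225, -0.02], [-0.225, 0.974, 0.007], [0.018, 0.011, -1.0]]
force: [-0.8, 0.1, -0.6]
width: 0.0642
```

```bash
python3 -c "
from h import *
go(.697,-.0645,.062,103.5)"
```

```text
t 52.52 p [ 0.6896 -0.0619  0.0625] F [-0.8  0.1 -0.6] w 0.0642
[[-0.974, -0.225, -0.02], [-0.225, 0.974, 0.007], [0.018, 0.011, -1.0]] q [-0.13  0.45  1.69  0.    1.02 -1.93]
shift units [-0.17 -0.1   0.01] len 0.2
yaw_y 103.0
turn about tool z, units (neg=ccw): -0.08
tilt fix units [ 0.11 -0.17 -0.  ]
```

>>> drive_tool:
  moves:
    - [[-0.17,-0.08,0.02,0.11,-0.17,-0.08,0.75],[0,0,0.04,0,0,0,0.75],[0,0,0,0,0,0,0.3],[0,0,0,0,0,0,0.2],[0,0,0,0,0,0,0.2],[0,0,0,0,0,0,0.2]]
  newtons: 80

```text
time_s: 53.02
position: [0.6968, -0.0632, 0.0581]
eef_rot: [[-0.972, -0.233, -0.001], [-0.233, 0.972, -0.001], [0.001, -0.001, -1.0]]
force: [0.0, -0.1, -0.1]
width: 0.0388
```

```bash
python3 -c "
from h import *
go(.697,-.0645,.062,103.5)"
```

```text
t 53.02 p [ 0.6968 -0.0632  0.0581] F [ 0.  -0.1 -0.1] w 0.0388
[[-0.972, -0.233, -0.001], [-0.233, 0.972, -0.001], [0.001, -0.001, -1.0]] q [-0.13  0.46  1.69 -0.    0.99 -1.93]
shift units [ 0.   -0.03 -0.1 ] len 0.1
yaw_y 103.5
turn about tool z, units (neg=ccw): -0.0
tilt fix units [-0.01 -0.01  0.  ]
```

>>> drive_tool:
  moves:
    - [[0,0,-0.3,0,0,0,0.2],[0,0,-0.8,0,0,0,0.2],[0,0,-0.9,0,0,0,0.2],[0,0,-0.9,0,0,0,0.2],[0,0,-0.9,0,0,0,0.2],[0,0,-0.6,0,0,0,0.2],[0,0,0,0,0,0,0.2]]

```text
time_s: 53.6
position: [0.6943, -0.0628, 0.2445]
eef_rot: [[-0.972, -0.233, -0.005], [-0.233, 0.972, -0.0], [0.005, 0.001, -1.0]]
force: [1.8, 0.4, -0.3]
width: 0.039
```

```bash
python3 -c "
from h import *
go(.5385,.338,.235,103.5)
a=shot('scene','x_s')"
```

```text
t 53.6 p [ 0.6943 -0.0628  0.2445] F [ 1.8  0.4 -0.3] w 0.039
[[-0.972, -0.233, -0.005], [-0.233, 0.972, -0.0], [0.005, 0.001, -1.0]] q [-0.13  0.31  1.54 -0.    1.3  -1.93]
shift units [ 1.45 10.65  0.26] len 10.8
yaw_y 103.5
turn about tool z, units (neg=ccw): -0.0
tilt fix units [ 0.01 -0.05 -0.  ]
```

View pics/x_s.png

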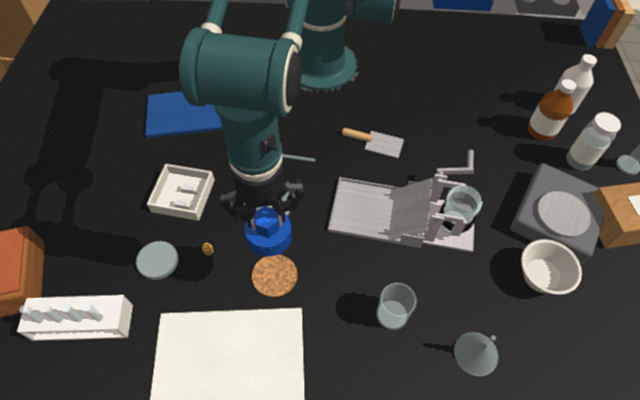

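Cap in hand, off the mat. Carrying it to the jar.

>>> drive_tool:
  moves:
    - [[0.13,0.96,0,0,0,0,0.2],[0.13,0.96,0,0,0,0,0.2],[0.13,0.96,0,0,0,0,0.2],[0.13,0.96,0,0,0,0,0.2],[0.13,0.96,0,0,0,0,0.2],[0.13,0.96,0,0,0,0,0.2],[0.13,0.96,0,0,0,0,0.2],[0.13,0.96,0,0,0,0,0.2],[0.13,0.96,0,0,0,0,0.2],[0.13,0.96,0,0,0,0,0.2]]

```text
time_s: 54.48
position: [0.5442, 0.3015, 0.2287]
eef_rot: [[-0.976, -0.218, -0.023], [-0.218, 0.976, -0.009], [0.024, -0.004, -1.0]]
force: [0.5, -0.8, -0.2]
width: 0.039
```

```bash
python3 -c "
from h import *
go(.5385,.338,.235,160)"
```

```text
t 54.48 p [0.5442 0.3015 0.2287] F [ 0.5 -0.8 -0.2] w 0.039
[[-0.976, -0.218, -0.023], [-0.218, 0.976, -0.009], [0.024, -0.004, -1.0]] q [ 0.46  0.19  1.72  0.    1.26 -1.33]
shift units [-0.06  0.92 -0.16] len 0.9
yaw_y 102.6
turn about tool z, units (neg=ccw): -9.57
tilt fix units [-0.04 -0.23  0.  ]
```

>>> drive_tool:
  moves:
    - [[-0.06,0.9,-0.1,0,-0.23,0,0.2],[0,0,0,0,0,-1,0.2],[0,0,0,0,0,-1,0.2],[0,0,0,0,0,-1,0.2],[0,0,0,0,0,-1,0.2],[0,0,0,0,0,-1,0.2],[0,0,0,0,0,0,0.2]]

```text
time_s: 55.07
position: [0.524, 0.3461, 0.2176]
eef_rot: [[-0.71, -0.704, -0.019], [-0.704, 0.71, -0.011], [0.022, 0.006, -1.0]]
force: [0.5, -0.9, -1.3]
width: 0.0387
```

```bash
python3 -c "
from h import *
go(.5385,.338,.185,133)
a=shot('scene','y_s');b=shot('top','y_t');cv2.imwrite('pics/y_z.png',cv2.resize(a[100:260,400:560],None,fx=3.7,fy=3.7,interpolation=2))"
```

```text
t 55.07 p [0.524  0.3461 0.2176] F [ 0.5 -0.9 -1.3] w 0.0387
[[-0.71, -0.704, -0.019], [-0.704, 0.71, -0.011], [0.022, 0.006, -1.0]] q [ 0.54  0.2   1.72  0.    1.24 -1.81]
shift units [-0.13 -0.4   0.81] len 0.9
yaw_y 134.7
turn about tool z, units (neg=ccw): 0.29
tilt fix units [ 0.05 -0.21  0.  ]
```

View pics/y_z.png

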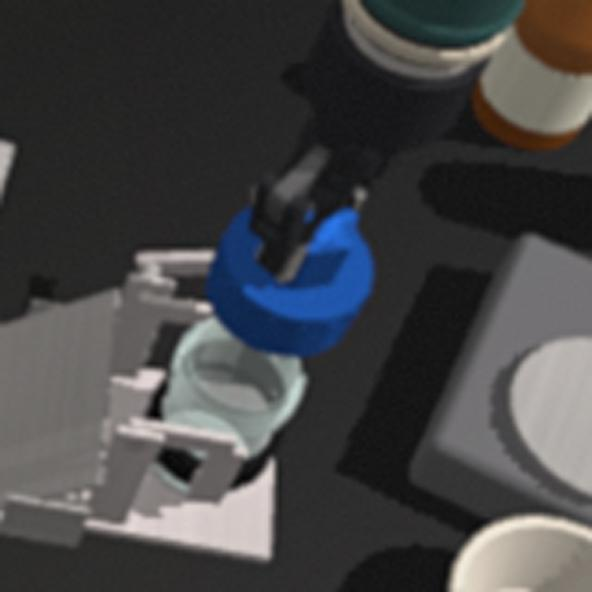

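```bash
cat >> h.py <<'E'
def capfit(im,n,z,roi):
    from scipy.optimize import least_squares
    m=cv2.inRange(cv2.cvtColor(im,cv2.COLOR_BGR2HSV),(100,120,50),(130,255,255)); k=np.zeros_like(m); r=roi; k[r[0]:r[1],r[2]:r[3]]=m[r[0]:r[1],r[2]:r[3]]
    k=cv2.morphologyEx(k,cv2.MORPH_OPEN,np.ones((3,3),np.uint8))
    c=max(cv2.findContours(k,0,1)[0],key=cv2.contourArea).reshape(-1,2)
    h=cv2.convexHull(c).reshape(-1,2).astype(float)
    # lower edge circle: near side silhouette
    zl=z-.037; P=onz(n,h,zl)[:,:2]; o=ray(n,h[:1])[0][:2]; c0=P.mean(0); d=(o-c0)/np.linalg.norm(o-c0)
    a=np.degrees(np.arccos(((P-c0)@d)/np.linalg.norm(P-c0,axis=1))); s=P[a<75]
    f=least_squares(lambda p:np.hypot(*(s-p).T)-.041,c0,loss="soft_l1",f_scale=.002)
    print(n,"cap centre from lower edge",f.x.round(4),len(s),np.abs(f.fun).mean().round(4))
E
python3 -c "
from h import *
a=cv2.imread('pics/y_s.png');b=cv2.imread('pics/y_t.png')
capfit(a,'scene',.2026,(140,210,440,520))
capfit(b,'top',.2026,(190,270,150,240))
# same on the initial pictures (screwed home, plate .125)
capfit(cv2.imread('pics/a_scene.png'),'scene',.125,(140,260,420,500));capfit(cv2.imread('pics/a_top.png'),'top',.125,(200,260,170,230))
"
```

```text
scene cap centre from lower edge [0.5234 0.3474] 9 0.0005
top cap centre from lower edge [0.5276 0.355 ] 6 0.0007
scene cap centre from lower edge [0.5359 0.339 ] 11 0.0014
top cap centre from lower edge [0.5396 0.3408] 9 0.0012
```

>>> drive_tool:
  moves:
    - [[-0.11,-0.37,0,0.05,-0.21,0.2,0.2],[0,0,0.3,0,0,0,0.2],[0,0,0.3,0,0,0,0.2],[0,0,0,0,0,0,0.2]]

```text
time_s: 55.5
position: [0.539, 0.3367, 0.1905]
eef_rot: [[-0.736, -0.677, 0.002], [-0.677, 0.736, 0.001], [-0.002, -0.001, -1.0]]
force: [0.2, -0.6, -1.2]
width: 0.0391
```

```bash
python3 -c "
from h import *
go(.5377,.338,.168,133)
a=shot('scene','y_s');b=shot('top','y_t');cv2.imwrite('pics/y_z.png',cv2.resize(a[100:260,400:560],None,fx=3.7,fy=3.7,interpolation=2))
z=observe()['position'][2]-.015
capfit(a,'scene',z,(140,220,430,520))
"
```

```text
t 55.5 p [0.539  0.3367 0.1905] F [ 0.2 -0.6 -1.2] w 0.0391
[[-0.736, -0.677, 0.002], [-0.677, 0.736, 0.001], [-0.002, -0.001, -1.0]] q [ 0.52  0.22  1.75 -0.    1.17 -1.8 ]
shift units [0.   0.05 0.56] len 0.6
yaw_y 132.6
turn about tool z, units (neg=ccw): -0.06
tilt fix units [-0.01  0.02  0.  ]
scene cap centre from lower edge [0.5389 0.3381] 12 0.0006
```

View pics/y_z.png

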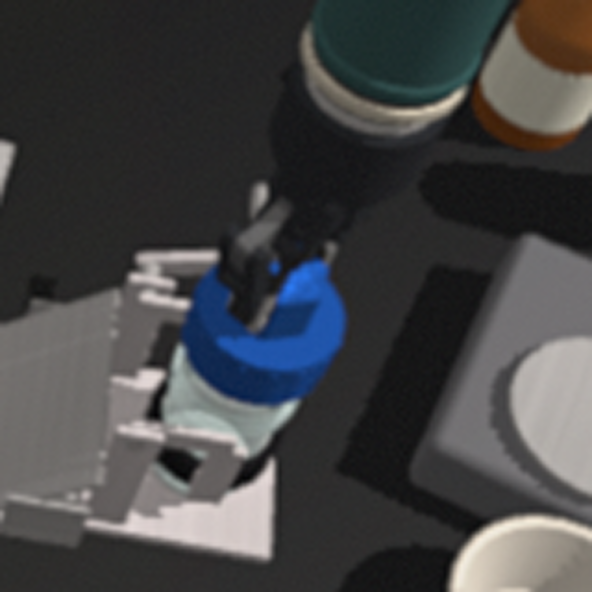

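>>> drive_tool:
  moves:
    - [[0.01,0.05,0.15,0,0,0,0.2],[0,0,0.2,0,0,0,0.2],[0,0,0.1,0,0,0,0.2],[0,0,0,0,0,0,0.2]]

```text
time_s: 55.93
position: [0.5382, 0.3393, 0.1735]
eef_rot: [[-0.736, -0.677, 0.004], [-0.677, 0.736, 0.003], [-0.005, -0.001, -1.0]]
force: [0.4, -0.4, -0.6]
width: 0.039
```

```bash
python3 -c "
from h import *
go(.5377,.338,.160,133)"
```

```text
t 55.93 p [0.5382 0.3393 0.1735] F [ 0.4 -0.4 -0.6] w 0.039
[[-0.736, -0.677, 0.004], [-0.677, 0.736, 0.003], [-0.005, -0.001, -1.0]] q [ 0.52  0.24  1.76  0.    1.14 -1.79]
shift units [ 0.03 -0.02  0.34] len 0.3
yaw_y 132.6
turn about tool z, units (neg=ccw): -0.06
tilt fix units [-0.01  0.05 -0.  ]
```

>>> drive_tool:
  moves:
    - [[0.02,-0.02,0.1,0,0,0,0.2],[0,0,0.12,0,0,0,0.2],[0,0,0.05,0,0,0,0.2],[0,0,0,0,0,0,0.2]]

```text
time_s: 56.27
position: [0.5378, 0.3379, 0.1635]
eef_rot: [[-0.735, -0.678, 0.004], [-0.678, 0.735, 0.001], [-0.004, -0.002, -1.0]]
force: [-0.9, -0.4, -0.3]
width: 0.039
```

```bash
python3 -c "
from h import *
go(.5377,.338,.160,133)"
```

```text
t 56.27 p [0.5378 0.3379 0.1635] F [-0.9 -0.4 -0.3] w 0.039
[[-0.735, -0.678, 0.004], [-0.678, 0.735, 0.001], [-0.004, -0.002, -1.0]] q [ 0.52  0.24  1.77 -0.    1.12 -1.79]
shift units [0.   0.   0.09] len 0.1
yaw_y 132.7
turn about tool z, units (neg=ccw): -0.05
tilt fix units [-0.01  0.04  0.  ]
```

>>> drive_tool:
  moves:
    - [[0,0,0.03,0,0,1,0.2],[0,0,0.03,0,0,1,0.2],[0,0,0.03,0,0,1,0.2],[0,0,0.03,0,0,1,0.2],[0,0,0.03,0,0,1,0.2]]

```text
time_s: 56.68
position: [0.5362, 0.3379, 0.157]
eef_rot: [[-0.98, -0.198, 0.001], [-0.198, 0.98, 0.001], [-0.001, 0.001, -1.0]]
force: [-0.4, 0.4, -1.2]
width: 0.0383
```

```bash
python3 -c "
from h import *
go(.5377,.338,.160,133)"
```

```text
t 56.68 p [0.5362 0.3379 0.157 ] F [-0.4  0.4 -1.2] w 0.0383
[[-0.98, -0.198, 0.001], [-0.198, 0.98, 0.001], [-0.001, 0.001, -1.0]] q [ 0.52  0.25  1.78  0.    1.11 -1.25]
shift units [-0.04 -0.01 -0.08] len 0.1
yaw_y 101.4
turn about tool z, units (neg=ccw): -5.26
tilt fix units [ 0.01  0.01 -0.  ]
```

>>> drive_tool:
  moves:
    - [[0.02,0,0.015,0,0,1,0.2],[0.02,0,0.015,0,0,1,0.2],[0,0,0.015,0,0,1,0.2],[0,0,0.015,0,0,1,0.2],[0,0,0.015,0,0,1,0.2]]

```text
time_s: 57.1
position: [0.5366, 0.3401, 0.155]
eef_rot: [[-0.939, 0.343, 0.007], [0.343, 0.939, 0.007], [-0.004, 0.008, -1.0]]
force: [-2.0, 3.5, 1.0]
width: 0.0392
```

```bash
python3 -c "
from h import *
go(.5377,.338,.160,133)"
```

```text
t 57.1 p [0.5366 0.3401 0.155 ] F [-2.   3.5  1. ] w 0.0392
[[-0.939, 0.343, 0.007], [0.343, 0.939, 0.007], [-0.004, 0.008, -1.0]] q [ 0.52  0.25  1.79  0.    1.1  -0.7 ]
shift units [-0.05 -0.04 -0.13] len 0.1
yaw_y 69.9
turn about tool z, units (neg=ccw): -10.51
tilt fix units [0.08 0.04 0.  ]
```

>>> drive_tool:
  moves:
    - [[0,0,0.01,0,0,1,0.2],[0,0,0.01,0,0,1,0.2],[0,0,0.01,0,0,1,0.2],[0,0,0.01,0,0,1,0.2],[0,0,0.01,0,0,1,0.2],[0,0,0.01,0,0,1,0.2]]

```text
time_s: 57.6
position: [0.5371, 0.342, 0.1534]
eef_rot: [[-0.531, 0.847, 0.009], [0.847, 0.531, 0.01], [0.004, 0.013, -1.0]]
force: [-0.4, 1.2, -0.1]
width: 0.0387
```

```bash
python3 -c "
from h import *
go(.5377,.338,.160,133)"
```

```text
t 57.6 p [0.5371 0.342  0.1534] F [-0.4  1.2 -0.1] w 0.0387
[[-0.531, 0.847, 0.009], [0.847, 0.531, 0.01], [0.004, 0.013, -1.0]] q [ 0.53  0.25  1.79  0.01  1.09 -0.04]
shift units [-0.09 -0.04 -0.17] len 0.2
yaw_y 32.1
turn about tool z, units (neg=ccw): -16.82
tilt fix units [ 0.12 -0.04  0.  ]
```

>>> drive_tool:
  moves:
    - [[0,0,0.01,0,0,1,0.2],[0,0,0.01,0,0,1,0.2],[0,0,0.01,0,0,1,0.2],[0,0,0.01,0,0,1,0.2],[0,0,0.01,0,0,1,0.2],[0,0,0.01,0,0,1,0.2],[0,0,0.01,0,0,1,0.2],[0,0,0.01,0,0,1,0.2],[0,0,0.01,0,0,1,0.2],[0,0,0.01,0,0,1,0.2]]

```text
time_s: 58.43
position: [0.5394, 0.3426, 0.1503]
eef_rot: [[0.514, 0.858, 0.015], [0.857, -0.514, 0.012], [0.018, 0.006, -1.0]]
force: [-0.8, -1.3, -0.3]
width: 0.0389
```

```bash
python3 -c "
from h import *
go(.5377,.338,.150,-30)"
```

```text
t 58.43 p [0.5394 0.3426 0.1503] F [-0.8 -1.3 -0.3] w 0.0389
[[0.514, 0.858, 0.015], [0.857, -0.514, 0.012], [0.018, 0.006, -1.0]] q [0.53 0.25 1.79 0.   1.08 1.06]
shift units [-0.12  0.02  0.  ] len 0.1
yaw_y -31.0
turn about tool z, units (neg=ccw): -0.16
tilt fix units [ 0.06 -0.17  0.  ]
```

>>> drive_tool:
  moves:
    - [[-0.04,0,0.01,0,-0.1,1,0.2],[-0.04,0,0.01,0,0,1,0.2],[0,0,0.01,0,0,1,0.2],[0,0,0.01,0,0,1,0.2],[0,0,0.01,0,0,1,0.2],[0,0,0.01,0,0,1,0.2],[0,0,0.01,0,0,1,0.2],[0,0,0.01,0,0,1,0.2],[0,0,0.01,0,0,1,0.2],[0,0,0.01,0,0,1,0.2]]

```text
time_s: 59.27
position: [0.5417, 0.3398, 0.1475]
eef_rot: [[0.998, -0.068, 0.018], [-0.068, -0.998, 0.004], [0.018, -0.005, -1.0]]
force: [1.0, -2.1, 1.7]
width: 0.039
```

>>> drive_tool:
  moves:
    - [[0,0,0.005,0,0,1,0.2],[0,0,0.005,0,0,1,0.2],[0,0,0,0,0,0,0.2]]

```text
time_s: 59.52
position: [0.5416, 0.3388, 0.1471]
eef_rot: [[0.958, -0.286, 0.018], [-0.286, -0.958, 0.002], [0.017, -0.007, -1.0]]
force: [-0.8, 1.0, 0.3]
width: 0.0389
```

```bash
python3 -c "
from h import *
go(.5377,.338,.150,-96)"
```

```text
t 59.52 p [0.5416 0.3388 0.1471] F [-0.8  1.   0.3] w 0.0389
[[0.958, -0.286, 0.018], [-0.286, -0.958, 0.002], [0.017, -0.007, -1.0]] q [ 0.52  0.26  1.79 -0.01  1.08  2.39]
shift units [-0.09  0.05 -0.07] len 0.1
yaw_y -106.6
turn about tool z, units (neg=ccw): -1.77
tilt fix units [-0.07 -0.16 -0.  ]
```

>>> drive_tool:
  moves:
    - [[0,0,0,0,0,0,0.6],[0,0,0,0,0,0,0.75],[0,0,0,0,0,0,0.75],[0,0,-0.4,0,0,0,0.75],[0,0,-0.9,0,0,0,0.75],[0,0,0,-0.07,-0.16,-1,0.75],[0,0,-0.02,0,0,-1,0.75],[0,0,-0.02,0,0,-1,0.75],[0,0,-0.02,0,0,-1,0.75],[0,0,-0.02,0,0,-1,0.75]]

```text
time_s: 60.35
position: [0.5426, 0.3403, 0.2057]
eef_rot: [[0.963, 0.27, 0.004], [0.27, -0.963, 0.002], [0.005, -0.001, -1.0]]
force: [0.1, 0.1, -0.4]
width: 0.0642
```

>>> drive_tool:
  moves:
    - [[0,0,-0.02,0,0,-1,0.75],[0,0,-0.02,0,0,-1,0.75],[0,0,-0.02,0,0,-1,0.75],[0,0,-0.02,0,0,-1,0.75],[0,0,-0.02,0,0,-1,0.75],[0,0,-0.02,0,0,-1,0.75],[0,0,-0.02,0,0,-1,0.75],[0,0,-0.02,0,0,-1,0.75],[0,0,-0.02,0,0,-1,0.75],[0,0,-0.02,0,0,-1,0.75]]

```text
time_s: 61.18
position: [0.5451, 0.3421, 0.216]
eef_rot: [[0.177, 0.984, 0.011], [0.984, -0.177, 0.006], [0.008, 0.01, -1.0]]
force: [0.4, 0.3, 0.7]
width: 0.0638
```

```bash
python3 -c "
from h import *
go(.539,.339,.19,133.4)
a=shot('scene','z_s');cv2.imwrite('pics/z_z.png',cv2.resize(a[100:260,400:560],None,fx=3.7,fy=3.7,interpolation=2))"
```

```text
t 61.18 p [0.5451 0.3421 0.216 ] F [0.4 0.3 0.7] w 0.0638
[[0.177, 0.984, 0.011], [0.984, -0.177, 0.006], [0.008, 0.01, -1.0]] q [ 0.52  0.21  1.71 -0.    1.21  0.7 ]
shift units [-0.11 -0.14  0.65] len 0.7
yaw_y -10.2
turn about tool z, units (neg=ccw): -23.94
tilt fix units [ 0.1  -0.08  0.  ]
```

View pics/z_z.png

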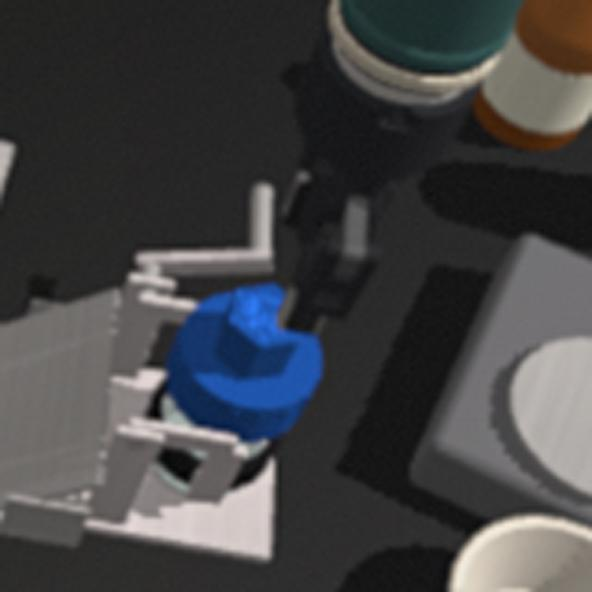

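>>> drive_tool:
  moves:
    - [[-0.1,-0.12,0.1,0.1,-0.08,-1,0.75],[0,0,0,0,0,-1,0.75],[0,0,0,0,0,-1,0.75],[0,0,0,0,0,-1,0.75],[0,0,0,0,0,-1,0.75],[0,0,0,0,0,-1,0.75],[0,0,0,0,0,-1,0.75],[0,0,0,0,0,-1,0.75],[0,0,0,0,0,-1,0.75],[0,0,0,0,0,-1,0.75]]

```text
time_s: 62.07
position: [0.5414, 0.3403, 0.213]
eef_rot: [[-0.79, 0.613, 0.005], [0.613, 0.79, 0.002], [-0.003, 0.004, -1.0]]
force: [0.5, 0.2, 1.0]
width: 0.0636
```

>>> drive_tool:
  moves:
    - [[0,0,0,0,0,-1,0.75],[0,0,0,0,0,-1,0.75],[0,0,0,0,0,-1,0.75],[0,0,0,0,0,-1,0.75],[0,0,0,0,0,-1,0.75],[0,0,0,0,0,-1,0.75],[0,0,0,0,0,-1,0.75],[0,0,0,0,0,-1,0.75],[0,0,0,0,0,-1,0.75],[0,0,0,0,0,-1,0.75]]

```text
time_s: 62.9
position: [0.5431, 0.3415, 0.2136]
eef_rot: [[-0.91, -0.415, 0.009], [-0.415, 0.91, 0.004], [-0.01, 0.0, -1.0]]
force: [0.9, 0.0, -0.1]
width: 0.0637
```

```bash
python3 -c "
from h import *
go(.539,.339,.16,133.4)"
```

```text
t 62.9 p [0.5431 0.3415 0.2136] F [ 0.9  0.  -0.1] w 0.0637
[[-0.91, -0.415, 0.009], [-0.415, 0.91, 0.004], [-0.01, 0.0, -1.0]] q [ 0.52  0.21  1.72 -0.    1.2  -1.48]
shift units [ 0.13 -0.02  1.34] len 1.3
yaw_y 114.5
turn about tool z, units (neg=ccw): -3.15
tilt fix units [ 0.   0.1 -0. ]
```

>>> drive_tool:
  moves:
    - [[0.1,0,0.1,0,0.1,-1,0.75],[0,0,0.2,0,0,-1,0.75],[0,0,0.3,0,0,-1,0.75],[0,0,0.4,0,0,0,0.75],[0,0,0,0,0,0,0.75]]

```text
time_s: 63.32
position: [0.5414, 0.3411, 0.1747]
eef_rot: [[-0.727, -0.686, 0.005], [-0.686, 0.727, 0.003], [-0.006, -0.001, -1.0]]
force: [-1.4, -0.4, -1.1]
width: 0.0639
```

```bash
python3 -c "
from h import *
go(.540,.3385,.146,133.4)
a=shot('scene','z_s');cv2.imwrite('pics/z_z.png',cv2.resize(a[100:260,400:560],None,fx=3.7,fy=3.7,interpolation=2))"
```

```text
t 63.32 p [0.5414 0.3411 0.1747] F [-1.4 -0.4 -1.1] w 0.0639
[[-0.727, -0.686, 0.005], [-0.686, 0.727, 0.003], [-0.006, -0.001, -1.0]] q [ 0.52  0.24  1.75 -0.    1.14 -1.8 ]
shift units [ 0.07 -0.02  0.72] len 0.7
yaw_y 133.3
turn about tool z, units (neg=ccw): -0.01
tilt fix units [-0.01  0.05  0.  ]
```

View pics/z_z.png

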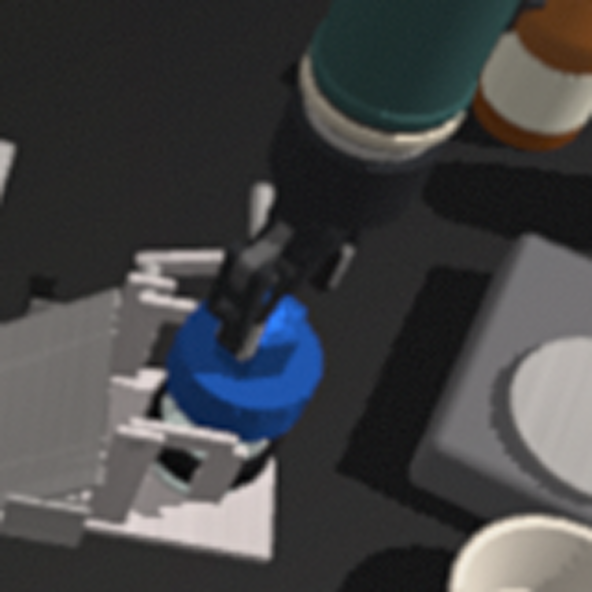

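Good straddle. Lower, grip and turn on.

>>> drive_tool:
  moves:
    - [[0.06,-0.02,0.3,0,0.05,0,0.75],[0,0,0.3,0,0,0,0.75],[0,0,0.08,0,0,0,0.75],[0,0,0,0,0,0,0.75]]

```text
time_s: 63.7
position: [0.5427, 0.3401, 0.1496]
eef_rot: [[-0.729, -0.684, 0.007], [-0.684, 0.729, 0.002], [-0.006, -0.003, -1.0]]
force: [-0.0, -0.5, -0.3]
width: 0.0639
```

```bash
python3 -c "
from h import *
go(.540,.3385,.146,133.4)"
```

```text
t 63.7 p [0.5427 0.3401 0.1496] F [-0.  -0.5 -0.3] w 0.0639
[[-0.729, -0.684, 0.007], [-0.684, 0.729, 0.002], [-0.006, -0.003, -1.0]] q [ 0.52  0.26  1.78 -0.    1.1  -1.8 ]
shift units [0.08 0.02 0.09] len 0.1
yaw_y 133.2
turn about tool z, units (neg=ccw): -0.04
tilt fix units [-0.03  0.06  0.  ]
```

>>> drive_tool:
  moves:
    - [[0.08,0.02,0.06,0,0.05,0,0.75],[0,0,0.02,0,0,0,0.3],[0,0,0,0,0,0,0.2],[0,0,0,0,0,0,0.2],[0,0,0,0,0,0,0.2],[0,0,0.01,0,0,1,0.2],[0,0,0.01,0,0,1,0.2],[0,0,0.01,0,0,1,0.2],[0,0,0.01,0,0,1,0.2],[0,0,0.01,0,0,1,0.2]]

```text
time_s: 64.53
position: [0.5389, 0.3389, 0.1452]
eef_rot: [[-0.978, -0.207, 0.002], [-0.207, 0.978, -0.001], [-0.002, -0.002, -1.0]]
force: [-1.3, 0.5, -0.2]
width: 0.0384
```

```bash
python3 -c "
from h import *
st()"
```

```text
t 64.53 p [0.5389 0.3389 0.1452] F [-1.3  0.5 -0.2] w 0.0384
[[-0.978, -0.207, 0.002], [-0.207, 0.978, -0.001], [-0.002, -0.002, -1.0]] q [ 0.52  0.26  1.78 -0.    1.09 -1.25]
```

>>> drive_tool:
  moves:
    - [[0,0,0.01,0,0,1,0.2],[0,0,0.01,0,0,1,0.2],[0,0,0.01,0,0,1,0.2],[0,0,0.01,0,0,1,0.2],[0,0,0.01,0,0,1,0.2],[0,0,0.01,0,0,1,0.2],[0,0,0.01,0,0,1,0.2],[0,0,0.01,0,0,1,0.2],[0,0,0.01,0,0,1,0.2],[0,0,0.01,0,0,1,0.2]]

```text
time_s: 65.37
position: [0.538, 0.3402, 0.1425]
eef_rot: [[-0.627, 0.779, 0.001], [0.779, 0.627, 0.001], [-0.0, 0.002, -1.0]]
force: [-2.1, 1.5, -0.5]
width: 0.0387
```

>>> drive_tool:
  moves:
    - [[0,0,0.01,0,0,1,0.2],[0,0,0.01,0,0,1,0.2],[0,0,0.01,0,0,1,0.2],[0,0,0.01,0,0,1,0.2],[0,0,0.01,0,0,1,0.2],[0,0,0.01,0,0,1,0.2]]

```text
time_s: 65.87
position: [0.538, 0.341, 0.1409]
eef_rot: [[-0.018, 1.0, 0.002], [1.0, 0.018, 0.003], [0.003, 0.002, -1.0]]
force: [0.3, -0.1, -0.7]
width: 0.0389
```

```bash
python3 -c "
from h import *
o=st();print(o['ft_torque'])"
```

```text
t 65.87 p [0.538  0.341  0.1409] F [ 0.3 -0.1 -0.7] w 0.0389
[[-0.018, 1.0, 0.002], [1.0, 0.018, 0.003], [0.003, 0.002, -1.0]] q [0.53 0.27 1.79 0.   1.08 0.51]
[-0.1051881  -0.00688614  0.03431013]
```

>>> drive_tool:
  moves:
    - [[0,0,0.01,0,0,1,0.2],[0,0,0.01,0,0,1,0.2],[0,0,0.01,0,0,1,0.2],[0,0,0.01,0,0,1,0.2],[0,0,0.01,0,0,1,0.2]]

```text
time_s: 66.28
position: [0.5384, 0.3413, 0.1396]
eef_rot: [[0.508, 0.862, 0.004], [0.862, -0.508, 0.003], [0.005, 0.002, -1.0]]
force: [0.7, -1.0, -0.3]
width: 0.0386
```

```bash
python3 -c "
from h import *
o=st();print(o['ft_torque'])"
```

```text
t 66.28 p [0.5384 0.3413 0.1396] F [ 0.7 -1.  -0.3] w 0.0386
[[0.508, 0.862, 0.004], [0.862, -0.508, 0.003], [0.005, 0.002, -1.0]] q [0.53 0.27 1.79 0.   1.08 1.06]
[-0.17494593 -0.03191288  0.00937965]
```

>>> drive_tool:
  moves:
    - [[0,0,0.01,0,0,1,0.2],[0,0,0.01,0,0,1,0.2],[0,0,0.01,0,0,1,0.2],[0,0,0.01,0,0,1,0.2],[0,0,0.01,0,0,1,0.2]]

```text
time_s: 66.7
position: [0.5389, 0.3411, 0.1389]
eef_rot: [[0.883, 0.469, 0.005], [0.469, -0.883, 0.003], [0.006, 0.0, -1.0]]
force: [-0.8, -1.0, 0.3]
width: 0.0391
```

```bash
python3 -c "
from h import *
o=st();print(o['ft_torque'])"
```

```text
t 66.7 p [0.5389 0.3411 0.1389] F [-0.8 -1.   0.3] w 0.0391
[[0.883, 0.469, 0.005], [0.469, -0.883, 0.003], [0.006, 0.0, -1.0]] q [ 0.53  0.27  1.79 -0.    1.08  1.61]
[-0.1189806   0.09267817 -0.00135277]
```

>>> drive_tool:
  moves:
    - [[0,0,0.01,0,0,1,0.2],[0,0,0.01,0,0,1,0.2],[0,0,0.01,0,0,1,0.2],[0,0,0.01,0,0,1,0.2]]

```text
time_s: 67.03
position: [0.5392, 0.3409, 0.1388]
eef_rot: [[0.999, 0.048, 0.006], [0.048, -0.999, 0.003], [0.007, -0.002, -1.0]]
force: [-0.2, -0.7, 1.5]
width: 0.0388
```

```bash
python3 -c "
from h import *
o=st();print(o['ft_torque'],o['tau'])
a=shot('scene','A_s');cv2.imwrite('pics/A_z.png',cv2.resize(a[100:260,400:560],None,fx=3.7,fy=3.7,interpolation=2))"
```

```text
t 67.03 p [0.5392 0.3409 0.1388] F [-0.2 -0.7  1.5] w 0.0388
[[0.999, 0.048, 0.006], [0.048, -0.999, 0.003], [0.007, -0.002, -1.0]] q [ 0.53  0.27  1.79 -0.    1.08  2.05]
[-0.15838573  0.15470124  0.0517516 ] [  0.16183753 -48.48846316 -34.18550134   0.09620139  -0.44076467
  -1.34536989]
```

View pics/A_z.png

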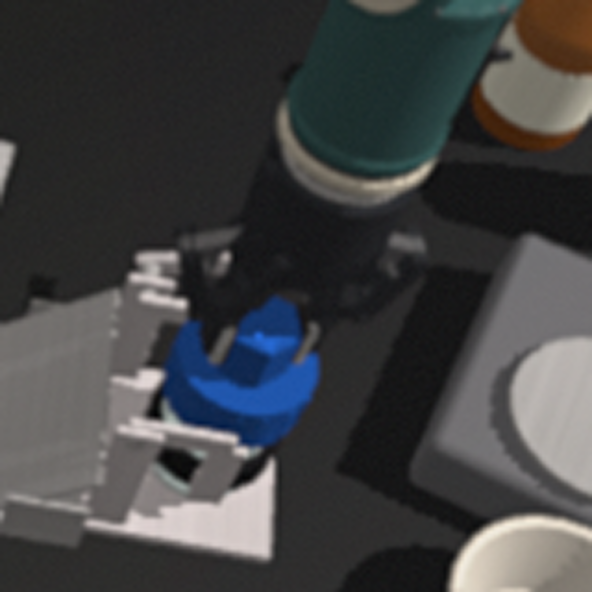

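>>> drive_tool:
  moves:
    - [[0,0,0.01,0,0,1,0.2],[0,0,0.01,0,0,1,0.2],[0,0,0.01,0,0,1,0.2],[0,0,0,0,0,0,0.2]]

```text
time_s: 67.42
position: [0.5392, 0.3407, 0.1387]
eef_rot: [[0.962, -0.273, 0.007], [-0.273, -0.962, 0.002], [0.006, -0.004, -1.0]]
force: [1.0, 0.0, -2.9]
width: 0.0388
```

```bash
python3 -c "
from h import *
o=st();print(o['ft_torque'],o['tau'])"
```

```text
t 67.42 p [0.5392 0.3407 0.1387] F [ 1.   0.  -2.9] w 0.0388
[[0.962, -0.273, 0.007], [-0.273, -0.962, 0.002], [0.006, -0.004, -1.0]] q [ 0.53  0.27  1.79 -0.    1.08  2.37]
[ 0.05774543  0.04802912 -0.16647514] [  0.54482751 -50.53660154 -34.85477328  -0.07539604   0.09316937
   0.8156839 ]
```

>>> drive_tool:
  moves:
    - [[0,0,0,0,0,0,0.6],[0,0,0,0,0,0,0.75],[0,0,0,0,0,0,0.75],[0,0,-0.4,0,0,0,0.75],[0,0,-0.8,0,0,0,0.75],[0,0,-0.9,0,0,0,0.75],[-0.5,0,-0.5,0,0,0,0.75],[-0.9,0,0,0,0,0,0.75],[-0.9,0,0,0,0,0,0.75],[-0.9,0,0,0,0,0,0.75]]

```text
time_s: 68.25
position: [0.419, 0.373, 0.2476]
eef_rot: [[0.967, -0.256, 0.013], [-0.256, -0.967, 0.005], [0.011, -0.009, -1.0]]
force: [-0.4, 0.8, -0.7]
width: 0.0638
```

```bash
python3 -c "
from h import *
o=st()
a=shot('scene','B_s');b=shot('top','B_t')
a0=cv2.imread('pics/a_scene.png');b0=cv2.imread('pics/a_top.png')
A=np.hstack([cv2.resize(x[165:235,425:505],None,fx=4.8,fy=4.8,interpolation=2) for x in(a0,a)])
cv2.imwrite('pics/B_z.png',A)
for n,x,y,r in(('scene',a0,a,(165,235,425,505)),('top',b0,b,(205,255,175,230))):
    for im in(x,y):
        m=cv2.inRange(cv2.cvtColor(im,cv2.COLOR_BGR2HSV),(100,120,50),(130,255,255))[r[0]:r[1],r[2]:r[3]]
        c=max(cv2.findContours(m,0,1)[0],key=cv2.contourArea);print(n,cv2.boundingRect(c),cv2.contourArea(c))
    f=cv2.phaseCorrelate
for n,im,z in(('scene',a,.125),):
    capfit(im,n,z,(140,260,420,500));capfit(b,'top',z,(200,260,170,230))
print('px per mm height',proj('scene',[[.5385,.338,.126]])-proj('scene',[[.5385,.338,.125]]))"
```

```text
t 68.25 p [0.419  0.373  0.2476] F [-0.4  0.8 -0.7] w 0.0638
[[0.967, -0.256, 0.013], [-0.256, -0.967, 0.005], [0.011, -0.009, -1.0]] q [ 0.69  0.03  1.85 -0.    1.24  2.52]
scene (19, 13, 42, 43) 1257.0
scene (19, 13, 43, 43) 1266.0
top (10, 9, 34, 29) 742.5
top (10, 9, 34, 29) 733.0
scene cap centre from lower edge [0.5357 0.3392] 9 0.0015
top cap centre from lower edge [0.5396 0.3416] 9 0.0011
px per mm height [[ 0.12647415 -0.25823397]]
```

View pics/B_z.png

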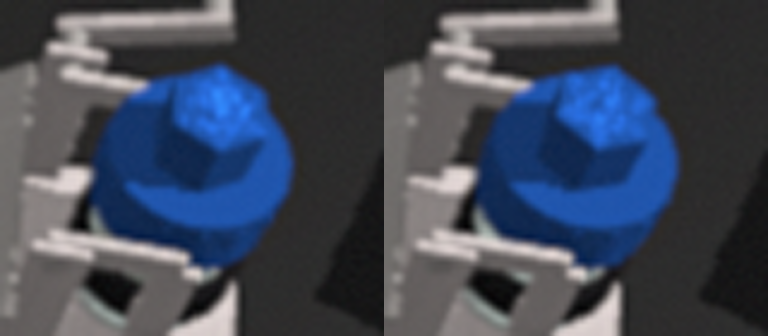

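The cap looks the same height as in the start picture and its hex angle agrees to within 10°. I'll check the height sub-pixel.

```bash
python3 -c "
from h import *
def g(f): 
    x=cv2.imread(f).astype(np.float32); return x[...,0]-x[...,2]
for n,r in(('scene',(160,240,420,510)),('top',(200,262,170,235))):
    A=g('pics/a_'+n+'.png')[r[0]:r[1],r[2]:r[3]];B=g(('pics/B_s' if n=='scene' else 'pics/B_t')+'.png')[r[0]:r[1],r[2]:r[3]]
    mask=np.full(A.shape,255,np.uint8)
    pts=proj(n,[[.538+.026*np.cos(t),.338+.026*np.sin(t),z] for t in np.linspace(0,6.28,24) for z in(.125,.162)])-[r[2],r[0]]
    cv2.fillConvexPoly(mask,cv2.convexHull(pts.astype(np.int32)),0)
    W=np.eye(2,3,dtype=np.float32)
    cc,W=cv2.findTransformECC(np.maximum(A,0)/255,np.maximum(B,0)/255,W,0,(3,200,1e-6),mask,3); print(n,'cc',round(cc,4),'shift',W[:,2].round(3))
    for d in np.eye(3)*.001: print('   per mm',(proj(n,[[.538,.338,.11]+d])-proj(n,[[.538,.338,.11]])).round(3))
"
```

```text
scene cc 0.9989 shift [ 0.369 -0.112]
   per mm [[0.052 0.385]]
   per mm [[0.457 0.023]]
   per mm [[ 0.123 -0.252]]
top cc 0.9971 shift [-0.295  0.095]
   per mm [[ 0.007 -0.358]]
   per mm [[-0.358  0.009]]
   per mm [[-0.094 -0.04 ]]
```

The solved shift from start is about 0.1 mm in height and 0.8 mm sideways, so the cap is home. Final check of the whole scene.

View pics/B_s.png

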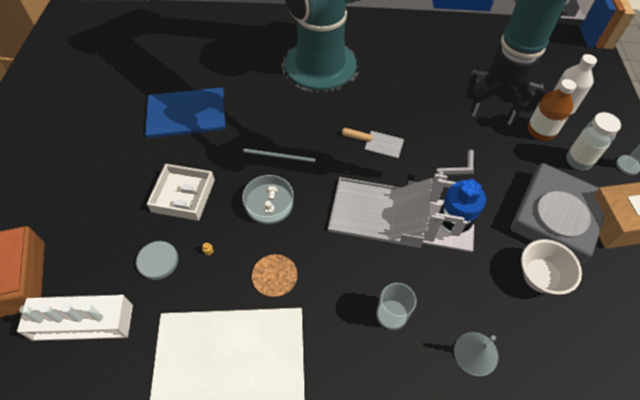

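View pics/B_t.png

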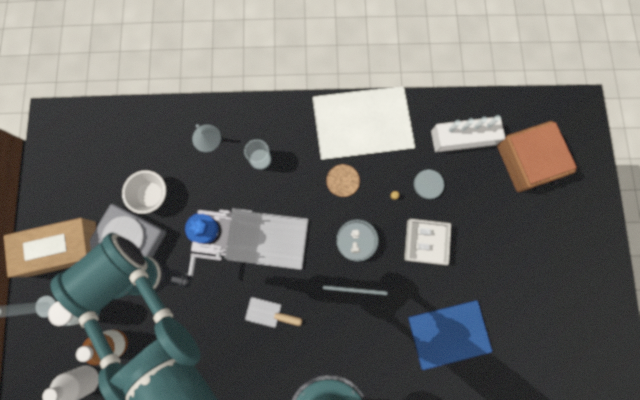

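Both views show two stoppers in the dish, two cells in the box, an empty tray, the cap on the upright jar, and the bystanders in place. Handing in.

>>> drive_tool:
  moves:
    - [[0,0,0,0,0,0,0.75],[0,0,0,0,0,0,0.75]]

```text
time_s: 68.52
position: [0.4146, 0.3742, 0.2477]
eef_rot: [[0.969, -0.246, 0.011], [-0.246, -0.969, 0.006], [0.01, -0.008, -1.0]]
force: [0.7, -0.4, -0.5]
width: 0.0639
```

```bash
python3 -c "
from h import *
st();print(finish_job())"
```

```text
t 68.52 p [0.4146 0.3742 0.2477] F [ 0.7 -0.4 -0.5] w 0.0639
[[0.969, -0.246, 0.011], [-0.246, -0.969, 0.006], [0.01, -0.008, -1.0]] q [ 0.69  0.03  1.85 -0.    1.24  2.51]
the job is handed in; nothing more can be done
None
```

I unscrewed the cap and laid it right way up on the mat, then cranked the jar over to its far stop and back upright. Both stoppers present went into the round dish and both cells into the square box. I then screwed the cap back on in two strokes and handed the job in at 68.5 s of the 210 s allowed; it reported no verdict.

**Final checks:** the last pictures show the tray empty, two stoppers in the dish, two cells in the box and the jar upright. The beaker, closed glass dish and brass weight look unmoved by eye. Comparing the cap with the start pictures puts it within about 0.1 mm of its original height and 0.8 mm sideways. The arm was clear of everything.

**Less certain points:**
- During the last 50° or so of tightening the tool hardly went down, less than the thread would give. The cap's height and rotation (about 9° past where it started) both agree that it is home.
- Over the mat, drift while turning brought the gripper low and tilted (TCP at 0.075 m). It felt no contact, and I raised and corrected it before gripping the cap.
- The last joint ended near the end of its range, at 2.51 of 2.55 rad.

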